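# Unload the watch-glass bonding stand

## Task

The glue on the watch glasses has set. Lift the press beam fully with its small red lever, pull the sprung index plunger up and twist it so that it stays open, draw the carrier out towards you and set it down on the board in front of the stand, then lay every watch, dial up and flat, in a compartment of its own in the blue-lined tray. Afterwards slide the empty carrier fully home in the stand, let the plunger drop back so that its pin locks the carrier, leave the press beam raised, and leave the round black pot and the other things on the bench where they are.

Things in the scene. Friction and masses are not known exactly. Their poses are not given: they have to be found in the camera images.
- stand: bonding stand, fixed on a green board (top 36 mm up), may be turned: base 6 mm high (its top is the bed), two steel columns, crossbar top 92 mm, lever head 112 mm above the board. Origin on the board, x into the stand, y left along the row. Bed: x -15 to 85, y -150 to 150 mm. Base and plunger bracket (28 mm) also fill x -55 to 7, y 112 to 168 mm; the bracket's arm covers the carrier's ear.
- pull_home (a point): fixed point of the stand, axes as stand: where the carrier's pull (carrier_pull) is when the carrier is fully home on the 6 mm high bed. The carrier slides out to -x. The side guides begin 40 mm behind (+x of) this point; they leave 1.5 mm each side, and their mouths flare to 9 mm each side. A stop lies 1 mm past home.
- lift_lever (a joint): lifting lever with red grip at the right end of the stand's crossbar, rad: 0 = down (four soft feet of the press beam on the watches), 1.0 = fully up (beam 14 mm higher). Turns about the stand's y axis, stays where it is left; about 3 N at the grip move it. It points to the stand's -x; at 0 its grip hangs 0.40 rad below the pivot's level.
- lever_grip (a point): centre of the lever's red grip, a cylinder 15 mm in diameter and 18 mm long that lies along the stand's y axis, 60 mm from the pivot
- lever_pivot (a point): axis of the lifting lever, fixed on the stand
- plunger_pull (a joint): how far the sprung index plunger is pulled up, m: 0 = down, pin through the hole in the carrier's ear; 0.014 = end stop. A spring pulls it down, 5 N (down) to 9 N (up). Above 9 mm its cross pin clears the slot in the collar and it can be twisted; twisted, it rests on the collar at 9 mm. The pin is clear of the carrier above 6 mm.
- plunger_twist (a joint): twist of the plunger's T-grip, rad, counterclockwise from above: 0 = in line with the slot (T-grip along the stand's x axis), 1.25 = end stop. Beyond about 0.6 a pulled plunger stays latched open; turned back to 0 it drops. It cannot be twisted while down.
- plunger_grip (a point): centre of the plunger's black T-grip, a bar 40 mm long (x axis), 11 mm thick (y axis), 14 mm high; it moves with pull and twist. The collar under it is 17 mm below its centre when the plunger is down.
- carrier_pull (a point): loose carrier (0.35 kg): centre of its upright black pull, 10 mm (x) by 30 mm (y), top 18 mm above this point; underside of the plate 40 mm below it. Steel plate 8 mm thick: 12 mm in front to 104 mm behind (+x), 109 mm to each side, ear to 149 mm left. Four pockets 68 mm behind, at y -78, -26, 26, 78 mm, floor 32 mm below, ribs 2.5 mm high.
- tray: loose low wooden tray with blue felt, 120 x 144 mm: origin under its centre, floor 3 mm up, walls to 7 mm. Four compartments 54 x 66 mm (x, y), centres at x = +-29, y = +-35 mm.
- watch_dark_c (a point): steel watch head with a dark dial, 43 x 36 mm, dial up in a pocket of the carrier (absent in some runs): centre, half-way up its 11 mm height; x along the lugs, y across the case, where it is gripped
- watch_light_c (a point): steel watch head with a white dial, 44 x 37 mm, dial up in a pocket of the carrier (absent in some runs): centre, half-way up its 11 mm height; x along the lugs, y across the case, where it is gripped
- watch_gold_c (a point): gold watch head, 40 x 33 mm, dial up in a pocket of the carrier (absent in some runs): centre, half-way up its 11 mm height; x along the lugs, y across the case, where it is gripped
- watch_square_c (a point): square steel watch head, 40 x 33 mm, dial up in a pocket of the carrier (absent in some runs): centre, half-way up its 11 mm height; x along the lugs, y across the case, where it is gripped
- black_pot: bystander to be left alone: loose round black pot, 29 mm wide, 13 mm high, left of the stand; origin under its centre

How it is judged (in metres and radians):
On the way, in this order (a step that is already met when the one before it is completed fails the run):
1. the press beam is lifted: lever up (value of joint lift_lever above 0.85 rad), for 0.2 s.
2. the index plunger is pulled and twisted so that it is latched open (value of joint plunger_pull above 0.0075 m and value of joint plunger_twist above 0.6 rad), for 0.3 s.
3. the carrier is out of the stand, down on the board, the plunger still latched open (all of step 2 and x of carrier_pull in the frame of pull_home below -0.085 m and z of carrier_pull in the frame of pull_home below -0.003 m and angle between carrier_pull's own z axis and vertical below 0.08 rad), for 0.2 s.
4. every watch lies flat in a compartment of its own in the tray ((x of watch_dark_c in the frame of tray between 0.012 and 0.046 m or x of watch_dark_c in the frame of tray between -0.046 and -0.012 m) and (y of watch_dark_c in the frame of tray between 0.013 and 0.057 m or y of watch_dark_c in the frame of tray between -0.057 and -0.013 m) and z of each of watch_dark_c, watch_light_c, watch_gold_c, watch_square_c in the frame of tray below 0.012 m and angle between each of watch_dark_c, watch_light_c, watch_gold_c, watch_square_c's own z axis and vertical below 0.12 rad and (x of watch_light_c in the frame of tray between 0.012 and 0.046 m or x of watch_light_c in the frame of tray between -0.046 and -0.012 m) and (y of watch_light_c in the frame of tray between 0.013 and 0.057 m or y of watch_light_c in the frame of tray between -0.057 and -0.013 m) and (x of watch_gold_c in the frame of tray between 0.012 and 0.046 m or x of watch_gold_c in the frame of tray between -0.046 and -0.012 m) and (y of watch_gold_c in the frame of tray between 0.013 and 0.057 m or y of watch_gold_c in the frame of tray between -0.057 and -0.013 m) and (x of watch_square_c in the frame of tray between 0.012 and 0.046 m or x of watch_square_c in the frame of tray between -0.046 and -0.012 m) and (y of watch_square_c in the frame of tray between 0.013 and 0.057 m or y of watch_square_c in the frame of tray between -0.057 and -0.013 m) and horizontal distance between watch_dark_c and watch_light_c above 0.045 m and horizontal distance between each of watch_dark_c, watch_light_c and watch_gold_c above 0.045 m and horizontal distance between each of watch_dark_c, watch_light_c, watch_gold_c and watch_square_c above 0.045 m), for 0.2 s.
5. the empty carrier is fully home in the stand (x of carrier_pull in the frame of pull_home between -0.004 and 0.004 m and y of carrier_pull in the frame of pull_home between -0.004 and 0.004 m and z of carrier_pull in the frame of pull_home between -0.003 and 0.003 m and angle between carrier_pull's own z axis and vertical below 0.05 rad), for 0.2 s.
At the end, for the whole second after the job is handed in: every watch lies dial up and flat (within 0.12 rad) in its own compartment of the tray; the carrier is home within 4 mm and level; the plunger is down within 2.5 mm, its pin in the carrier; the lever is up beyond 0.75 rad; everything is at rest (all of step 4 and all of step 5 and value of joint lift_lever above 0.75 rad and value of joint plunger_pull below 0.0025 m and value of joint plunger_twist below 0.4 rad and linear speed of tray below 0.02 m/s); the robot touches nothing.
It fails at once if the round black pot is moved more than 3 cm (distance of black_pot from where it was at the start of the episode above 0.03 m).
Of watch_dark, watch_light, watch_gold, watch_square only 2 to 4 are there at a start; the rules pass over those that are not, and their reading is None.
At some moment in a run one of tray may be knocked a few centimetres aside while the robot is not near it.
Once in a run the grip may slacken for a moment while it holds something.
It also fails if it takes over 208 s, if anything falls off the work surface, if the arm or the gripper's body presses on something with over 40 N, if the wrist force passes 120 N, or if a joint passes its speed limit or range.

## Robot

A 6-joint arm with a two-finger parallel gripper is mounted at the origin on a cart in front of the work surface, level with it; the furniture and walls round the work are solid. World frame = base frame: x ahead of the robot, y to its left, z up, the work surface at z = 0. Lengths are in mm, angles in degrees, forces in N, time in s.
With the tool pointing down it reaches from about 325 to 900 mm from the base axis. Payload 6.1 kg.
Tool frame: the origin (TCP) lies on the front face of the gripper's body, between the roots of the fingers; the fingertips stand 73 mm ahead of it and the grasp point (between the pads) lies 54 mm ahead of it (ctrl.grip_point_offset is the distance from the TCP to the grasp point, in mm); z points along the fingers, y is the direction in which the jaws open and shut (so a half turn about z gives the same grasp; the last joint's range is limited). The gripper opens to 85 mm and grips with 20 to 120 N. Pads are 22 mm wide; open, the fingers measure 114 mm over their backs; the gripper's body (76 mm by 85 mm) begins 54 mm behind the grasp point. The pads swing forward as they close: fully open they stand 13 mm farther back than shut.
Start: joints at [56.201, 12.628, 87.462, -0, 79.91, -7.225], TCP at [279.591, 558.968, 303.9] pointing down, gripper open.
Joint ranges: [-170.65, 170.65], [-52.31, 119.04], [5.05, 147.46], [-71.25, 251.25], [11.57, 151.72], [-153.62, 153.62]. Speed limits (degrees/s): [147.25, 147.25, 172.46, 180, 180, 180].

## Interface

Orientations are given as [roll, pitch, yaw] about the fixed x, y, z axes, in that order (R = Rz(yaw) Ry(pitch) Rx(roll)).
In Python, from rig import ctrl gives the robot as it stands.
- The arm moves only by the shell command python3 -m creep 'ROWS' [FORCE]. ROWS is JSON, a list of rows, each an object of numbers: "wx", "wy", "wz": the turn, a rotation vector about the tool's x, y, z in rad; "tx", "ty", "tz": the shift along the tool's x, y, z in cm; "jaw": the opening, from 0 (shut) to 1 (fully open). In form: [{"wx": .., "wy": .., "wz": .., "tx": .., "ty": .., "tz": .., "jaw": ..}, ...]. A call has 1 to 20 rows; each row shifts and turns the commanded pose from where the row before left it, along the tool's axes as they then stand; what a row does not reach is not made up. A row lasts 1/8 s, in which the tool goes at most 62.5 mm and 10.7 degrees, less where a joint would pass 70% of its speed; a pose out of reach is approached as far as the arm can. A call is refused whole if a number of a shift passes 6.25 or a number of a turn 0.188, either way. A call with a gripper value outside its range is refused whole. The fingers move at their own pace and stop on an object; FORCE is the grip in N (left out, the last holds). Time passes only in rows, so rows that do not move let the fingers close. It gives the time, the measured TCP pose, the force and the opening at its end, in the units of the state.
- ctrl.observe(): the state, without advancing time (a new reading comes with each control period).
- ctrl.grab_frame(name): name is "scene" or "top" or "wrist"; returns the picture (480x640x3 uint8, red, green, blue); there is no depth.
- ctrl.get_calibration(name): a dict with "fx", "fy", "cx", "cy" (pixels), "world_to_cam" (4x4, takes a point from world to camera coordinates). Camera axes: x right, y down, z forward; pixel columns grow to the right and rows downward; lengths in mm; the calibration is good to about 2 mm. The wrist camera is an equidistant fisheye: a pixel r from the principal point sees the ray r / f radians off the axis. A picture is of the moment at which its call begins: read the wrist's pose just before it. get_calibration takes no time and is no camera call; for the wrist camera it gives the pose at the moment of the call.
- ctrl.hand_in(): hands the job in, once; it reports no verdict.
The state is a dict: "time_s": time; "q": joint angles; "qvel": joint speeds; "joint_efforts": joint torques, N m; "ee_pos": TCP position; "tcp_rot": TCP orientation; "force": force on the tool from outside, world axes, zero at the start; "ft_torque": the same for the moment, N m; "opening": opening from 0.0 (shut) to 1.0 (fully open).
Only numpy, scipy, OpenCV 4.12 (cv2) and the standard library are available. Lean on these libraries where they do the work, as an engineer would, in place of code of your own. Each camera call takes 0.05 s, during which the arm holds its last target.

## Working session

There is one attempt and no reset: what is moved stays moved. The work goes in short steps, Python scripts to look and compute and a shell command to move; the robot and the scene stay as the last step left them, time stands still between calls to the robot, and variables do not carry over. Pictures are saved under pics/ and viewed, and the job is handed in when it is done.

```bash
ls; mkdir -p pics
python3 - <<'E'
from rig import ctrl
import cv2
print(ctrl.observe())
for n in ("scene","top","wrist"):
    print(n,ctrl.get_calibration(n))
    cv2.imwrite(f"pics/{n}0.png",ctrl.grab_frame(n)[:,:,::-1])
E
```

```text
pics
{'time_s': 0.0, 'q': array([ 5.62004530e+01,  1.26746699e+01,  8.75274223e+01, -3.68684495e-05,
        7.99090847e+01, -7.22374100e+00]), 'qvel': array([-0.16664004, -0.03411246, -0.00111527, -0.03442003, -0.01462075,
       -0.05260971]), 'joint_efforts': array([-2.35655330e-03, -4.96924281e+01, -3.89381754e+01, -4.54966103e-04,
        1.16382481e-02, -5.41933559e-06]), 'ee_pos': array([279.3407541 , 558.57452879, 302.78996775]), 'tcp_rot': array([-1.79889701e+02, -1.39438692e-02,  1.53424187e+02]), 'force': array([-0.82534377, -0.46018878, -0.64342091]), 'ft_torque': array([ 0.00399823, -0.00868678, -0.03669586]), 'opening': 1.0013600736570332}
scene {'fx': 441.40412190704467, 'fy': 441.40412190704467, 'cx': 327.8848408408655, 'cy': 239.5761705325184, 'world_to_cam': array([[-7.27613425e-01, -6.85537341e-01,  2.48446834e-02,
         4.92994134e+02],
       [-3.36537472e-01,  3.25164997e-01, -8.83747846e-01,
         2.54467390e+02],
       [ 5.97763527e-01, -6.51387964e-01, -4.67303421e-01,
         6.16656525e+02],
       [ 0.00000000e+00,  0.00000000e+00,  0.00000000e+00,
[... 257 characters left out ...]
-2.60679267e-01, -3.51921126e-01,
         6.01893572e+02],
       [ 3.36124320e-01,  1.04442679e-01, -9.36008637e-01,
         1.09764385e+03],
       [ 0.00000000e+00,  0.00000000e+00,  0.00000000e+00,
         1.00000000e+00]])}
wrist {'fx': 371.64829954431775, 'fy': 371.64829954431775, 'cx': 318.14685433877554, 'cy': 238.79917917850358, 'world_to_cam': array([[ 4.47873807e-01,  8.94093441e-01, -2.44392899e-03,
        -6.24987430e+02],
       [ 8.53523093e-01, -4.26733832e-01,  2.98992585e-01,
        -3.83342723e+01],
       [ 2.66284402e-01, -1.35996897e-01, -9.54252305e-01,
         3.80544130e+02],
       [ 0.00000000e+00,  0.00000000e+00,  0.00000000e+00,
         1.00000000e+00]])}
```

The scene and top views show the board, the stand behind, the tray front-left at top px (207,276), the red lever at (425,257), and the plunger at the left end near (308,232). I'll enlarge the crop next.

```bash
cat > h.py <<'E'
import numpy as np, cv2
from rig import ctrl
from scipy.spatial.transform import Rotation as R
def px2w(cal,u,v,z):
    T=cal["world_to_cam"];Rm=T[:3,:3];t=T[:3,3]
    d=Rm.T@np.array([(u-cal["cx"])/cal["fx"],(v-cal["cy"])/cal["fy"],1]);c=-Rm.T@t
    return c+d*(z-c[2])/d[2]
def w2px(cal,p):
    T=cal["world_to_cam"];q=T[:3,:3]@np.asarray(p,float)+T[:3,3]
    return np.array([cal["fx"]*q[0]/q[2]+cal["cx"],cal["fy"]*q[1]/q[2]+cal["cy"]])
def fish2w(cal,u,v,z):
    T=cal["world_to_cam"];Rm=T[:3,:3];t=T[:3,3]
    a=(u-cal["cx"])/cal["fx"];b=(v-cal["cy"])/cal["fy"];r=np.hypot(a,b)+1e-12
    d=Rm.T@np.array([np.sin(r)*a/r,np.sin(r)*b/r,np.cos(r)]);c=-Rm.T@t
    return c+d*(z-c[2])/d[2]
def w2fish(cal,p):
    T=cal["world_to_cam"];q=T[:3,:3]@np.asarray(p,float)+T[:3,3]
    rr=np.hypot(q[0],q[1]);th=np.arctan2(rr,q[2])
    return np.array([cal["cx"]+cal["fx"]*th*q[0]/rr,cal["cy"]+cal["fy"]*th*q[1]/rr])
def crop(img,x,y,w,h,s,name):
    c=cv2.resize(img[y:y+h,x:x+w],None,fx=s,fy=s,interpolation=cv2.INTER_CUBIC)
    cv2.imwrite("pics/"+name,c[:,:,::-1])
def tool():
    o=ctrl.observe();return o,np.array(o["ee_pos"]),R.from_euler("xyz",o["tcp_rot"],degrees=True)
E
python3 - <<'E'
from h import *
im=cv2.imread("pics/top0.png")[:,:,::-1]
crop(im,280,170,190,115,4.2,"c1.png")
crop(im,120,170,190,150,4.2,"c2.png")
im=cv2.imread("pics/scene0.png")[:,:,::-1]
crop(im,250,160,190,130,4.2,"c3.png")
E
python3 - <<'E'
from h import *
im=cv2.imread("pics/top0.png")[:,:,::-1]
crop(im,285,210,70,60,10,"c4.png")
crop(im,385,225,85,60,9,"c5.png")
E
cat >> h.py <<'E'
def tri(obs):
    # obs: list of (cal,u,v,fish)
    A=np.zeros((3,3));b=np.zeros(3)
    for cal,u,v,f in obs:
        T=cal["world_to_cam"];Rm=T[:3,:3];c=-Rm.T@T[:3,3]
        p=(fish2w if f else px2w)(cal,u,v,c[2]-100.);d=p-c;d/=np.linalg.norm(d)
        M=np.eye(3)-np.outer(d,d);A+=M;b+=M@c
    return np.linalg.solve(A,b)
E
python3 - <<'E'
from h import *
np.set_printoptions(precision=1,suppress=True)
t=ctrl.get_calibration("top");s=ctrl.get_calibration("scene")
P=lambda u,v,z:px2w(t,u-.45,v-.45,z)
L=[((-55,168),P(290.0,248.8,36)),((-55,112),P(314.8,254.6,36)),((-15,-150),P(439.8,267.6,36))]
A=np.array([a for a,_ in L],float);B=np.array([b[:2] for _,b in L])
a=A-A.mean(0);b=B-B.mean(0)
yaw=np.arctan2((a[:,0]*b[:,1]-a[:,1]*b[:,0]).sum(),(a*b).sum())
Rm=np.array([[np.cos(yaw),-np.sin(yaw)],[np.sin(yaw),np.cos(yaw)]])
org=B.mean(0)-Rm@A.mean(0)
print("yaw",np.degrees(yaw),"org",org, "res",B-(A@Rm.T+org))
st=lambda p:Rm.T@(p[:2]-org)
print("carrier FR corner",P(418.1,276.1,42),st(P(418.1,276.1,42)))
g=tri([(t,423.8,257,0),(s,377.5,204.8,0)]);print("grip",g,st(g))
h=P(280+378/4.2,170+338/4.2,100);print("pulltop?",h,st(h))
for z in (80,85,90):
  h=P(309.5,230.5,z);print("plunger",z,h,st(h))
C=[P(120+x/4.2,170+y/4.2,43) for x,y in ((262,311),(533,358),(475,584),(197,528))]
print(C,np.mean(C,0));print([np.linalg.norm(C[i]-C[i-1]) for i in range(4)])
d=C[1]-C[0];print("ang C0C1",np.degrees(np.arctan2(d[1],d[0])))
d=C[2]-C[3];print("ang",np.degrees(np.arctan2(d[1],d[0])))
h=P(120+525/4.2,170+128/4.2,45);print("pot",h,st(h))
for x,y in ((250,225),(352,250),(455,272),(553,297)): h=P(280+x/4.2,170+y/4.2,56);print("watch",h,st(h))
E
```

```text
yaw 1.3647162036789544 org [642.6  11.7] res [[-0.4 -0.4]
 [ 0.4  0.8]
 [-0.  -0.4]]
carrier FR corner [598.  -98.8  42. ] [ -47.2 -109.4]
grip [618.  -97.3 105.8] [ -27.2 -108.4]
pulltop? [604.   10.9 100. ] [-38.7   0.1]
plunger 80 [618.9 143.8  80. ] [-20.6 132.7]
plunger 85 [617.1 143.1  85. ] [-22.4 132. ]
plunger 90 [615.2 142.4  90. ] [-24.3 131.4]
[array([527.1, 401.2,  43. ]), array([541.6, 260.3,  43. ]), array([422.9, 249.8,  43. ]), array([411.3, 391. ,  43. ])] [475.7 325.6  43. ]
[np.float64(116.28292543731618), np.float64(141.6049734083452), np.float64(119.19317120359484), np.float64(141.66813359348214)]
ang C0C1 -84.12504307167691
ang -85.30244648702924
pot [660.3 305.   45. ] [ 24.7 292.8]
watch [661.  90.  56.] [20.2 77.9]
watch [662.2  36.6  56. ] [20.1 24.4]
watch [665.1 -16.5  56. ] [ 21.8 -28.7]
watch [665.7 -67.1  56. ] [ 21.2 -79.3]
```

Run:
```python
from h import *
np.set_printoptions(precision=0,suppress=True)
t=ctrl.get_calibration("top");s=ctrl.get_calibration("scene");w=ctrl.get_calibration("wrist")
for c in (t,s,w):
  T=c["world_to_cam"];print(-T[:3,:3].T@T[:3,3])
for uv in ((110,290),(125,300),(118,320),(470,400),(455,420),(100,280),(165,140)): print(uv,px2w(t,*uv,0),px2w(t,*uv,300))
for uv in ((180,480),(500,285),(485,240),(165,440),(140,400)): print('s',uv,px2w(s,*uv,0))
for uv in ((330,190),(410,400),(350,400),(335,285)): print('w',uv,fish2w(w,*uv,0))
im=cv2.imread("pics/wrist0.png")[:,:,::-1]
crop(im,200,150,260,270,2.2,"w1.png")
im=cv2.imread("pics/top0.png")[:,:,::-1]
crop(im,0,130,270,220,2.8,"t1.png")
```

```text
[ 189.  -16. 1239.]
[ 76. 657. 501.]
[211. 594. 373.]
(110, 290) [396. 527.   0.] [346. 395. 300.]
(125, 300) [385. 487.   0.] [337. 365. 300.]
(118, 320) [340. 484.   0.] [304. 363. 300.]
(470, 400) [ 387. -262.    0.] [ 339. -202.  300.]
(455, 420) [ 340. -241.    0.] [ 304. -187.  300.]
(100, 280) [411. 557.   0.] [357. 418. 300.]
(165, 140) [773. 549.   0.] [632. 412. 300.]
s (180, 480) [420. 529.   0.]
s (500, 285) [ 331. -151.   -0.]
s (485, 240) [ 445. -319.    0.]
s (165, 440) [483. 514.   0.]
s (140, 400) [568. 506.  -0.]
w (330, 190) [274. 575.   0.]
w (410, 400) [575. 550.   0.]
w (350, 400) [533. 479.   0.]
w (335, 285) [372. 534.   0.]
```

```bash
cat >> h.py <<'E'
YAW=np.radians(1.4);ORG=np.array([642.6,11.7,36.])
RS=R.from_euler("z",YAW)
def s2w(p): return RS.apply(p)+ORG
def w2s(p): return RS.inv().apply(np.asarray(p)-ORG)
def go(p,yaw,n,roll=180,pitch=0,frame="w",off=54.):
    """print what is needed to bring grasp point to p (world mm) with tool rot; rotation first"""
    o,t,r=tool(); tgt=R.from_euler("xyz",[roll,pitch,yaw],degrees=True)
    rel=(r.inv()*tgt).as_rotvec()
    g=t+r.apply([0,0,off]); d=np.asarray(p)-g
    print("t %.2f grip"%o["time_s"],g.round(1),"rot",np.round(o["tcp_rot"],1),"F",np.round(o["force"],1),"open",round(o["opening"],3))
    print(" turn total rad",rel.round(3)," then shift cm in turned tool:",(tgt.inv().apply(d)/10).round(2)," per row/%d:"%n,(tgt.inv().apply(d)/10/n).round(3)," | shift in present tool:",(r.inv().apply(d)/10).round(2))
E
python3 -m creep '[{"tx":-1,"ty":-2},{"tx":-2.2,"ty":-4.5},{"tx":-2.2,"ty":-4.5},{"tx":-2.2,"ty":-4.5},{"tx":-2.2,"ty":-4.5},{"tx":-2.2,"ty":-4.5},{"tx":-1.2,"ty":-2.3},{}]'
python3 - <<'E'
from h import *
g=s2w([-27.2,-108.4,0]);g[2]=190
go(g,1.4,10)
E
```

```text
t 0.15 grip [279.4 558.6 249. ] rot [-179.9   -0.   153.4] F [-0.7 -0.7  0.5] open 1.002
 turn total rad [-1.000e-03  2.000e-03  2.653e+00]  then shift cm in turned tool: [32.26 66.4   5.9 ]  per row/10: [3.226 6.64  0.59 ]  | shift in present tool: [-59.64 -43.5    5.96]schema error: expected keys wx, wy, wz, tx, ty, tz, jaw
```

```bash
python3 -m creep '[{"wx":0,"wy":0,"wz":0,"tx":-1,"ty":-2,"tz":0,"jaw":0.5},{"wx":0,"wy":0,"wz":0,"tx":-2.2,"ty":-4.5,"tz":0,"jaw":0.5},{"wx":0,"wy":0,"wz":0,"tx":-2.2,"ty":-4.5,"tz":0,"jaw":0.5},{"wx":0,"wy":0,"wz":0,"tx":-2.2,"ty":-4.5,"tz":0,"jaw":0.5},{"wx":0,"wy":0,"wz":0,"tx":-2.2,"ty":-4.5,"tz":0,"jaw":0.5},{"wx":0,"wy":0,"wz":0,"tx":-2.2,"ty":-4.5,"tz":0,"jaw":0.5},{"wx":0,"wy":0,"wz":0,"tx":-1.2,"ty":-2.3,"tz":0,"jaw":0.5},{"wx":0,"wy":0,"wz":0,"tx":0,"ty":0,"tz":0,"jaw":0.5}]'
python3 - <<'E'
from h import *
g=s2w([-27.2,-108.4,0]);g[2]=190
go(g,1.4,10)
E
```

```text
time_s: 1.15
ee_pos: [277.8, 259.2, 303.9]
tcp_rot: [180.0, 0.0, 153.3]
force: [-0.3, 1.0, 0.3]
opening: 0.499
t 1.15 grip [277.9 259.2 249.9] rot [180.    0.  153.3] F [-0.3  1.   0.3] open 0.499
 turn total rad [ 1.000e-03 -1.000e-03  2.651e+00]  then shift cm in turned tool: [33.14 36.47  5.99]  per row/10: [3.314 3.647 0.599]  | shift in present tool: [-46.42 -16.54   6.  ]
```

```bash
python3 -m creep '[{"wx":0,"wy":0,"wz":0.1767,"tx":0,"ty":0,"tz":0,"jaw":0.5},{"wx":0,"wy":0,"wz":0.1767,"tx":0,"ty":0,"tz":0,"jaw":0.5},{"wx":0,"wy":0,"wz":0.1767,"tx":0,"ty":0,"tz":0,"jaw":0.5},{"wx":0,"wy":0,"wz":0.1767,"tx":0,"ty":0,"tz":0,"jaw":0.5},{"wx":0,"wy":0,"wz":0.1767,"tx":0,"ty":0,"tz":0,"jaw":0.5},{"wx":0,"wy":0,"wz":0.1767,"tx":0,"ty":0,"tz":0,"jaw":0.5},{"wx":0,"wy":0,"wz":0.1767,"tx":0,"ty":0,"tz":0,"jaw":0.5},{"wx":0,"wy":0,"wz":0.1767,"tx":0,"ty":0,"tz":0,"jaw":0.5},{"wx":0,"wy":0,"wz":0.1767,"tx":0,"ty":0,"tz":0,"jaw":0.5},{"wx":0,"wy":0,"wz":0.1767,"tx":0,"ty":0,"tz":0,"jaw":0.5},{"wx":0,"wy":0,"wz":0.1767,"tx":0,"ty":0,"tz":0,"jaw":0.5},{"wx":0,"wy":0,"wz":0.1767,"tx":0,"ty":0,"tz":0,"jaw":0.5},{"wx":0,"wy":0,"wz":0.1767,"tx":0,"ty":0,"tz":0,"jaw":0.5},{"wx":0,"wy":0,"wz":0.1767,"tx":0,"ty":0,"tz":0,"jaw":0.5},{"wx":0,"wy":0,"wz":0.1767,"tx":0,"ty":0,"tz":0,"jaw":0.5},{"wx":0,"wy":0,"wz":0,"tx":0,"ty":0,"tz":0,"jaw":0.5}]'
python3 - <<'E'
from h import *
g=s2w([-27.2,-108.4,0]);g[2]=190
go(g,1.4,10)
np.set_printoptions(precision=1,suppress=True)
print(ctrl.observe()["q"])
cv2.imwrite("pics/w2.png",ctrl.grab_frame("wrist")[:,:,::-1])
E
```

```text
time_s: 3.15
ee_pos: [277.7, 261.0, 303.8]
tcp_rot: [-180.0, 0.0, 1.7]
force: [-0.1, -0.9, 0.6]
opening: 0.501
t 3.15 grip [277.7 261.  249.8] rot [-180.     0.     1.7] F [-0.1 -0.9  0.6] open 0.501
 turn total rad [-0.     0.     0.005]  then shift cm in turned tool: [33.15 36.66  5.98]  per row/10: [3.315 3.666 0.598]  | shift in present tool: [32.96 36.83  5.96]
[ 31.3 -23.3 120.9   0.   82.5 119.6]
```

Wrist view: looking down past the fingers, image up is world +x; the tray is at the top left (258,30) and the drawer is below it. Next I move above the lever.

```bash
python3 -m creep '[{"wx":0,"wy":0,"wz":0.005,"tx":1.3,"ty":1.5,"tz":0.1,"jaw":0.5},{"wx":0,"wy":0,"wz":0,"tx":3,"ty":3.3,"tz":0.5,"jaw":0.5},{"wx":0,"wy":0,"wz":0,"tx":3,"ty":3.3,"tz":0.5,"jaw":0.5},{"wx":0,"wy":0,"wz":0,"tx":3,"ty":3.3,"tz":0.5,"jaw":0.5},{"wx":0,"wy":0,"wz":0,"tx":3,"ty":3.3,"tz":0.5,"jaw":0.5},{"wx":0,"wy":0,"wz":0,"tx":3,"ty":3.3,"tz":0.5,"jaw":0.5},{"wx":0,"wy":0,"wz":0,"tx":3,"ty":3.3,"tz":0.5,"jaw":0.5},{"wx":0,"wy":0,"wz":0,"tx":3,"ty":3.3,"tz":0.5,"jaw":0.5},{"wx":0,"wy":0,"wz":0,"tx":3,"ty":3.3,"tz":0.5,"jaw":0.5},{"wx":0,"wy":0,"wz":0,"tx":3,"ty":3.3,"tz":0.5,"jaw":0.5},{"wx":0,"wy":0,"wz":0,"tx":3,"ty":3.3,"tz":0.5,"jaw":0.5},{"wx":0,"wy":0,"wz":0,"tx":1.8,"ty":2.1,"tz":0.4,"jaw":0.5},{"wx":0,"wy":0,"wz":0,"tx":0,"ty":0,"tz":0,"jaw":0.5}]'
python3 - <<'E'
from h import *
g=s2w([-27.2,-108.4,0]);g[2]=190
go(g,1.4,10)
cal=ctrl.get_calibration("wrist");im=ctrl.grab_frame("wrist")
np.save("w3.npy",cal["world_to_cam"])
cv2.imwrite("pics/w3.png",im[:,:,::-1])
print(w2fish(cal,[618,-97.3,105.8]))
E
```

```text
time_s: 4.82
ee_pos: [617.7, -99.4, 247.6]
tcp_rot: [-180.0, 0.1, 1.4]
force: [-0.5, 0.2, -0.2]
opening: 0.502
t 4.83 grip [617.6 -99.4 193.6] rot [-1.8e+02  1.0e-01  1.4e+00] F [-0.5  0.2 -0.2] open 0.502
 turn total rad [-0.     0.001 -0.001]  then shift cm in turned tool: [ 0.05 -0.21  0.36]  per row/10: [ 0.005 -0.021  0.036]  | shift in present tool: [ 0.05 -0.21  0.36]
[316.65044406 254.21764695]
```

The red grip is at (316,258), where the fit predicts it, between the jaws. Lowering.

```bash
python3 -m creep '[{"wx":0,"wy":0,"wz":0,"tx":0,"ty":-0.2,"tz":1.5,"jaw":0.45},{"wx":0,"wy":0,"wz":0,"tx":0,"ty":0,"tz":2.5,"jaw":0.45},{"wx":0,"wy":0,"wz":0,"tx":0,"ty":0,"tz":2.5,"jaw":0.45},{"wx":0,"wy":0,"wz":0,"tx":0,"ty":0,"tz":1.5,"jaw":0.45},{"wx":0,"wy":0,"wz":0,"tx":0,"ty":0,"tz":0.6,"jaw":0.45},{"wx":0,"wy":0,"wz":0,"tx":0,"ty":0,"tz":0,"jaw":0.45}]'
python3 - <<'E'
from h import *
go([618,-97.3,105.8],1.4,10)
cal=ctrl.get_calibration("wrist");im=ctrl.grab_frame("wrist")
crop(im,200,200,240,180,3,"w4.png")
im=ctrl.grab_frame("scene");crop(im,240,120,240,180,3,"s4.png")
E
```

```text
time_s: 5.62
ee_pos: [616.8, -96.0, 162.9]
tcp_rot: [-180.0, 0.0, 1.3]
force: [-0.6, 0.6, 0.8]
opening: 0.45
t 5.62 grip [616.8 -96.  108.9] rot [-180.     0.     1.3] F [-0.6  0.6  0.8] open 0.45
 turn total rad [-0.     0.    -0.002]  then shift cm in turned tool: [0.11 0.14 0.31]  per row/10: [0.011 0.014 0.031]  | shift in present tool: [0.11 0.14 0.31]
```

The grip sits centred between the pads (crop px 367,395). Closing gently.

```bash
python3 -m creep '[{"wx":0,"wy":0,"wz":0,"tx":0.1,"ty":0.15,"tz":0.3,"jaw":0.35},{"wx":0,"wy":0,"wz":0,"tx":0,"ty":0,"tz":0,"jaw":0.1},{"wx":0,"wy":0,"wz":0,"tx":0,"ty":0,"tz":0,"jaw":0.1},{"wx":0,"wy":0,"wz":0,"tx":0,"ty":0,"tz":0,"jaw":0.1},{"wx":0,"wy":0,"wz":0,"tx":0,"ty":0,"tz":0,"jaw":0.1}]' 30
python3 - <<'E'
from h import *
go([618,-97.3,105.8],1.4,10)
for a in np.arange(-.4,.61,.1): print(round(a+.4,1), round(60*np.cos(.4)-60*np.cos(a),1), round(60*np.sin(a)+60*np.sin(.4),1))
E
```

```text
time_s: 6.35
ee_pos: [618.2, -97.5, 160.2]
tcp_rot: [-180.0, -0.0, 1.3]
force: [1.1, 2.7, 1.7]
opening: 0.201
t 6.35 grip [618.2 -97.5 106.2] rot [-180.    -0.     1.3] F [1.1 2.7 1.7] open 0.201
 turn total rad [-0.    -0.001 -0.002]  then shift cm in turned tool: [-0.02 -0.02  0.04]  per row/10: [-0.002 -0.002  0.004]  | shift in present tool: [-0.02 -0.02  0.04]
0.0 0.0 0.0
0.1 -2.1 5.6
0.2 -3.5 11.4
0.3 -4.4 17.4
0.4 -4.7 23.4
0.5 -4.4 29.4
0.6 -3.5 35.3
0.7 -2.1 41.1
0.8 -0.0 46.7
0.9 2.6 52.1
1.0 5.7 57.2
```

```bash
python3 -m creep '[{"wx":0,"wy":0,"wz":0,"tx":-0.21,"ty":0,"tz":-0.56,"jaw":0.1},{"wx":0,"wy":0,"wz":0,"tx":-0.14,"ty":0,"tz":-0.58,"jaw":0.1},{"wx":0,"wy":0,"wz":0,"tx":-0.09,"ty":0,"tz":-0.6,"jaw":0.1},{"wx":0,"wy":0,"wz":0,"tx":-0.03,"ty":0,"tz":-0.6,"jaw":0.1},{"wx":0,"wy":0,"wz":0,"tx":0.03,"ty":0,"tz":-0.6,"jaw":0.1},{"wx":0,"wy":0,"wz":0,"tx":0.09,"ty":0,"tz":-0.59,"jaw":0.1},{"wx":0,"wy":0,"wz":0,"tx":0.14,"ty":0,"tz":-0.58,"jaw":0.1},{"wx":0,"wy":0,"wz":0,"tx":0.21,"ty":0,"tz":-0.56,"jaw":0.1},{"wx":0,"wy":0,"wz":0,"tx":0.26,"ty":0,"tz":-0.54,"jaw":0.1},{"wx":0,"wy":0,"wz":0,"tx":0.27,"ty":0,"tz":-0.47,"jaw":0.1},{"wx":0,"wy":0,"wz":0,"tx":0,"ty":0,"tz":0,"jaw":0.1},{"wx":0,"wy":0,"wz":0,"tx":0,"ty":0,"tz":0,"jaw":0.1},{"wx":0,"wy":0,"wz":0,"tx":0,"ty":0,"tz":0,"jaw":0.1}]'
python3 - <<'E'
from h import *
go([618,-97.3,105.8],1.4,10)
cal=ctrl.get_calibration("wrist");im=ctrl.grab_frame("wrist")
crop(im,200,200,240,180,3,"w5.png")
im=ctrl.grab_frame("scene");crop(im,240,120,240,180,3,"s5.png")
E
```

```text
time_s: 7.98
ee_pos: [623.3, -97.4, 217.7]
tcp_rot: [-180.0, -0.0, 1.3]
force: [-5.0, 3.6, -1.6]
opening: 0.204
t 7.97 grip [623.3 -97.4 163.7] rot [-180.    -0.     1.3] F [-5.   3.6 -1.6] open 0.204
 turn total rad [-0.    -0.    -0.002]  then shift cm in turned tool: [-0.53 -0.02  5.79]  per row/10: [-0.053 -0.002  0.579]  | shift in present tool: [-0.53 -0.02  5.79]
```

Both views show the lever up: the beam is visibly higher and the grip is at 163.7 mm. I'll release, rise, and go above the plunger.

```bash
python3 -m creep '[{"wx":0,"wy":0,"wz":0,"tx":0,"ty":0,"tz":0,"jaw":0.35},{"wx":0,"wy":0,"wz":0,"tx":0,"ty":0,"tz":0,"jaw":0.35},{"wx":0,"wy":0,"wz":0,"tx":0,"ty":0,"tz":-1.5,"jaw":0.35},{"wx":0,"wy":0,"wz":0,"tx":0,"ty":0,"tz":-2.5,"jaw":0.35},{"wx":0,"wy":0,"wz":0,"tx":-0.2,"ty":-3,"tz":-1,"jaw":0.35},{"wx":0,"wy":0,"wz":0,"tx":0,"ty":-4,"tz":0,"jaw":0.35},{"wx":0,"wy":0,"wz":0,"tx":0,"ty":-5,"tz":0,"jaw":0.35},{"wx":0,"wy":0,"wz":0,"tx":0,"ty":-5,"tz":1,"jaw":0.35},{"wx":0,"wy":0,"wz":0,"tx":0,"ty":-4.3,"tz":1,"jaw":0.35},{"wx":0,"wy":0,"wz":0,"tx":0,"ty":-2.7,"tz":1,"jaw":0.35},{"wx":0,"wy":0,"wz":0,"tx":0,"ty":0,"tz":0,"jaw":0.35}]'
python3 - <<'E'
from h import *
go([617,143,85],1.4,10)
cal=ctrl.get_calibration("wrist");im=ctrl.grab_frame("wrist")
np.save("w6.npy",cal["world_to_cam"])
cv2.imwrite("pics/w6.png",im[:,:,::-1])
print(w2fish(cal,[617,143,85]),[w2fish(cal,s2w([-35,0,64])), w2fish(cal,s2w([33,78,20])),w2fish(cal,s2w([33,-26,20]))])
E
```

```text
time_s: 9.45
ee_pos: [615.7, 144.2, 237.2]
tcp_rot: [-180.0, -0.0, 1.4]
force: [0.1, -1.0, 0.6]
opening: 0.348
t 9.45 grip [615.7 144.2 183.2] rot [-180.    -0.     1.4] F [ 0.1 -1.   0.6] open 0.348
 turn total rad [-0.    -0.     0.001]  then shift cm in turned tool: [0.13 0.12 9.82]  per row/10: [0.013 0.012 0.982]  | shift in present tool: [0.13 0.12 9.82]
[321.88437434 247.5390013 ] [array([517.96981937, 271.72262988]), array([400.40683527, 156.91534091]), array([530.15779583, 164.74410813])]
```

The T-grip is at (321,257), pointing straight along x and centred between the jaws. I'll triangulate its height.

Run:
```python
from h import *
t=ctrl.get_calibration("top");w=ctrl.get_calibration("wrist")
im=cv2.imread("pics/w6.png")[:,:,::-1];crop(im,265,190,110,110,6,"w6c.png")
print(tri([(t,309.05,230.05,0),(w,321,257,1)]))
for z in (75,80,85,90,95):print(z,px2w(t,309.05,230.05,z),fish2w(w,321,257,z))
```

```text
[614.02391693 142.07115357  93.1600256 ]
75 [620.77032573 144.50504502  75.        ] [607.28550264 141.83535934  75.        ]
80 [618.91681297 143.81354173  80.        ] [609.13586444 141.92146109  80.        ]
85 [617.06330022 143.12203845  85.        ] [610.98622624 142.00756285  85.        ]
90 [615.20978746 142.43053516  90.        ] [612.83658804 142.0936646   90.        ]
95 [613.3562747  141.73903187  95.        ] [614.68694984 142.17976636  95.        ]
```

Run:
```python
from h import *
w=ctrl.get_calibration("wrist")
for z in (128,110,90):print(z,w2s(fish2w(w,320,193,z)))
go([614,142,95],1.4,5)
```

```text
128 [ 20.93257997 131.92313363  92.        ]
110 [ 17.61050682 131.82910525  74.        ]
90 [ 13.91931443 131.72462927  54.        ]
t 9.50 grip [616.2 142.9 183.7] rot [ 1.8e+02 -1.0e-01  1.4e+00] F [ 0.4  0.4 -0.4] open 0.349
 turn total rad [ 0.    -0.001 -0.   ]  then shift cm in turned tool: [-0.22  0.08  8.87]  per row/5: [-0.044  0.017  1.773]  | shift in present tool: [-0.23  0.08  8.87]
```

```bash
python3 -m creep '[{"wx":0,"wy":0,"wz":0,"tx":-0.2,"ty":0.08,"tz":1.5,"jaw":0.35},{"wx":0,"wy":0,"wz":0,"tx":0,"ty":0,"tz":2.5,"jaw":0.35},{"wx":0,"wy":0,"wz":0,"tx":0,"ty":0,"tz":2.5,"jaw":0.35},{"wx":0,"wy":0,"wz":0,"tx":0,"ty":0,"tz":1.5,"jaw":0.35},{"wx":0,"wy":0,"wz":0,"tx":0,"ty":0,"tz":0.6,"jaw":0.35},{"wx":0,"wy":0,"wz":0,"tx":0,"ty":0,"tz":0,"jaw":0.35}]'
python3 - <<'E'
from h import *
go([614,142,95],1.4,5)
im=ctrl.grab_frame("wrist")
crop(im,220,190,200,150,4,"w7.png")
im=ctrl.grab_frame("scene");crop(im,230,180,140,120,5,"s7.png")
E
```

```text
time_s: 10.25
ee_pos: [614.0, 141.1, 150.8]
tcp_rot: [180.0, -0.0, 1.2]
force: [0.7, -1.0, -0.6]
opening: 0.353
t 10.25 grip [614.  141.1  96.8] rot [180.   -0.    1.2] F [ 0.7 -1.  -0.6] open 0.353
 turn total rad [ 0.    -0.    -0.003]  then shift cm in turned tool: [-0.   -0.09  0.18]  per row/5: [-0.    -0.018  0.035]  | shift in present tool: [-0.   -0.09  0.18]
```

The bar lies between the pads (crop px 380,450), about 1 mm off centre. Correcting and closing.

```bash
python3 -m creep '[{"wx":0,"wy":0,"wz":0,"tx":0,"ty":-0.09,"tz":0.15,"jaw":0.3},{"wx":0,"wy":0,"wz":0,"tx":0,"ty":0,"tz":0,"jaw":0},{"wx":0,"wy":0,"wz":0,"tx":0,"ty":0,"tz":0,"jaw":0},{"wx":0,"wy":0,"wz":0,"tx":0,"ty":0,"tz":0,"jaw":0},{"wx":0,"wy":0,"wz":0,"tx":0,"ty":0,"tz":0,"jaw":0},{"wx":0,"wy":0,"wz":0,"tx":0,"ty":0,"tz":-0.4,"jaw":0},{"wx":0,"wy":0,"wz":0,"tx":0,"ty":0,"tz":-0.4,"jaw":0},{"wx":0,"wy":0,"wz":0,"tx":0,"ty":0,"tz":-0.4,"jaw":0},{"wx":0,"wy":0,"wz":0,"tx":0,"ty":0,"tz":0,"jaw":0}]' 70
python3 - <<'E'
from h import *
go([614,142,95],1.4,5)
im=ctrl.grab_frame("wrist")
crop(im,220,190,200,150,4,"w8.png")
E
```

```text
time_s: 11.48
ee_pos: [613.7, 142.4, 160.4]
tcp_rot: [-180.0, 0.0, 1.3]
force: [4.4, 1.9, -7.8]
opening: 0.112
t 11.47 grip [613.7 142.4 106.4] rot [-180.     0.     1.3] F [ 4.4  1.9 -7.8] open 0.112
 turn total rad [-0.     0.    -0.002]  then shift cm in turned tool: [0.03 0.04 1.14]  per row/5: [0.005 0.009 0.228]  | shift in present tool: [0.03 0.05 1.14]
```

The plunger is pulled about 11 mm (8 N down on the tool). Twisting counterclockwise.

```bash
python3 -m creep '[{"wx":0,"wy":0,"wz":-0.1,"tx":0,"ty":0,"tz":0,"jaw":0},{"wx":0,"wy":0,"wz":-0.15,"tx":0,"ty":0,"tz":0,"jaw":0},{"wx":0,"wy":0,"wz":-0.15,"tx":0,"ty":0,"tz":0,"jaw":0},{"wx":0,"wy":0,"wz":-0.15,"tx":0,"ty":0,"tz":0,"jaw":0},{"wx":0,"wy":0,"wz":-0.15,"tx":0,"ty":0,"tz":0,"jaw":0},{"wx":0,"wy":0,"wz":-0.15,"tx":0,"ty":0,"tz":0,"jaw":0},{"wx":0,"wy":0,"wz":-0.15,"tx":0,"ty":0,"tz":0,"jaw":0},{"wx":0,"wy":0,"wz":-0.1,"tx":0,"ty":0,"tz":0,"jaw":0},{"wx":0,"wy":0,"wz":0,"tx":0,"ty":0,"tz":0,"jaw":0}]'
python3 - <<'E'
from h import *
go([614,142,95],1.4,5)
print(ctrl.observe()["ft_torque"])
im=ctrl.grab_frame("wrist")
crop(im,220,190,200,150,4,"w9.png")
E
```

```text
time_s: 12.65
ee_pos: [613.3, 143.2, 160.0]
tcp_rot: [-179.9, -0.0, 64.4]
force: [4.1, 5.2, -9.3]
opening: 0.11
t 12.65 grip [613.2 143.3 106. ] rot [-179.9   -0.    64.4] F [ 4.1  5.2 -9.3] open 0.11
 turn total rad [-0.002  0.     1.099]  then shift cm in turned tool: [0.08 0.13 1.1 ]  per row/5: [0.016 0.026 0.22 ]  | shift in present tool: [-0.08  0.13  1.1 ]
[ 0.87787932 -0.73447913  0.02402858]
```

The bar turned with the jaws (about 1.1 rad). I'll lower 2 mm, release and rise.

```bash
python3 -m creep '[{"wx":0,"wy":0,"wz":0,"tx":0,"ty":0,"tz":0.2,"jaw":0},{"wx":0,"wy":0,"wz":0,"tx":0,"ty":0,"tz":0,"jaw":0.3},{"wx":0,"wy":0,"wz":0,"tx":0,"ty":0,"tz":0,"jaw":0.3},{"wx":0,"wy":0,"wz":0,"tx":0,"ty":0,"tz":-1,"jaw":0.3},{"wx":0,"wy":0,"wz":0,"tx":0,"ty":0,"tz":-2,"jaw":0.3},{"wx":0,"wy":0,"wz":0,"tx":0,"ty":0,"tz":-2,"jaw":0.3},{"wx":0,"wy":0,"wz":0,"tx":0,"ty":0,"tz":-2,"jaw":0.3},{"wx":0,"wy":0,"wz":0,"tx":0,"ty":0,"tz":-1,"jaw":0.3},{"wx":0,"wy":0,"wz":0,"tx":0,"ty":0,"tz":0,"jaw":0.3}]'
python3 - <<'E'
from h import *
g=s2w([-35,0,0]);g[2]=190
go(g,1.4,5)
im=ctrl.grab_frame("wrist")
crop(im,160,150,320,240,2.5,"w10.png")
im=ctrl.grab_frame("top");crop(im,280,170,190,115,4.2,"t10.png")
E
```

```text
time_s: 13.82
ee_pos: [614.4, 142.4, 240.6]
tcp_rot: [179.9, -0.1, 64.3]
force: [-0.1, -0.1, 0.1]
opening: 0.299
t 13.82 grip [614.5 142.4 186.6] rot [ 1.799e+02 -1.000e-01  6.430e+01] F [-0.1 -0.1  0.1] open 0.299
 turn total rad [ 1.000e-03 -2.000e-03  1.098e+00]  then shift cm in turned tool: [-1.01 13.14 -0.34]  per row/5: [-0.202  2.628 -0.068]  | shift in present tool: [-12.15   5.09  -0.34]
```

The T-grip stays up and twisted with the jaws open. The top view shows the beam raised and the red grip at (628,318). Next I turn the jaws to the stand's x axis and go to the carrier pull.

```bash
python3 -m creep '[{"wx":0,"wy":0,"wz":-0.1,"tx":0,"ty":0,"tz":0,"jaw":0.35},{"wx":0,"wy":0,"wz":-0.13,"tx":0,"ty":0,"tz":0,"jaw":0.35},{"wx":0,"wy":0,"wz":-0.14,"tx":0,"ty":0,"tz":0,"jaw":0.35},{"wx":0,"wy":0,"wz":-0.103,"tx":0,"ty":0,"tz":0,"jaw":0.35},{"wx":0,"wy":0,"wz":0,"tx":-3,"ty":-0.3,"tz":0,"jaw":0.35},{"wx":0,"wy":0,"wz":0,"tx":-4,"ty":-0.3,"tz":0,"jaw":0.35},{"wx":0,"wy":0,"wz":0,"tx":-4,"ty":-0.3,"tz":0,"jaw":0.35},{"wx":0,"wy":0,"wz":0,"tx":-2.1,"ty":-0.1,"tz":0,"jaw":0.35},{"wx":0,"wy":0,"wz":0,"tx":0,"ty":0,"tz":0,"jaw":0.35}]'
python3 - <<'E'
from h import *
g=s2w([-35,0,0]);g[2]=82
go(g,91.4,5)
w=ctrl.get_calibration("wrist");im=ctrl.grab_frame("wrist")
cv2.imwrite("pics/w11.png",im[:,:,::-1])
print(w2fish(w,s2w([-35,0,64])))
np.save("w11.npy",w["world_to_cam"])
E
```

```text
time_s: 15.05
ee_pos: [606.9, 10.2, 238.5]
tcp_rot: [-179.9, -0.0, 91.3]
force: [-0.4, 0.0, -0.3]
opening: 0.349
t 15.05 grip [606.8  10.2 184.5] rot [-179.9   -0.    91.3] F [-0.4  0.  -0.3] open 0.349
 turn total rad [-0.001 -0.    -0.002]  then shift cm in turned tool: [ 0.06  0.08 10.25]  per row/5: [0.013 0.016 2.05 ]  | shift in present tool: [ 0.06  0.09 10.25]
[319.25842198 257.24255662]
```

The pull top is at (317,250), within 1 mm of the jaw centre in x, and the T-grip is still twisted at (335,28). Lowering onto the pull.

```bash
python3 -m creep '[{"wx":0,"wy":0,"wz":0,"tx":0.15,"ty":0,"tz":1.5,"jaw":0.35},{"wx":0,"wy":0,"wz":0,"tx":0,"ty":0,"tz":2.5,"jaw":0.35},{"wx":0,"wy":0,"wz":0,"tx":0,"ty":0,"tz":2.5,"jaw":0.35},{"wx":0,"wy":0,"wz":0,"tx":0,"ty":0,"tz":2,"jaw":0.35},{"wx":0,"wy":0,"wz":0,"tx":0,"ty":0,"tz":1.4,"jaw":0.35},{"wx":0,"wy":0,"wz":0,"tx":0,"ty":0,"tz":0.2,"jaw":0.35},{"wx":0,"wy":0,"wz":0,"tx":0,"ty":0,"tz":0,"jaw":0.35}]'
python3 - <<'E'
from h import *
g=s2w([-35,0,0]);g[2]=82
go(g,91.4,5)
w=ctrl.get_calibration("wrist");im=ctrl.grab_frame("wrist")
crop(im,220,190,200,150,4,"w12.png")
E
```

```text
time_s: 15.98
ee_pos: [607.5, 12.7, 138.7]
tcp_rot: [179.9, 0.0, 91.4]
force: [0.5, 0.1, -0.2]
opening: 0.352
t 15.97 grip [607.5  12.7  84.7] rot [179.9   0.   91.4] F [ 0.5  0.1 -0.2] open 0.352
 turn total rad [0.001 0.    0.   ]  then shift cm in turned tool: [-0.18  0.    0.27]  per row/5: [-0.037  0.001  0.054]  | shift in present tool: [-0.18  0.    0.27]
```

The pull sits between the pads (crop px 378 against the jaw middle at 395), so I shift 1.3 mm and grip.

```bash
python3 -m creep '[{"wx":0,"wy":0,"wz":0,"tx":0,"ty":-0.13,"tz":0.2,"jaw":0.3},{"wx":0,"wy":0,"wz":0,"tx":0,"ty":0,"tz":0,"jaw":0},{"wx":0,"wy":0,"wz":0,"tx":0,"ty":0,"tz":0,"jaw":0},{"wx":0,"wy":0,"wz":0,"tx":0,"ty":0,"tz":0,"jaw":0},{"wx":0,"wy":0,"wz":0,"tx":0,"ty":0,"tz":0,"jaw":0},{"wx":0,"wy":0,"wz":0,"tx":0,"ty":0,"tz":0,"jaw":0}]' 100
python3 - <<'E'
from h import *
g=s2w([-35,0,0]);g[2]=82
go(g,91.4,5)
print(ctrl.observe()["ft_torque"])
E
```

```text
time_s: 16.77
ee_pos: [605.8, 12.5, 136.8]
tcp_rot: [180.0, 0.0, 91.4]
force: [-2.6, -1.0, 5.1]
opening: 0.104
t 16.77 grip [605.8  12.5  82.8] rot [180.    0.   91.4] F [-2.6 -1.   5.1] open 0.104
 turn total rad [0. 0. 0.]  then shift cm in turned tool: [-0.17  0.18  0.08]  per row/5: [-0.035  0.036  0.016]  | shift in present tool: [-0.17  0.18  0.08]
[-0.03926325  0.53766984 -0.09332267]
```

```bash
python3 -m creep '[{"wx":0,"wy":0,"wz":0,"tx":0,"ty":-0.3,"tz":-0.05,"jaw":0},{"wx":0,"wy":0,"wz":0,"tx":0,"ty":-0.7,"tz":0,"jaw":0},{"wx":0,"wy":0,"wz":0,"tx":0,"ty":-1,"tz":0,"jaw":0},{"wx":0,"wy":0,"wz":0,"tx":0,"ty":-1,"tz":0,"jaw":0}]'
python3 - <<'E'
from h import *
g=np.array([605.8,12.5,82.8])-RS.apply([105,0,0])
go(g,91.4,5)
print(ctrl.observe()["ft_torque"])
im=ctrl.grab_frame("wrist");cv2.imwrite("pics/w13.png",im[:,:,::-1])
E
```

```text
time_s: 17.27
ee_pos: [575.1, 11.9, 136.7]
tcp_rot: [180.0, 0.0, 91.4]
force: [3.4, 1.2, -1.8]
opening: 0.102
t 17.27 grip [575.1  11.9  82.7] rot [180.    0.   91.4] F [ 3.4  1.2 -1.8] open 0.102
 turn total rad [0. 0. 0.]  then shift cm in turned tool: [-0.01 -7.43 -0.01]  per row/5: [-0.003 -1.486 -0.002]  | shift in present tool: [-0.01 -7.43 -0.01]
[ 0.06971812 -0.5311604  -0.01563131]
```

The carrier follows and the watches slide out clear of the feet (the light watch is at (478,140), the square one at (470,255)). Continuing.

```bash
python3 -m creep '[{"wx":0,"wy":0,"wz":0,"tx":0,"ty":-1,"tz":0,"jaw":0},{"wx":0,"wy":0,"wz":0,"tx":0,"ty":-1,"tz":0,"jaw":0},{"wx":0,"wy":0,"wz":0,"tx":0,"ty":-1,"tz":0,"jaw":0},{"wx":0,"wy":0,"wz":0,"tx":0,"ty":-1,"tz":-0.05,"jaw":0},{"wx":0,"wy":0,"wz":0,"tx":0,"ty":-1,"tz":-0.05,"jaw":0},{"wx":0,"wy":0,"wz":0,"tx":0,"ty":-1,"tz":0,"jaw":0},{"wx":0,"wy":0,"wz":0,"tx":0,"ty":-0.9,"tz":0,"jaw":0},{"wx":0,"wy":0,"wz":0,"tx":0,"ty":-0.6,"tz":0,"jaw":0},{"wx":0,"wy":0,"wz":0,"tx":0,"ty":0,"tz":0,"jaw":0}]'
python3 - <<'E'
from h import *
g=np.array([605.8,12.5,82.8])-RS.apply([105,0,0])
go(g,91.4,5)
print(ctrl.observe()["ft_torque"])
im=ctrl.grab_frame("wrist");cv2.imwrite("pics/w14.png",im[:,:,::-1])
im=ctrl.grab_frame("top");crop(im,280,170,190,115,4.2,"t14.png")
E
```

```text
time_s: 18.45
ee_pos: [500.2, 10.1, 137.5]
tcp_rot: [-180.0, -0.0, 91.4]
force: [0.5, -0.6, -5.7]
opening: 0.099
t 18.45 grip [500.1  10.1  83.5] rot [-180.    -0.    91.4] F [ 0.5 -0.6 -5.7] open 0.099
 turn total rad [-0.001 -0.     0.   ]  then shift cm in turned tool: [-0.02  0.07  0.07]  per row/5: [-0.003  0.014  0.013]  | shift in present tool: [-0.02  0.07  0.07]
[-0.05992727  0.22767074  0.04015343]
```

In the wrist view the watches have shifted a little in their pockets (light (467,172), square (463,280), gold (457,338)). I'll set the carrier down, then look.

```bash
python3 -m creep '[{"wx":0,"wy":0,"wz":0,"tx":0,"ty":0,"tz":0.2,"jaw":0},{"wx":0,"wy":0,"wz":0,"tx":0,"ty":0,"tz":0.25,"jaw":0},{"wx":0,"wy":0,"wz":0,"tx":0,"ty":0,"tz":0.15,"jaw":0},{"wx":0,"wy":0,"wz":0,"tx":0,"ty":0,"tz":0.05,"jaw":0},{"wx":0,"wy":0,"wz":0,"tx":0,"ty":0,"tz":0,"jaw":0}]'
python3 - <<'E'
from h import *
g=np.array([605.8,12.5,82.8])-RS.apply([105,0,6])
go(g,91.4,5)
print(ctrl.observe()["ft_torque"])
E
```

```text
time_s: 19.18
ee_pos: [500.8, 10.1, 131.2]
tcp_rot: [-180.0, -0.0, 91.4]
force: [-0.0, 0.8, -4.9]
opening: 0.101
t 19.18 grip [500.8  10.1  77.2] rot [-180.    -0.    91.4] F [-0.   0.8 -4.9] open 0.101
 turn total rad [-0. -0.  0.]  then shift cm in turned tool: [-0.02  0.01  0.04]  per row/5: [-0.003  0.002  0.007]  | shift in present tool: [-0.02  0.01  0.04]
[-0.351164    0.2332628  -0.05417338]
```

```bash
python3 -m creep '[{"wx":0,"wy":0,"wz":0,"tx":0,"ty":0,"tz":0.06,"jaw":0},{"wx":0,"wy":0,"wz":0,"tx":0,"ty":0,"tz":0.06,"jaw":0},{"wx":0,"wy":0,"wz":0,"tx":0,"ty":0,"tz":0,"jaw":0}]'
python3 - <<'E'
from h import *
g=np.array([605.8,12.5,82.8])-RS.apply([105,0,6])
go(g,91.4,5)
print(ctrl.observe()["ft_torque"])
im=ctrl.grab_frame("wrist");cv2.imwrite("pics/w15.png",im[:,:,::-1])
im=ctrl.grab_frame("scene");crop(im,240,170,200,150,4,"s15.png")
E
```

```text
time_s: 19.55
ee_pos: [500.7, 10.0, 129.9]
tcp_rot: [-180.0, 0.0, 91.4]
force: [1.8, 0.4, -7.7]
opening: 0.101
t 19.55 grip [500.7  10.   75.9] rot [-180.     0.    91.4] F [ 1.8  0.4 -7.7] open 0.101
 turn total rad [-0.  0.  0.]  then shift cm in turned tool: [-0.01  0.01 -0.09]  per row/5: [-0.002  0.003 -0.018]  | shift in present tool: [-0.01  0.01 -0.09]
[ 0.30908024 -0.21837013  0.01449152]
```

The watches have slid. The fourth, grey-dialled one now lies beside the pull at (385,315), so the carrier may be tilted or rocking in the grip. I'll hold still and measure.

```bash
for i in 1 2 3; do python3 -m creep '[{"wx":0,"wy":0,"wz":0,"tx":0,"ty":0,"tz":0,"jaw":0}]' ; done
python3 - <<'E'
from h import *
im=ctrl.grab_frame("wrist");crop(im,280,0,260,400,1.5,"w16.png")
im=ctrl.grab_frame("scene");crop(im,300,220,150,110,5,"s16.png")
for i in range(4):
    im=ctrl.grab_frame("top"); o=ctrl.observe();print(o["force"].round(1),o["ft_torque"].round(2))
crop(im,280,170,190,150,4.2,"t16.png")
E
```

```text
time_s: 19.77
ee_pos: [500.7, 10.0, 129.9]
tcp_rot: [-180.0, 0.0, 91.4]
force: [1.1, 0.1, -5.2]
opening: 0.105
time_s: 19.9
ee_pos: [500.7, 10.1, 129.9]
tcp_rot: [180.0, 0.0, 91.4]
force: [3.1, -3.8, -4.3]
opening: 0.104
time_s: 20.02
ee_pos: [500.7, 10.0, 130.0]
tcp_rot: [-180.0, 0.0, 91.4]
force: [-0.2, 1.7, -3.2]
opening: 0.104
[-0.3 -0.8 -5.3] [-0.42  0.26 -0.13]
[ 0.3  0.8 -5.8] [0.33 0.22 0.17]
[ 0.2 -1.3 -4.7] [-0.31  0.27 -0.17]
[ 0.3 -0.2 -6.4] [0.31 0.22 0.11]
```

The carrier is vibrating in the hard grip (the torque flips sign), and that is walking the watches. I'll ease the grip, lower to contact and release straight away.

```bash
python3 -m creep '[{"wx":0,"wy":0,"wz":0,"tx":0,"ty":0,"tz":0.1,"jaw":0},{"wx":0,"wy":0,"wz":0,"tx":0,"ty":0,"tz":0.05,"jaw":0.14},{"wx":0,"wy":0,"wz":0,"tx":0,"ty":0,"tz":0,"jaw":0.2},{"wx":0,"wy":0,"wz":0,"tx":0,"ty":0,"tz":0,"jaw":0.25}]' 20
python3 - <<'E'
from h import *
g=np.array([605.8,12.5,82.8])-RS.apply([105,0,6])
go(g,91.4,5)
print(ctrl.observe()["ft_torque"])
im=ctrl.grab_frame("wrist");crop(im,280,0,260,400,1.5,"w17.png")
im=ctrl.grab_frame("scene");crop(im,300,220,150,110,5,"s17.png")
E
```

```text
time_s: 20.82
ee_pos: [501.3, 10.0, 129.1]
tcp_rot: [179.9, 0.0, 91.4]
force: [0.4, 0.4, -0.1]
opening: 0.252
t 20.82 grip [501.4   9.9  75.1] rot [179.9   0.   91.4] F [ 0.4  0.4 -0.1] open 0.252
 turn total rad [0.001 0.    0.   ]  then shift cm in turned tool: [ 0.   -0.06 -0.17]  per row/5: [ 0.    -0.012 -0.033]  | shift in present tool: [ 0.   -0.06 -0.17]
[ 0.00448178 -0.03886827  0.03453951]
```

Released; the watches are crowded towards the pull. Rising to look.

```bash
python3 -m creep '[{"wx":0,"wy":0,"wz":0,"tx":0,"ty":0,"tz":-1,"jaw":0.25},{"wx":0,"wy":0,"wz":0,"tx":0,"ty":0,"tz":-2.5,"jaw":0.25},{"wx":0,"wy":0,"wz":0,"tx":0,"ty":0,"tz":-4,"jaw":0.25},{"wx":0,"wy":0,"wz":0,"tx":-1,"ty":0,"tz":-4,"jaw":0.25},{"wx":0,"wy":0,"wz":0,"tx":-4,"ty":0,"tz":-2,"jaw":0.25},{"wx":0,"wy":0,"wz":0,"tx":-4,"ty":0,"tz":0,"jaw":0.25},{"wx":0,"wy":0,"wz":0,"tx":0,"ty":0,"tz":0,"jaw":0.25}]'
python3 - <<'E'
from h import *
w=ctrl.get_calibration("wrist");im=ctrl.grab_frame("wrist");cv2.imwrite("pics/w18.png",im[:,:,::-1]);np.save("w18.npy",w["world_to_cam"])
im=ctrl.grab_frame("scene");crop(im,300,220,150,110,5,"s18.png")
im=ctrl.grab_frame("top");cv2.imwrite("pics/t18.png",im[:,:,::-1])
crop(im,280,190,190,140,4.2,"t18c.png")
E
```

```text
time_s: 21.8
ee_pos: [503.2, -82.1, 264.8]
tcp_rot: [179.9, 0.1, 91.2]
force: [0.1, 0.3, -0.2]
opening: 0.254
```

Run:
```python
from h import *
im=cv2.imread("pics/w18.png")[:,:,::-1];crop(im,290,20,160,160,5,"w18c.png".replace(".png","a.png"))
im2=cv2.imread("pics/w18.png")[:,:,::-1];crop(im2,295,20,150,150,4,"w18c.png")
im=ctrl.grab_frame("scene");crop(im,340,235,70,50,10,"s18c.png")
```

```text
(no output)
```

All four lie dial up, but crowded: light (340,170), square (443,310), gold (445,475) and dark (231,388) in the crop, with no room for the fingers. I'll get their positions, then drag the light and gold ones clear with the closed fingertips.

```bash
cat >> h.py <<'E'
def calload(f):
    c=dict(ctrl.get_calibration("wrist"));c["world_to_cam"]=np.load(f);return c
E
python3 - <<'E'
from h import *
np.set_printoptions(precision=1,suppress=True)
c=calload("w18.npy")
f=lambda x,y,z:fish2w(c,295+(x+.5)/4-.5,20+(y+.5)/4-.5,z)
D=dict(light=((338,168),(271,229),(406,110)),square=((443,310),(358,318),(527,303)),gold=((445,475),(362,448),(520,503)),dark=((231,388),(178,312),(283,465)))
for k,(m,a,b) in D.items():
    A=f(*a,48);B=f(*b,48);d=B-A
    print(k,f(*m,54),"lug mid",(A+B)/2,"len",np.linalg.norm(d),"ang",np.degrees(np.arctan2(d[1],d[0])))
print("pull top",f(90,372,94), "pocket TL",f(317,0,46),"pocket right edge",f(556,300,46),f(317,300,46))
E
```

```text
light [546.5  46.3  54. ] lug mid [547.7  47.3  48. ] len 36.38735775546313 ang 45.14388471045859
square [567.3  20.2  54. ] lug mid [568.8  20.8  48. ] len 34.01631991100961 ang 9.55525293138749
gold [569.  -11.5  54. ] lug mid [569.9 -11.8  48. ] len 33.49508313404864 ang -15.297537984565363
dark [527.4   2.9  54. ] lug mid [528.   3.  48.] len 35.62296970841006 ang -54.021159671840365
pull top [501.3   3.8  94. ] pocket TL [543.2  82.2  46. ] pocket right edge [592.1  25.   46. ] [544.3  21.2  46. ]
```

Run:
```python
from h import *
go([547,46.8,110],91.2,4)
```

```text
t 22.00 grip [502.8 -79.2 209.4] rot [-180.    -0.    91.4] F [ 0.5  0.5 -0.2] open 0.253
 turn total rad [-0.    -0.001  0.004]  then shift cm in turned tool: [12.5   4.69  9.94]  per row/4: [3.125 1.171 2.486]  | shift in present tool: [12.48  4.74  9.95]
```

```bash
python3 -m creep '[{"wx":0,"wy":0,"wz":0,"tx":1.5,"ty":0.6,"tz":0.5,"jaw":0},{"wx":0,"wy":0,"wz":0,"tx":3,"ty":1.2,"tz":2,"jaw":0},{"wx":0,"wy":0,"wz":0,"tx":3.5,"ty":1.3,"tz":3,"jaw":0},{"wx":0,"wy":0,"wz":0,"tx":3,"ty":1.1,"tz":3,"jaw":0},{"wx":0,"wy":0,"wz":0,"tx":1.5,"ty":0.5,"tz":1.4,"jaw":0},{"wx":0,"wy":0,"wz":0,"tx":0,"ty":0,"tz":0,"jaw":0}]' 30
python3 - <<'E'
from h import *
go([547,46.8,74],91.2,4)
im=ctrl.grab_frame("wrist");crop(im,200,150,240,180,3,"w19.png")
im=ctrl.grab_frame("scene");crop(im,300,200,160,120,5,"s19.png")
E
```

```text
time_s: 22.75
ee_pos: [546.1, 47.7, 163.3]
tcp_rot: [-179.8, -0.0, 91.6]
force: [0.1, -0.4, 0.2]
opening: -0.001
t 22.75 grip [546.   47.7 109.3] rot [-179.8   -0.    91.6] F [ 0.1 -0.4  0.2] open -0.001
 turn total rad [-0.003 -0.     0.006]  then shift cm in turned tool: [-0.09  0.1   3.53]  per row/4: [-0.022  0.025  0.882]  | shift in present tool: [-0.09  0.11  3.53]
```

```bash
python3 -m creep '[{"wx":0,"wy":0,"wz":0,"tx":0,"ty":0.1,"tz":1,"jaw":0},{"wx":0,"wy":0,"wz":0,"tx":0,"ty":0,"tz":1.5,"jaw":0},{"wx":0,"wy":0,"wz":0,"tx":0,"ty":0,"tz":0.7,"jaw":0},{"wx":0,"wy":0,"wz":0,"tx":0,"ty":0,"tz":0.1,"jaw":0},{"wx":0,"wy":0,"wz":0,"tx":0,"ty":0,"tz":0.05,"jaw":0}]' 
for i in 1 2 3; do python3 -m creep '[{"wx":0,"wy":0,"wz":0,"tx":0,"ty":0,"tz":0.03,"jaw":0}]' | grep -E "ee_pos|force"; done
```

```text
time_s: 23.48
ee_pos: [548.0, 46.1, 131.0]
tcp_rot: [180.0, 0.0, 91.4]
force: [-0.4, -0.2, 0.1]
opening: -0.002
ee_pos: [548.2, 46.2, 131.1]
force: [0.4, -1.2, 0.6]
ee_pos: [548.1, 46.2, 130.8]
force: [0.9, -0.2, 1.1]
ee_pos: [548.0, 46.3, 130.3]
force: [0.2, -0.6, -0.1]
```

```bash
for i in 1 2 ; do python3 -m creep '[{"wx":0,"wy":0,"wz":0,"tx":0,"ty":0,"tz":0.07,"jaw":0}]' | grep -E "ee_pos|force"; done
python3 -m creep '[{"wx":0,"wy":0,"wz":0,"tx":0,"ty":0,"tz":0.04,"jaw":0}]' | grep -E "ee_pos|force"
```

```text
ee_pos: [548.0, 46.2, 129.6]
force: [-2.4, -0.5, 5.8]
ee_pos: [548.2, 46.2, 129.5]
force: [-3.2, -0.1, 9.4]
ee_pos: [548.2, 46.2, 129.5]
force: [-3.9, -0.9, 9.7]
```

```bash
python3 -m creep '[{"wx":0,"wy":0,"wz":0,"tx":0,"ty":0,"tz":0.04,"jaw":0}]' | grep -E "ee_pos|force"
```

```text
ee_pos: [548.3, 46.1, 129.5]
force: [-5.6, 0.1, 13.2]
```

Contact on the dial at about 10 N. Dragging towards +y.

```bash
python3 -m creep '[{"wx":0,"wy":0,"wz":0,"tx":0.2,"ty":0,"tz":-0.02,"jaw":0},{"wx":0,"wy":0,"wz":0,"tx":0.4,"ty":0,"tz":0,"jaw":0},{"wx":0,"wy":0,"wz":0,"tx":0.4,"ty":0,"tz":0,"jaw":0},{"wx":0,"wy":0,"wz":0,"tx":0.4,"ty":0,"tz":0,"jaw":0},{"wx":0,"wy":0,"wz":0,"tx":0.4,"ty":0,"tz":0,"jaw":0},{"wx":0,"wy":0,"wz":0,"tx":0.4,"ty":0,"tz":0,"jaw":0},{"wx":0,"wy":0,"wz":0,"tx":0.2,"ty":0,"tz":0,"jaw":0},{"wx":0,"wy":0,"wz":0,"tx":0,"ty":0,"tz":0,"jaw":0}]'
python3 - <<'E'
from h import *
im=ctrl.grab_frame("wrist");crop(im,200,150,240,180,3,"w20.png")
E
```

```text
time_s: 25.35
ee_pos: [547.6, 70.4, 128.4]
tcp_rot: [179.9, -0.0, 91.4]
force: [0.9, 0.2, 3.3]
opening: -0.0
```

It slipped off; the watch didn't follow. Raising to look.

```bash
python3 -m creep '[{"wx":0,"wy":0,"wz":0,"tx":0,"ty":0,"tz":-1,"jaw":0},{"wx":0,"wy":0,"wz":0,"tx":-1,"ty":0,"tz":-3,"jaw":0},{"wx":0,"wy":0,"wz":0,"tx":-4,"ty":0,"tz":-4,"jaw":0},{"wx":0,"wy":0,"wz":0,"tx":-5,"ty":0,"tz":-3,"jaw":0},{"wx":0,"wy":0,"wz":0,"tx":-3,"ty":0,"tz":0,"jaw":0},{"wx":0,"wy":0,"wz":0,"tx":0,"ty":0,"tz":0,"jaw":0}]'
python3 - <<'E'
from h import *
c=ctrl.get_calibration("wrist");np.save("w21.npy",c["world_to_cam"]);im=ctrl.grab_frame("wrist");crop(im,270,80,200,150,4,"w21.png")
E
```

```text
time_s: 26.15
ee_pos: [550.2, -61.6, 238.5]
tcp_rot: [-180.0, 0.0, 91.2]
force: [0.2, 0.4, -0.2]
opening: -0.0
```

Unchanged: light near crop (200,30), square (310,160), gold (310,345), dark (70,255). I'll grip gold by its free right-hand lug pair (tips (437,328) and (405,430)) and pull it away towards -y.

Run:
```python
from h import *
np.set_printoptions(precision=1,suppress=True)
c=calload("w21.npy")
f=lambda x,y,z:fish2w(c,270+(x+.5)/4-.5,80+(y+.5)/4-.5,z)
def info(k,m,l1,l2,r1,r2):
    A=(f(*l1,50)+f(*l2,50))/2;B=(f(*r1,50)+f(*r2,50))/2;d=B-A
    print(k,"dial",f(*m,54),"lugmid",(A+B)/2,"ang",np.degrees(np.arctan2(d[1],d[0])))
info("gold",(310,345),(217,267),(187,370),(437,328),(403,432))
info("square",(312,158),(185,118),(198,227),(415,95),(430,203))
print("ribs y?",f(300,530,46.5),f(300,255,46.5),"carrier right edge",f(505,300,44))
C=f(310,345,52)
a=np.radians(-17);g=C+27*np.array([np.cos(a),np.sin(a),0]);g[2]=110
print(g);go(g,163,5)
```

```text
gold dial [569.2 -11.1  54. ] lugmid [569.8 -12.2  50. ] ang -14.089855804006305
square dial [568.5  21.1  54. ] lugmid [568.1  20.9  50. ] ang 7.99075825186421
ribs y? [569.2 -45.6  46.5] [567.5   4.1  46.5] carrier right edge [604.9  -2.6  44. ]
[595.1 -19.2 110. ]
t 26.20 grip [549.9 -60.3 183.9] rot [-179.9   -0.    91.3] F [-0.5  0.4 -0. ] open 0.005
 turn total rad [-0.  -0.  -1.3]  then shift cm in turned tool: [-3.1  5.2  7.4]  per row/5: [-0.6  1.1  1.5]  | shift in present tool: [4.  4.6 7.4]
```

```bash
python3 -m creep '[{"wx":0,"wy":0,"wz":-0.16,"tx":0,"ty":0,"tz":0,"jaw":0.4},{"wx":0,"wy":0,"wz":-0.16,"tx":0,"ty":0,"tz":0,"jaw":0.4},{"wx":0,"wy":0,"wz":-0.16,"tx":0,"ty":0,"tz":0,"jaw":0.4},{"wx":0,"wy":0,"wz":-0.16,"tx":0,"ty":0,"tz":0,"jaw":0.4},{"wx":0,"wy":0,"wz":-0.16,"tx":0,"ty":0,"tz":0,"jaw":0.4},{"wx":0,"wy":0,"wz":-0.16,"tx":0,"ty":0,"tz":0,"jaw":0.4},{"wx":0,"wy":0,"wz":-0.16,"tx":0,"ty":0,"tz":0,"jaw":0.4},{"wx":0,"wy":0,"wz":-0.16,"tx":0,"ty":0,"tz":0,"jaw":0.4},{"wx":0,"wy":0,"wz":0,"tx":-1,"ty":1.7,"tz":2,"jaw":0.4},{"wx":0,"wy":0,"wz":0,"tx":-1.2,"ty":2,"tz":3,"jaw":0.4},{"wx":0,"wy":0,"wz":0,"tx":-0.9,"ty":1.5,"tz":1.5,"jaw":0.4},{"wx":0,"wy":0,"wz":0,"tx":0,"ty":0,"tz":0,"jaw":0.4}]'
python3 - <<'E'
from h import *
go([595.1,-19.2,70],164.5,5)
c=ctrl.get_calibration("wrist");np.save("w22.npy",c["world_to_cam"]);im=ctrl.grab_frame("wrist");crop(im,180,120,280,210,2.8,"w22.png")
E
```

```text
time_s: 27.7
ee_pos: [592.8, -15.5, 170.7]
tcp_rot: [-180.0, -0.3, 164.9]
force: [0.7, -0.3, 0.0]
opening: 0.398
t 27.70 grip [592.5 -15.4 116.7] rot [-180.    -0.3  164.9] F [ 0.7 -0.3  0. ] open 0.398
 turn total rad [-0.    -0.005  0.007]  then shift cm in turned tool: [-0.35 -0.3   4.67]  per row/5: [-0.07  -0.059  0.934]  | shift in present tool: [-0.37 -0.3   4.67]
```

Gold's lugs are aligned with the jaws (gold (369,305), lower lugs (320,385) and (417,385)), and the path for both fingers is free. Lowering.

```bash
python3 -m creep '[{"wx":0,"wy":0.005,"wz":0.007,"tx":-0.37,"ty":-0.3,"tz":1,"jaw":0.4},{"wx":0,"wy":0,"wz":0,"tx":0,"ty":0,"tz":2,"jaw":0.4},{"wx":0,"wy":0,"wz":0,"tx":0,"ty":0,"tz":1.3,"jaw":0.4},{"wx":0,"wy":0,"wz":0,"tx":0,"ty":0,"tz":0.3,"jaw":0.4},{"wx":0,"wy":0,"wz":0,"tx":0,"ty":0,"tz":0,"jaw":0.4}]'
python3 - <<'E'
from h import *
go([595.1,-19.2,66],164.5,5)
c=ctrl.get_calibration("wrist");im=ctrl.grab_frame("wrist");crop(im,200,180,240,180,3,"w23.png")
im=ctrl.grab_frame("scene");crop(im,300,200,160,120,5,"s23.png")
E
```

```text
time_s: 28.38
ee_pos: [596.5, -21.6, 126.7]
tcp_rot: [-180.0, -0.3, 164.3]
force: [0.5, 0.2, -0.3]
opening: 0.4
t 28.38 grip [596.2 -21.5  72.7] rot [-180.    -0.3  164.3] F [ 0.5  0.2 -0.3] open 0.4
 turn total rad [-0.    -0.006 -0.003]  then shift cm in turned tool: [0.17 0.2  0.67]  per row/5: [0.033 0.04  0.135]  | shift in present tool: [0.16 0.2  0.67]
```

The lug tips are at row 322 and the pad front at row 335, so I need about 7 mm more towards the watch. Then lower and close.

```bash
python3 -m creep '[{"wx":0,"wy":-0.005,"wz":0,"tx":0.35,"ty":0.05,"tz":0,"jaw":0.36},{"wx":0,"wy":0,"wz":0,"tx":0.35,"ty":0,"tz":0.2,"jaw":0.36},{"wx":0,"wy":0,"wz":0,"tx":0,"ty":0,"tz":0.3,"jaw":0.36},{"wx":0,"wy":0,"wz":0,"tx":0,"ty":0,"tz":0,"jaw":0.36}]'
python3 - <<'E'
from h import *
go([595.1,-19.2,66],164.5,5)
c=ctrl.get_calibration("wrist");im=ctrl.grab_frame("wrist");crop(im,200,180,240,180,3,"w24.png")
E
```

```text
time_s: 28.98
ee_pos: [589.8, -19.1, 121.8]
tcp_rot: [-180.0, -0.0, 164.3]
force: [-0.8, -0.6, -0.3]
opening: 0.361
t 28.98 grip [589.7 -19.1  67.8] rot [-180.    -0.   164.3] F [-0.8 -0.6 -0.3] open 0.361
 turn total rad [-0.    -0.001 -0.003]  then shift cm in turned tool: [-0.52  0.14  0.18]  per row/5: [-0.104  0.027  0.035]  | shift in present tool: [-0.52  0.14  0.18]
```

```bash
python3 -m creep '[{"wx":0,"wy":0,"wz":0,"tx":0.1,"ty":0,"tz":0.2,"jaw":0.36},{"wx":0,"wy":0,"wz":0,"tx":0,"ty":0,"tz":0.1,"jaw":0.36},{"wx":0,"wy":0,"wz":0,"tx":0,"ty":0,"tz":0,"jaw":0.1},{"wx":0,"wy":0,"wz":0,"tx":0,"ty":0,"tz":0,"jaw":0.1},{"wx":0,"wy":0,"wz":0,"tx":0,"ty":0,"tz":0,"jaw":0.1},{"wx":0,"wy":0,"wz":0,"tx":0,"ty":0,"tz":0,"jaw":0.1}]' 25
python3 - <<'E'
from h import *
c=ctrl.get_calibration("wrist");im=ctrl.grab_frame("wrist");crop(im,200,180,240,180,3,"w25.png")
E
```

```text
time_s: 29.78
ee_pos: [589.2, -18.9, 119.2]
tcp_rot: [180.0, 0.0, 164.3]
force: [1.0, 0.2, 0.9]
opening: 0.273
```

The lugs are gripped (23 mm). Dragging gold about 15 mm towards -y.

```bash
python3 -m creep '[{"wx":0,"wy":0,"wz":0,"tx":0,"ty":-0.2,"tz":-0.05,"jaw":0.1},{"wx":0,"wy":0,"wz":0,"tx":0,"ty":-0.4,"tz":0,"jaw":0.1},{"wx":0,"wy":0,"wz":0,"tx":0,"ty":-0.4,"tz":0,"jaw":0.1},{"wx":0,"wy":0,"wz":0,"tx":0,"ty":-0.4,"tz":0,"jaw":0.1},{"wx":0,"wy":0,"wz":0,"tx":0,"ty":-0.2,"tz":0.05,"jaw":0.1},{"wx":0,"wy":0,"wz":0,"tx":0,"ty":0,"tz":0,"jaw":0.36},{"wx":0,"wy":0,"wz":0,"tx":0,"ty":0,"tz":0,"jaw":0.36},{"wx":0,"wy":0,"wz":0,"tx":-0.5,"ty":0,"tz":-1,"jaw":0.36},{"wx":0,"wy":0,"wz":0,"tx":0,"ty":0,"tz":-3,"jaw":0.45},{"wx":0,"wy":0,"wz":0,"tx":0,"ty":0,"tz":-3,"jaw":0.5},{"wx":0,"wy":0,"wz":0,"tx":0,"ty":0,"tz":0,"jaw":0.5}]' 25
python3 - <<'E'
from h import *
c=ctrl.get_calibration("wrist");np.save("w26.npy",c["world_to_cam"]);im=ctrl.grab_frame("wrist");crop(im,180,60,280,210,2.8,"w26.png")
E
```

```text
time_s: 31.2
ee_pos: [592.0, -36.1, 193.0]
tcp_rot: [180.0, 0.4, 164.4]
force: [0.2, -0.1, 0.1]
opening: 0.499
```

Gold is now free at (383,418). I'll grip it across the case.

Run:
```python
from h import *
np.set_printoptions(precision=1,suppress=True)
c=calload("w26.npy")
f=lambda x,y,z:fish2w(c,180+(x+.5)/2.8-.5,60+(y+.5)/2.8-.5,z)
A=(f(340,325,50)+f(430,327,50))/2;B=(f(336,500,50)+f(424,500,50))/2;d=A-B
m=f(383,418,55);print(m,(A+B)/2,"yaw",np.degrees(np.arctan2(d[1],d[0])))
p=(m+(A+B)/2)/2;p[2]=66
go(p,np.degrees(np.arctan2(d[1],d[0])),5)
```

```text
[564.8 -28.2  55. ] [565.2 -28.5  50. ] yaw 162.63794406359432
t 31.25 grip [591.  -35.9 137. ] rot [180.    0.2 164.3] F [0.1 0.3 0.1] open 0.497
 turn total rad [0. 0. 0.]  then shift cm in turned tool: [ 2.7 -0.1  7.1]  per row/5: [ 0.5 -0.   1.4]  | shift in present tool: [2.7 0.  7.1]
```

```bash
python3 -m creep '[{"wx":0,"wy":0,"wz":0.03,"tx":1.2,"ty":0,"tz":1,"jaw":0.5},{"wx":0,"wy":0,"wz":0,"tx":1.2,"ty":-0.05,"tz":1.5,"jaw":0.5},{"wx":0,"wy":0,"wz":0,"tx":0.3,"ty":0,"tz":1.5,"jaw":0.5},{"wx":0,"wy":0,"wz":0,"tx":0,"ty":0,"tz":1,"jaw":0.5},{"wx":0,"wy":0,"wz":0,"tx":0,"ty":0,"tz":0.4,"jaw":0.5},{"wx":0,"wy":0,"wz":0,"tx":0,"ty":0,"tz":0,"jaw":0.5}]' 25
python3 - <<'E'
from h import *
go([565,-28.3,65],162.6,5)
c=ctrl.get_calibration("wrist");im=ctrl.grab_frame("wrist");crop(im,200,180,240,180,3,"w27.png")
E
```

```text
time_s: 32.0
ee_pos: [563.9, -28.5, 134.9]
tcp_rot: [-180.0, -0.0, 162.6]
force: [-0.6, -0.0, -0.0]
opening: 0.5
t 32.00 grip [563.8 -28.5  80.9] rot [-180.    -0.   162.6] F [-0.6 -0.  -0. ] open 0.5
 turn total rad [-0. -0.  0.]  then shift cm in turned tool: [-0.1   0.06  1.59]  per row/5: [-0.021  0.011  0.318]  | shift in present tool: [-0.1   0.06  1.59]
```

```bash
python3 -m creep '[{"wx":0,"wy":0,"wz":0,"tx":-0.1,"ty":0,"tz":0.6,"jaw":0.46},{"wx":0,"wy":0,"wz":0,"tx":0,"ty":0,"tz":0.7,"jaw":0.46},{"wx":0,"wy":0,"wz":0,"tx":0,"ty":0,"tz":0.25,"jaw":0.46},{"wx":0,"wy":0,"wz":0,"tx":0,"ty":0,"tz":0,"jaw":0.2},{"wx":0,"wy":0,"wz":0,"tx":0,"ty":0,"tz":0,"jaw":0.2},{"wx":0,"wy":0,"wz":0,"tx":0,"ty":0,"tz":0,"jaw":0.2},{"wx":0,"wy":0,"wz":0,"tx":0,"ty":0,"tz":0,"jaw":0.2}]' 35
python3 - <<'E'
from h import *
go([565,-28.3,65],162.6,5)
c=ctrl.get_calibration("wrist");im=ctrl.grab_frame("wrist");crop(im,200,180,240,180,3,"w28.png")
E
```

```text
time_s: 32.92
ee_pos: [564.3, -28.5, 119.5]
tcp_rot: [180.0, -0.0, 162.6]
force: [-1.8, 2.3, -0.6]
opening: 0.348
t 32.92 grip [564.2 -28.5  65.5] rot [180.   -0.  162.6] F [-1.8  2.3 -0.6] open 0.348
 turn total rad [ 0.    -0.001  0.001]  then shift cm in turned tool: [-0.07  0.04  0.05]  per row/5: [-0.014  0.007  0.01 ]  | shift in present tool: [-0.07  0.04  0.05]
```

Gold is held (opening 0.35). Lifting and rechecking the tray.

```bash
python3 -m creep '[{"wx":0,"wy":0,"wz":0,"tx":0,"ty":0,"tz":-0.5,"jaw":0.2},{"wx":0,"wy":0,"wz":0,"tx":0,"ty":0,"tz":-1.5,"jaw":0.2},{"wx":0,"wy":0,"wz":-0.1,"tx":0,"ty":0,"tz":-2.5,"jaw":0.2},{"wx":0,"wy":0,"wz":-0.1,"tx":0,"ty":0,"tz":-3,"jaw":0.2},{"wx":0,"wy":0,"wz":-0.1,"tx":0,"ty":0,"tz":-2,"jaw":0.2},{"wx":0,"wy":0,"wz":-0.096,"tx":0,"ty":0,"tz":0,"jaw":0.2},{"wx":0,"wy":0,"wz":0,"tx":0,"ty":0,"tz":0,"jaw":0.2}]'
python3 - <<'E'
from h import *
im=ctrl.grab_frame("wrist");cv2.imwrite("pics/w29.png",im[:,:,::-1])
im=ctrl.grab_frame("top");crop(im,120,170,190,150,4.2,"t29.png")
E
```

```text
time_s: 33.85
ee_pos: [565.2, -29.1, 216.4]
tcp_rot: [-179.9, 0.2, -174.7]
force: [0.4, -0.4, 0.0]
opening: 0.351
```

Gold is held level. The top view shows the tray has been knocked: its corners are now at crop (248,268), (520,315), (461,543), (183,488). Recomputing.

Run:
```python
from h import *
np.set_printoptions(precision=2,suppress=True)
t=ctrl.get_calibration("top")
C=np.array([px2w(t,120+(x+.5)/4.2-.5,170+(y+.5)/4.2-.5,43) for x,y in ((248,268),(520,315),(461,543),(183,488))])
m=C.mean(0);print(C,m,[np.linalg.norm(C[i]-C[i-1]) for i in range(4)])
d=(C[0]+C[3]-C[1]-C[2]);yw=np.degrees(np.arctan2(d[1],d[0]))-90
d=(C[0]+C[1]-C[2]-C[3]);yw2=np.degrees(np.arctan2(d[1],d[0]));print(yw,yw2)
r=R.from_euler("z",yw,degrees=True)
for l in ((29,35),(-29,35),(29,-35),(-29,-35)): print(l,m+r.apply([*l,0]))
p=m+r.apply([29,35,0]);p[2]=120
go(p,yw+180,6)
```

```text
[[546.99 416.34  43.  ]
 [561.56 273.97  43.  ]
 [440.35 263.05  43.  ]
 [428.35 405.01  43.  ]] [494.31 339.59  43.  ] [np.float64(119.17132633289403), np.float64(143.11755488258683), np.float64(121.70066900138934), np.float64(142.47004380377444)]
5.338872700877047 5.301786461205396
(29, 35) [519.93 377.14  43.  ]
(-29, 35) [462.18 371.74  43.  ]
(29, -35) [526.44 307.44  43.  ]
(-29, -35) [468.7  302.05  43.  ]
t 33.95 grip [564.7 -29.  161.2] rot [-180.     0.  -174.8] F [ 0.4 -0.3  0. ] open 0.349
 turn total rad [-0.  0. -0.]  then shift cm in turned tool: [ 0.68 40.85  4.12]  per row/6: [0.11 6.81 0.69]  | shift in present tool: [ 0.79 40.85  4.11]
```

```bash
python3 -m creep '[{"wx":0,"wy":0,"wz":0,"tx":0,"ty":1.5,"tz":0,"jaw":0.2},{"wx":0,"wy":0,"wz":0,"tx":0.1,"ty":4,"tz":0,"jaw":0.2},{"wx":0,"wy":0,"wz":0,"tx":0.1,"ty":5,"tz":0,"jaw":0.2},{"wx":0,"wy":0,"wz":0,"tx":0.1,"ty":5,"tz":0,"jaw":0.2},{"wx":0,"wy":0,"wz":0,"tx":0.1,"ty":5,"tz":0,"jaw":0.2},{"wx":0,"wy":0,"wz":0,"tx":0.1,"ty":5,"tz":0,"jaw":0.2},{"wx":0,"wy":0,"wz":0,"tx":0.1,"ty":5,"tz":0,"jaw":0.2},{"wx":0,"wy":0,"wz":0,"tx":0.1,"ty":5,"tz":0.5,"jaw":0.2},{"wx":0,"wy":0,"wz":0,"tx":0.1,"ty":3.5,"tz":1.5,"jaw":0.2},{"wx":0,"wy":0,"wz":0,"tx":0,"ty":1.8,"tz":2,"jaw":0.2},{"wx":0,"wy":0,"wz":0,"tx":0,"ty":0,"tz":0,"jaw":0.2}]'
python3 - <<'E'
from h import *
go([519.9,377.1,61],185.3,5)
c=ctrl.get_calibration("wrist");np.save("w30.npy",c["world_to_cam"]);im=ctrl.grab_frame("wrist");cv2.imwrite("pics/w30.png",im[:,:,::-1])
E
```

```text
time_s: 35.33
ee_pos: [516.4, 378.0, 172.1]
tcp_rot: [-179.9, -0.3, -174.6]
force: [-1.1, 0.4, 0.5]
opening: 0.352
t 35.33 grip [516.2 377.9 118.1] rot [-179.9   -0.3 -174.6] F [-1.1  0.4  0.5] open 0.352
 turn total rad [-0.002 -0.004  0.002]  then shift cm in turned tool: [-0.37 -0.11  5.71]  per row/5: [-0.073 -0.022  1.141]  | shift in present tool: [-0.39 -0.1   5.71]
```

```bash
python3 - <<'E'
from h import *
np.set_printoptions(precision=1,suppress=True)
c=calload("w30.npy")
C=[fish2w(c,u,v,43) for u,v in ((136,121),(388,113),(156,307),(258,219))]
print(C)
# tray from center cross & edges
print((C[1]+C[2])/2)
E
python3 -m creep '[{"wx":0,"wy":0,"wz":0,"tx":-0.2,"ty":-0.05,"tz":1.5,"jaw":0.2},{"wx":0,"wy":0,"wz":0,"tx":-0.2,"ty":-0.05,"tz":2,"jaw":0.2},{"wx":0,"wy":0,"wz":0,"tx":0,"ty":0,"tz":1.2,"jaw":0.2},{"wx":0,"wy":0,"wz":0,"tx":0,"ty":0,"tz":0,"jaw":0.2}]'
python3 - <<'E'
from h import *
go([519.9,377.1,61],185.3,5)
im=ctrl.grab_frame("wrist");crop(im,200,180,240,180,3,"w31.png")
E
```

```text
[array([441.6, 266.9,  43. ]), array([428.7, 407.9,  43. ]), array([558.1, 277.1,  43. ]), array([493.8, 342.9,  43. ])]
[493.4 342.5  43. ]
time_s: 35.88
ee_pos: [522.0, 375.1, 125.5]
tcp_rot: [-179.9, -0.2, -174.7]
force: [0.2, -0.2, -1.3]
opening: 0.348
t 35.88 grip [521.8 375.   71.5] rot [-179.9   -0.2 -174.7] F [ 0.2 -0.2 -1.3] open 0.348
 turn total rad [-0.001 -0.003 -0.001]  then shift cm in turned tool: [0.17 0.22 1.05]  per row/5: [0.035 0.044 0.209]  | shift in present tool: [0.17 0.22 1.05]
```

Slight correction (about 4 mm to +y, 2.5 mm to -x), then lower and release.

```bash
python3 -m creep '[{"wx":0,"wy":0,"wz":0,"tx":0.25,"ty":0.4,"tz":0.3,"jaw":0.2},{"wx":0,"wy":0,"wz":0,"tx":0,"ty":0,"tz":0.5,"jaw":0.2},{"wx":0,"wy":0,"wz":0,"tx":0,"ty":0,"tz":0.2,"jaw":0.2},{"wx":0,"wy":0,"wz":0,"tx":0,"ty":0,"tz":0,"jaw":0.2}]'
python3 - <<'E'
from h import *
go([519.9,378.5,61],185.3,5)
im=ctrl.grab_frame("wrist");crop(im,200,180,240,180,3,"w32.png")
E
```

```text
time_s: 36.42
ee_pos: [519.9, 379.9, 117.4]
tcp_rot: [-180.0, -0.0, -174.7]
force: [1.1, 1.0, -0.4]
opening: 0.348
t 36.42 grip [519.9 379.9  63.4] rot [-180.    -0.  -174.7] F [ 1.1  1.  -0.4] open 0.348
 turn total rad [-0. -0.  0.]  then shift cm in turned tool: [ 0.01 -0.14  0.24]  per row/5: [ 0.002 -0.027  0.049]  | shift in present tool: [ 0.01 -0.14  0.24]
```

Centred in y, but close to the +x wall (the lugs at row 515, the wall at 520). I'll shift 5 mm, lower and release.

```bash
python3 -m creep '[{"wx":0,"wy":0,"wz":0,"tx":0.45,"ty":0,"tz":0,"jaw":0.2},{"wx":0,"wy":0,"wz":0,"tx":0,"ty":0,"tz":0.2,"jaw":0.2},{"wx":0,"wy":0,"wz":0,"tx":0,"ty":0,"tz":0.05,"jaw":0.2},{"wx":0,"wy":0,"wz":0,"tx":0,"ty":0,"tz":0,"jaw":0.42},{"wx":0,"wy":0,"wz":0,"tx":0,"ty":0,"tz":0,"jaw":0.46},{"wx":0,"wy":0,"wz":0,"tx":0,"ty":0,"tz":-0.5,"jaw":0.46},{"wx":0,"wy":0,"wz":0,"tx":0,"ty":0,"tz":-2,"jaw":0.46},{"wx":0,"wy":0,"wz":0,"tx":0,"ty":0,"tz":-3,"jaw":0.46},{"wx":0,"wy":0,"wz":0,"tx":0,"ty":-2,"tz":-3,"jaw":0.46},{"wx":0,"wy":0,"wz":0,"tx":0,"ty":-2,"tz":0,"jaw":0.46}]'
python3 - <<'E'
from h import *
c=ctrl.get_calibration("wrist");im=ctrl.grab_frame("wrist");cv2.imwrite("pics/w33.png",im[:,:,::-1])
go([568.1,20.9,110],188,6)
E
```

```text
time_s: 37.72
ee_pos: [521.3, 340.3, 205.1]
tcp_rot: [179.8, 0.4, -174.6]
force: [1.3, -0.6, -0.5]
opening: 0.457
t 37.77 grip [520.9 337.4 148.6] rot [-180.     0.2 -174.7] F [ 1.5 -0.2 -0.3] open 0.46
 turn total rad [-0.     0.004 -0.048]  then shift cm in turned tool: [ -0.27 -32.     3.86]  per row/6: [-0.045 -5.334  0.644]  | shift in present tool: [ -1.78 -31.95   3.88]
```

Gold lies flat and centred in its compartment at (375,240). Back to the square watch.

```bash
python3 -m creep '[{"wx":0,"wy":0.004,"wz":-0.048,"tx":0,"ty":-2,"tz":0,"jaw":0.46},{"wx":0,"wy":0,"wz":0,"tx":0,"ty":-4,"tz":0,"jaw":0.46},{"wx":0,"wy":0,"wz":0,"tx":0,"ty":-5,"tz":0,"jaw":0.46},{"wx":0,"wy":0,"wz":0,"tx":0,"ty":-5,"tz":0,"jaw":0.46},{"wx":0,"wy":0,"wz":0,"tx":-0.5,"ty":-5,"tz":0,"jaw":0.46},{"wx":0,"wy":0,"wz":0,"tx":-0.4,"ty":-5,"tz":0,"jaw":0.46},{"wx":0,"wy":0,"wz":0,"tx":0,"ty":-4,"tz":1,"jaw":0.46},{"wx":0,"wy":0,"wz":0,"tx":0,"ty":-2,"tz":1,"jaw":0.46},{"wx":0,"wy":0,"wz":0,"tx":0,"ty":0,"tz":0,"jaw":0.46}]'
python3 - <<'E'
from h import *
go([568.1,20.9,66],188,6)
c=ctrl.get_calibration("wrist");np.save("w34.npy",c["world_to_cam"]);im=ctrl.grab_frame("wrist");crop(im,200,140,240,180,3.3,"w34.png")
E
```

```text
time_s: 38.9
ee_pos: [570.9, 23.2, 178.2]
tcp_rot: [179.9, -0.4, -172.1]
force: [0.1, -0.1, 0.8]
opening: 0.464
t 38.90 grip [570.5  23.2 124.2] rot [ 179.9   -0.4 -172.1] F [ 0.1 -0.1  0.8] open 0.464
 turn total rad [ 0.001 -0.007 -0.001]  then shift cm in turned tool: [ 0.27 -0.2   5.82]  per row/6: [ 0.045 -0.033  0.97 ]  | shift in present tool: [ 0.23 -0.2   5.82]
```

The light watch blocks most of the square's +y flank. Its lower corner region (rows 435 to 490) is free, so I'll grip there and drag the square towards -y.

Run:
```python
from h import *
np.set_printoptions(precision=1,suppress=True)
c=calload("w34.npy")
f=lambda x,y,z:fish2w(c,200+(x+.5)/3.3-.5,140+(y+.5)/3.3-.5,z)
B=(f(320,485,50)+f(425,485,50))/2;A=(f(314,300,50)+f(424,300,50))/2;d=A-B
print("square",(A+B)/2,f(372,395,55),np.degrees(np.arctan2(d[1],d[0])))
A=f(538,180,50)*.5+f(430,250,50)*.5;B=f(650,360,50)*.5+f(542,420,50)*.5;d=A-B
print("light",(A+B)/2,f(540,305,55),np.degrees(np.arctan2(d[1],d[0])))
A=f(355,45,50)*.5+f(422,152,50)*.5;B=f(172,145,50)*.5+f(232,252,50)*.5;d=A-B
print("dark",(A+B)/2,f(295,148,55),np.degrees(np.arctan2(d[1],d[0])))
go([588.3,23.6,80],187.5,5)
```

```text
square [568.7  20.5  50. ] [566.8  20.6  55. ] -171.3943656326595
light [548.6  47.1  50. ] [547.4  46.   55. ] -138.79785366044823
dark [528.    2.4  50. ] [527.    2.8  55. ] 125.81167552989898
t 38.95 grip [570.9  24.2 124.9] rot [ 179.9   -0.4 -172. ] F [-0.1  0.2 -1. ] open 0.462
 turn total rad [ 0. -0.  0.]  then shift cm in turned tool: [-1.7 -0.3  4.5]  per row/5: [-0.3 -0.1  0.9]  | shift in present tool: [-1.7 -0.3  4.5]
```

```bash
python3 -m creep '[{"wx":0,"wy":-0.005,"wz":0,"tx":-0.8,"ty":-0.1,"tz":1,"jaw":0.44},{"wx":0,"wy":0,"wz":0,"tx":-0.9,"ty":-0.2,"tz":2,"jaw":0.44},{"wx":0,"wy":0,"wz":0,"tx":0,"ty":0,"tz":1.5,"jaw":0.44},{"wx":0,"wy":0,"wz":0,"tx":0,"ty":0,"tz":0.8,"jaw":0.44},{"wx":0,"wy":0,"wz":0,"tx":0,"ty":0,"tz":0,"jaw":0.44}]'
python3 - <<'E'
from h import *
go([588.3,23.6,65],188,6)
c=ctrl.get_calibration("wrist");im=ctrl.grab_frame("wrist");crop(im,200,180,240,180,3,"w35.png")
E
```

```text
time_s: 39.58
ee_pos: [588.5, 23.8, 126.1]
tcp_rot: [180.0, -0.0, -171.9]
force: [0.0, -0.6, 0.4]
opening: 0.441
t 39.58 grip [588.5  23.9  72.1] rot [ 180.    -0.  -171.9] F [ 0.  -0.6  0.4] open 0.441
 turn total rad [ 0.001 -0.001  0.002]  then shift cm in turned tool: [ 0.02 -0.02  0.71]  per row/6: [ 0.004 -0.004  0.119]  | shift in present tool: [ 0.02 -0.02  0.71]
```

```bash
python3 -m creep '[{"wx":0,"wy":0,"wz":0,"tx":0,"ty":-0.12,"tz":0.2,"jaw":0.41},{"wx":0,"wy":0,"wz":0,"tx":0.35,"ty":0,"tz":0.2,"jaw":0.41},{"wx":0,"wy":0,"wz":0,"tx":0,"ty":0,"tz":0.3,"jaw":0.41},{"wx":0,"wy":0,"wz":0,"tx":0,"ty":0,"tz":0,"jaw":0.41}]'
python3 - <<'E'
from h import *
go([588.3,23.6,65],188,6)
c=ctrl.get_calibration("wrist");im=ctrl.grab_frame("wrist");crop(im,200,180,240,180,3,"w36.png")
E
```

```text
time_s: 40.12
ee_pos: [585.7, 21.7, 119.8]
tcp_rot: [180.0, 0.0, -171.9]
force: [-0.4, 0.2, 0.3]
opening: 0.41
t 40.12 grip [585.7  21.7  65.8] rot [ 180.     0.  -171.9] F [-0.4  0.2  0.3] open 0.41
 turn total rad [0.    0.001 0.001]  then shift cm in turned tool: [-0.28  0.16  0.08]  per row/6: [-0.047  0.026  0.013]  | shift in present tool: [-0.28  0.16  0.08]
```

The pads overlap the case by about 6 mm. Closing and dragging to -y.

```bash
python3 -m creep '[{"wx":0,"wy":0,"wz":0,"tx":0,"ty":0.04,"tz":0,"jaw":0.2},{"wx":0,"wy":0,"wz":0,"tx":0,"ty":0,"tz":0,"jaw":0.2},{"wx":0,"wy":0,"wz":0,"tx":0,"ty":0,"tz":0,"jaw":0.2},{"wx":0,"wy":0,"wz":0,"tx":0,"ty":-0.1,"tz":-0.05,"jaw":0.2},{"wx":0,"wy":0,"wz":0,"tx":0,"ty":-0.4,"tz":-0.05,"jaw":0.2},{"wx":0,"wy":0,"wz":0,"tx":0,"ty":-0.5,"tz":-0.1,"jaw":0.2},{"wx":0,"wy":0,"wz":0,"tx":0,"ty":-0.5,"tz":0,"jaw":0.2},{"wx":0,"wy":0,"wz":0,"tx":0,"ty":-0.3,"tz":0,"jaw":0.2},{"wx":0,"wy":0,"wz":0,"tx":0,"ty":0,"tz":0,"jaw":0.2}]' 30
python3 - <<'E'
from h import *
c=ctrl.get_calibration("wrist");im=ctrl.grab_frame("wrist");crop(im,200,180,240,180,3,"w37.png")
E
```

```text
time_s: 41.3
ee_pos: [588.8, 3.8, 122.5]
tcp_rot: [-180.0, 0.1, -172.0]
force: [0.7, 1.5, 4.6]
opening: 0.32
```

The square is clear of its neighbours. Releasing and regripping across the case.

```bash
python3 -m creep '[{"wx":0,"wy":0,"wz":0,"tx":0,"ty":0,"tz":0.15,"jaw":0.2},{"wx":0,"wy":0,"wz":0,"tx":0,"ty":0,"tz":0,"jaw":0.44},{"wx":0,"wy":0,"wz":0,"tx":0,"ty":0,"tz":0,"jaw":0.46},{"wx":0,"wy":0,"wz":0,"tx":0,"ty":0,"tz":-1,"jaw":0.48},{"wx":0,"wy":0,"wz":0,"tx":0.9,"ty":0,"tz":-1,"jaw":0.48},{"wx":0,"wy":0,"wz":0,"tx":1,"ty":0.1,"tz":0,"jaw":0.48},{"wx":0,"wy":0,"wz":0,"tx":0,"ty":0,"tz":0,"jaw":0.48}]'
python3 - <<'E'
from h import *
go([588.8,3.8,65],188,6)
c=ctrl.get_calibration("wrist");im=ctrl.grab_frame("wrist");crop(im,200,180,240,180,3,"w38.png")
E
```

```text
time_s: 42.22
ee_pos: [568.4, 2.6, 140.5]
tcp_rot: [180.0, 0.0, -171.9]
force: [0.1, 0.1, -0.6]
opening: 0.485
t 42.23 grip [568.4   2.6  86.5] rot [ 180.     0.  -171.9] F [ 0.1  0.1 -0.6] open 0.485
 turn total rad [0.    0.    0.001]  then shift cm in turned tool: [-2.03 -0.17  2.15]  per row/6: [-0.339 -0.028  0.358]  | shift in present tool: [-2.03 -0.17  2.15]
```

```bash
python3 -m creep '[{"wx":0,"wy":0,"wz":0,"tx":0,"ty":-0.3,"tz":0.5,"jaw":0.46},{"wx":0,"wy":0,"wz":0,"tx":0,"ty":0,"tz":1,"jaw":0.46},{"wx":0,"wy":0,"wz":0,"tx":0,"ty":0,"tz":0.6,"jaw":0.46},{"wx":0,"wy":0,"wz":0,"tx":0,"ty":0,"tz":0,"jaw":0.2},{"wx":0,"wy":0,"wz":0,"tx":0,"ty":0,"tz":0,"jaw":0.2},{"wx":0,"wy":0,"wz":0,"tx":0,"ty":0,"tz":0,"jaw":0.2},{"wx":0,"wy":0,"wz":0,"tx":0,"ty":0,"tz":0,"jaw":0.2}]' 35
python3 - <<'E'
from h import *
c=ctrl.get_calibration("wrist");im=ctrl.grab_frame("wrist");crop(im,200,180,240,180,3,"w39.png")
E
```

```text
time_s: 43.15
ee_pos: [570.1, -0.4, 119.8]
tcp_rot: [-180.0, 0.1, -171.9]
force: [-0.2, 0.6, -0.8]
opening: 0.357
```

Square gripped (0.357). Lifting, then over to the next compartment.

```bash
python3 -m creep '[{"wx":0,"wy":0,"wz":0,"tx":0,"ty":0,"tz":-0.5,"jaw":0.2},{"wx":0,"wy":0,"wz":0,"tx":0,"ty":0,"tz":-2,"jaw":0.2},{"wx":0,"wy":0,"wz":0.048,"tx":0,"ty":0,"tz":-3,"jaw":0.2},{"wx":0,"wy":0,"wz":0,"tx":0,"ty":0,"tz":-3,"jaw":0.2},{"wx":0,"wy":0,"wz":0,"tx":0,"ty":0,"tz":0,"jaw":0.2}]'
python3 - <<'E'
from h import *
go([524,310.3,120],185.3,6)
im=ctrl.grab_frame("wrist");crop(im,200,150,240,180,3,"w40.png")
E
```

```text
time_s: 43.82
ee_pos: [572.1, -0.7, 209.3]
tcp_rot: [-179.9, 0.5, -174.7]
force: [0.2, -0.6, -1.0]
opening: 0.356
t 43.83 grip [572.6  -0.7 155.3] rot [-179.9    0.5 -174.7] F [ 0.2 -0.6 -1. ] open 0.356
 turn total rad [-0.002  0.009  0.   ]  then shift cm in turned tool: [ 1.96 31.42  3.53]  per row/6: [0.327 5.236 0.588]  | shift in present tool: [ 1.98 31.42  3.46]
```

Square is held level; the dark and light watches stay put. Moving to the tray.

```bash
python3 -m creep '[{"wx":0,"wy":0,"wz":0,"tx":0.1,"ty":1.5,"tz":0,"jaw":0.2},{"wx":0,"wy":0,"wz":0,"tx":0.3,"ty":4,"tz":0,"jaw":0.2},{"wx":0,"wy":0,"wz":0,"tx":0.3,"ty":5,"tz":0,"jaw":0.2},{"wx":0,"wy":0,"wz":0,"tx":0.3,"ty":5,"tz":0,"jaw":0.2},{"wx":0,"wy":0,"wz":0,"tx":0.3,"ty":5,"tz":0,"jaw":0.2},{"wx":0,"wy":0,"wz":0,"tx":0.3,"ty":5,"tz":0,"jaw":0.2},{"wx":0,"wy":0,"wz":0,"tx":0.3,"ty":4,"tz":1.5,"jaw":0.2},{"wx":0,"wy":0,"wz":0,"tx":0.1,"ty":1.9,"tz":2,"jaw":0.2},{"wx":0,"wy":0,"wz":0,"tx":0,"ty":0,"tz":3,"jaw":0.2},{"wx":0,"wy":0,"wz":0,"tx":0,"ty":0,"tz":1.2,"jaw":0.2},{"wx":0,"wy":0,"wz":0,"tx":0,"ty":0,"tz":0,"jaw":0.2}]'
python3 - <<'E'
from h import *
go([524,310.3,61],185.3,5)
im=ctrl.grab_frame("wrist");crop(im,160,140,320,240,2.4,"w41.png")
E
```

```text
time_s: 45.25
ee_pos: [519.6, 310.1, 125.8]
tcp_rot: [-179.9, -0.1, -174.7]
force: [0.2, 0.5, -1.5]
opening: 0.351
t 45.25 grip [519.5 310.1  71.8] rot [-1.799e+02 -1.000e-01 -1.747e+02] F [ 0.2  0.5 -1.5] open 0.351
 turn total rad [-0.001 -0.003  0.   ]  then shift cm in turned tool: [-0.45 -0.02  1.08]  per row/5: [-0.091 -0.004  0.217]  | shift in present tool: [-0.46 -0.02  1.08]
```

```bash
python3 -m creep '[{"wx":0,"wy":0,"wz":0,"tx":0.35,"ty":0,"tz":0.3,"jaw":0.2},{"wx":0,"wy":0,"wz":0,"tx":0,"ty":0,"tz":0.5,"jaw":0.2},{"wx":0,"wy":0,"wz":0,"tx":0,"ty":0,"tz":0.25,"jaw":0.2},{"wx":0,"wy":0,"wz":0,"tx":0,"ty":0,"tz":0,"jaw":0.2}]'
python3 - <<'E'
from h import *
go([524,310.3,61],185.3,5)
im=ctrl.grab_frame("wrist");crop(im,160,140,320,240,2.4,"w42.png")
E
```

```text
time_s: 45.8
ee_pos: [517.4, 310.0, 116.9]
tcp_rot: [180.0, 0.0, -174.7]
force: [-0.5, -0.4, 0.1]
opening: 0.36
t 45.80 grip [517.4 310.   62.9] rot [ 180.     0.  -174.7] F [-0.5 -0.4  0.1] open 0.36
 turn total rad [0.    0.001 0.   ]  then shift cm in turned tool: [-0.66 -0.03  0.19]  per row/5: [-0.131 -0.005  0.037]  | shift in present tool: [-0.66 -0.03  0.19]
```

Centred (the lugs at rows 320 to 530 between walls at 300 and 548). Releasing.

```bash
python3 -m creep '[{"wx":0,"wy":0,"wz":0,"tx":0,"ty":0,"tz":0.2,"jaw":0.2},{"wx":0,"wy":0,"wz":0,"tx":0,"ty":0,"tz":0.0,"jaw":0.42},{"wx":0,"wy":0,"wz":0,"tx":0,"ty":0,"tz":0,"jaw":0.46},{"wx":0,"wy":0,"wz":0,"tx":0,"ty":0,"tz":-0.5,"jaw":0.46},{"wx":0,"wy":0,"wz":0,"tx":0,"ty":0,"tz":-2,"jaw":0.46},{"wx":0,"wy":0,"wz":0,"tx":0,"ty":0,"tz":-3,"jaw":0.46},{"wx":0,"wy":0,"wz":0,"tx":0,"ty":-2,"tz":-3,"jaw":0.46},{"wx":0,"wy":0,"wz":0,"tx":0,"ty":-3,"tz":0,"jaw":0.46},{"wx":0,"wy":0,"wz":0,"tx":0,"ty":-3,"tz":0,"jaw":0.46}]'
python3 - <<'E'
from h import *
c=ctrl.get_calibration("wrist");im=ctrl.grab_frame("wrist");crop(im,200,80,400,300,2,"w43.png")
go([548,46.6,110],221.2,6)
E
```

```text
time_s: 46.98
ee_pos: [525.6, 230.0, 202.7]
tcp_rot: [180.0, 0.3, -174.6]
force: [0.5, 0.4, -0.3]
opening: 0.458
t 47.02 grip [525.9 226.8 148.1] rot [-179.9    0.2 -174.7] F [ 2.  -1.4 -0.2] open 0.461
 turn total rad [-0.003  0.003 -0.627]  then shift cm in turned tool: [ 10.21 -15.01   3.81]  per row/6: [ 1.702 -2.502  0.635]  | shift in present tool: [ -0.53 -18.14   3.84]
```

Square lies flat in its compartment at (475,335). Next the light watch, at yaw about 221°.

```bash
python3 -m creep '[{"wx":0,"wy":0,"wz":-0.1,"tx":0,"ty":-3,"tz":0,"jaw":0.52},{"wx":0,"wy":0,"wz":-0.13,"tx":0,"ty":-2,"tz":0,"jaw":0.52},{"wx":0,"wy":0,"wz":-0.15,"tx":0,"ty":-1,"tz":0,"jaw":0.52},{"wx":0,"wy":0,"wz":-0.15,"tx":0,"ty":0,"tz":0,"jaw":0.52},{"wx":0,"wy":0,"wz":-0.097,"tx":0,"ty":0,"tz":0,"jaw":0.52},{"wx":0,"wy":0,"wz":0,"tx":0,"ty":0,"tz":0,"jaw":0.52}]'
python3 - <<'E'
from h import *
go([548,46.6,100],221.2,6)
E
```

```text
time_s: 47.78
ee_pos: [535.0, 171.6, 201.5]
tcp_rot: [-179.9, 0.1, -138.8]
force: [-0.6, 1.1, 0.3]
opening: 0.523
t 47.77 grip [535.2 171.6 147.5] rot [-1.799e+02  1.000e-01 -1.388e+02] F [-0.6  1.1  0.3] open 0.523
 turn total rad [-0.001  0.002 -0.   ]  then shift cm in turned tool: [  7.27 -10.25   4.75]  per row/6: [ 1.211 -1.708  0.791]  | shift in present tool: [  7.27 -10.25   4.74]
```

```bash
python3 -m creep '[{"wx":0,"wy":0,"wz":0,"tx":1,"ty":-1.5,"tz":0,"jaw":0.52},{"wx":0,"wy":0,"wz":0,"tx":2,"ty":-3,"tz":0,"jaw":0.52},{"wx":0,"wy":0,"wz":0,"tx":2.3,"ty":-3.2,"tz":0.5,"jaw":0.52},{"wx":0,"wy":0,"wz":0,"tx":2,"ty":-2.5,"tz":2,"jaw":0.52},{"wx":0,"wy":0,"wz":0,"tx":0,"ty":0,"tz":2,"jaw":0.52},{"wx":0,"wy":0,"wz":0,"tx":0,"ty":0,"tz":0,"jaw":0.52}]'
python3 - <<'E'
from h import *
go([548,46.6,66],221.2,6)
im=ctrl.grab_frame("wrist");crop(im,180,150,280,210,2.7,"w44.png")
E
```

```text
time_s: 48.52
ee_pos: [545.7, 45.4, 153.6]
tcp_rot: [179.9, -0.1, -138.9]
force: [0.7, 0.2, 0.8]
opening: 0.516
t 48.52 grip [545.5  45.4  99.6] rot [ 1.799e+02 -1.000e-01 -1.389e+02] F [0.7 0.2 0.8] open 0.516
 turn total rad [ 0.002 -0.002 -0.002]  then shift cm in turned tool: [-0.26 -0.07  3.36]  per row/6: [-0.044 -0.012  0.56 ]  | shift in present tool: [-0.27 -0.08  3.36]
```

The light watch is aligned, centre (364,365). Lowering to grip.

```bash
python3 -m creep '[{"wx":0,"wy":0,"wz":0,"tx":-0.25,"ty":-0.1,"tz":1,"jaw":0.52},{"wx":0,"wy":0,"wz":0,"tx":0,"ty":0,"tz":1.5,"jaw":0.52},{"wx":0,"wy":0,"wz":0,"tx":0,"ty":0,"tz":0.8,"jaw":0.52},{"wx":0,"wy":0,"wz":0,"tx":0,"ty":0,"tz":0.05,"jaw":0.52}]'
python3 - <<'E'
from h import *
go([548,46.6,66],221.2,6)
im=ctrl.grab_frame("wrist");crop(im,200,180,240,180,3,"w45.png")
E
python3 -m creep '[{"wx":0,"wy":0,"wz":0,"tx":0,"ty":0,"tz":0,"jaw":0.25},{"wx":0,"wy":0,"wz":0,"tx":0,"ty":0,"tz":0,"jaw":0.25},{"wx":0,"wy":0,"wz":0,"tx":0,"ty":0,"tz":0,"jaw":0.25},{"wx":0,"wy":0,"wz":0,"tx":0,"ty":0,"tz":0,"jaw":0.25}]' 35
python3 - <<'E'
from h import *
im=ctrl.grab_frame("wrist");crop(im,200,180,240,180,3,"w46.png")
E
```

```text
time_s: 49.08
ee_pos: [548.7, 47.8, 120.3]
tcp_rot: [179.9, -0.0, -138.7]
force: [-0.5, 0.5, 0.3]
opening: 0.522
t 49.08 grip [548.6  47.8  66.3] rot [ 179.9   -0.  -138.7] F [-0.5  0.5  0.3] open 0.522
 turn total rad [ 0.001 -0.001  0.001]  then shift cm in turned tool: [ 0.13 -0.05  0.03]  per row/6: [ 0.021 -0.008  0.005]  | shift in present tool: [ 0.13 -0.05  0.03]
time_s: 49.62
ee_pos: [549.8, 47.5, 121.9]
tcp_rot: [-179.9, 0.1, -138.8]
force: [0.3, 0.5, 1.4]
opening: 0.385
```

Light gripped (0.385). Lifting, turning, carrying.

```bash
python3 -m creep '[{"wx":0,"wy":0,"wz":0,"tx":0,"ty":0,"tz":-0.5,"jaw":0.25},{"wx":0,"wy":0,"wz":0,"tx":0,"ty":0,"tz":-2,"jaw":0.25},{"wx":0,"wy":0,"wz":0,"tx":0,"ty":0,"tz":-3,"jaw":0.25},{"wx":0,"wy":0,"wz":0.1,"tx":0,"ty":0,"tz":-2.5,"jaw":0.25},{"wx":0,"wy":0,"wz":0.13,"tx":0,"ty":0,"tz":0,"jaw":0.25},{"wx":0,"wy":0,"wz":0.15,"tx":0,"ty":0,"tz":0,"jaw":0.25},{"wx":0,"wy":0,"wz":0.15,"tx":0,"ty":0,"tz":0,"jaw":0.25},{"wx":0,"wy":0,"wz":0.096,"tx":0,"ty":0,"tz":0,"jaw":0.25},{"wx":0,"wy":0,"wz":0,"tx":0,"ty":0,"tz":0,"jaw":0.25}]'
python3 - <<'E'
from h import *
go([459.8,374.6,120],185.3,8)
im=ctrl.grab_frame("wrist");crop(im,160,120,320,240,2.4,"w47.png")
im=ctrl.grab_frame("top");crop(im,120,170,190,150,4.2,"t47.png")
E
```

```text
time_s: 50.8
ee_pos: [549.3, 47.5, 201.6]
tcp_rot: [180.0, 0.0, -174.6]
force: [-0.0, -0.0, 0.5]
opening: 0.383
t 50.80 grip [549.3  47.5 147.6] rot [ 180.     0.  -174.6] F [-0.  -0.   0.5] open 0.383
 turn total rad [0.    0.001 0.002]  then shift cm in turned tool: [ 5.89 33.4   2.76]  per row/8: [0.737 4.174 0.345]  | shift in present tool: [ 5.82 33.41  2.76]
```

The tray is unmoved, with both watches inside. Carrying light to the near-left compartment.

```bash
python3 -m creep '[{"wx":0,"wy":0,"wz":0,"tx":0.3,"ty":1.5,"tz":0,"jaw":0.25},{"wx":0,"wy":0,"wz":0,"tx":0.7,"ty":4,"tz":0,"jaw":0.25},{"wx":0,"wy":0,"wz":0,"tx":0.8,"ty":5,"tz":0,"jaw":0.25},{"wx":0,"wy":0,"wz":0,"tx":0.9,"ty":5,"tz":0,"jaw":0.25},{"wx":0,"wy":0,"wz":0,"tx":0.9,"ty":5,"tz":0,"jaw":0.25},{"wx":0,"wy":0,"wz":0,"tx":0.9,"ty":5,"tz":0,"jaw":0.25},{"wx":0,"wy":0,"wz":0,"tx":0.8,"ty":5,"tz":0.5,"jaw":0.25},{"wx":0,"wy":0,"wz":0,"tx":0.5,"ty":2.9,"tz":1.5,"jaw":0.25},{"wx":0,"wy":0,"wz":0,"tx":0,"ty":0,"tz":2.5,"jaw":0.25},{"wx":0,"wy":0,"wz":0,"tx":0,"ty":0,"tz":2.8,"jaw":0.25},{"wx":0,"wy":0,"wz":0,"tx":0,"ty":0,"tz":0,"jaw":0.25}]'
python3 - <<'E'
from h import *
go([459.8,374.6,61],185.3,5)
im=ctrl.grab_frame("wrist");crop(im,160,140,320,240,2.4,"w48.png")
E
```

```text
time_s: 52.28
ee_pos: [457.9, 374.3, 125.8]
tcp_rot: [-179.9, -0.3, -174.5]
force: [0.2, -0.7, -0.2]
opening: 0.389
t 52.27 grip [457.7 374.2  71.8] rot [-179.9   -0.3 -174.5] F [ 0.2 -0.7 -0.2] open 0.389
 turn total rad [-0.002 -0.004  0.003]  then shift cm in turned tool: [-0.21  0.02  1.08]  per row/5: [-0.042  0.005  0.216]  | shift in present tool: [-0.22  0.03  1.08]
```

```bash
python3 -m creep '[{"wx":0,"wy":0,"wz":0,"tx":-0.2,"ty":0,"tz":0.3,"jaw":0.25},{"wx":0,"wy":0,"wz":0,"tx":0,"ty":0,"tz":0.5,"jaw":0.25},{"wx":0,"wy":0,"wz":0,"tx":0,"ty":0,"tz":0.25,"jaw":0.25},{"wx":0,"wy":0,"wz":0,"tx":0,"ty":0,"tz":0,"jaw":0.25}]'
python3 -m creep '[{"wx":0,"wy":0,"wz":0,"tx":0,"ty":0,"tz":0.1,"jaw":0.25}]'
python3 - <<'E'
from h import *
im=ctrl.grab_frame("wrist");crop(im,160,140,320,240,2.4,"w49.png")
E
```

```text
time_s: 52.82
ee_pos: [462.5, 374.7, 117.9]
tcp_rot: [180.0, 0.0, -174.6]
force: [-0.3, 0.3, -0.7]
opening: 0.385
time_s: 52.95
ee_pos: [462.6, 374.9, 117.2]
tcp_rot: [180.0, 0.1, -174.6]
force: [-0.0, -0.4, -1.7]
opening: 0.383
```

Centred. Lower 2.5 mm more and release.

```bash
python3 -m creep '[{"wx":0,"wy":0,"wz":0,"tx":0,"ty":0,"tz":0.15,"jaw":0.25},{"wx":0,"wy":0,"wz":0,"tx":0,"ty":0,"tz":0.1,"jaw":0.25},{"wx":0,"wy":0,"wz":0,"tx":0,"ty":0,"tz":0,"jaw":0.44},{"wx":0,"wy":0,"wz":0,"tx":0,"ty":0,"tz":0,"jaw":0.48},{"wx":0,"wy":0,"wz":0,"tx":0,"ty":0,"tz":-0.5,"jaw":0.48},{"wx":0,"wy":0,"wz":0,"tx":0,"ty":0,"tz":-2,"jaw":0.48},{"wx":0,"wy":0,"wz":0,"tx":0,"ty":0,"tz":-3,"jaw":0.48},{"wx":0,"wy":0,"wz":0,"tx":0,"ty":-2,"tz":-3,"jaw":0.48},{"wx":0,"wy":0,"wz":0,"tx":0,"ty":-4,"tz":0,"jaw":0.48},{"wx":0,"wy":0,"wz":0,"tx":-1,"ty":-4,"tz":0,"jaw":0.48},{"wx":0,"wy":0,"wz":0,"tx":-2,"ty":-4,"tz":0,"jaw":0.48},{"wx":0,"wy":0,"wz":0,"tx":-2,"ty":-2,"tz":0,"jaw":0.48}]'
python3 - <<'E'
from h import *
c=ctrl.get_calibration("wrist");im=ctrl.grab_frame("wrist");cv2.imwrite("pics/w50.png",im[:,:,::-1])
go([527.5,2.6,110],125.8,6)
E
```

```text
time_s: 54.5
ee_pos: [528.3, 218.5, 201.6]
tcp_rot: [180.0, 0.2, -174.7]
force: [-0.2, -0.0, 0.1]
opening: 0.483
t 54.55 grip [531.1 216.9 147.9] rot [-179.9    0.3 -174.8] F [ 0.7 -2.4 -0.1] open 0.48
 turn total rad [0.002 0.006 1.037]  then shift cm in turned tool: [-17.17 -12.83   3.79]  per row/6: [-2.861 -2.138  0.632]  | shift in present tool: [  2.33 -21.3    3.8 ]
```

Three watches lie flat in their compartments (light (548,170), gold (538,247), square (457,245)). The dark one sits close to the pull, so I'll grip its free lug pair first and slide it away along -y.

```bash
python3 -m creep '[{"wx":0,"wy":0,"wz":0.1,"tx":0,"ty":-3,"tz":0,"jaw":0.42},{"wx":0,"wy":0,"wz":0.15,"tx":0,"ty":-3,"tz":0,"jaw":0.42},{"wx":0,"wy":0,"wz":0.16,"tx":0,"ty":0,"tz":0,"jaw":0.42},{"wx":0,"wy":0,"wz":0.16,"tx":0,"ty":0,"tz":0,"jaw":0.42},{"wx":0,"wy":0,"wz":0.16,"tx":0,"ty":0,"tz":0,"jaw":0.42},{"wx":0,"wy":0,"wz":0.16,"tx":0,"ty":0,"tz":0,"jaw":0.42},{"wx":0,"wy":0,"wz":0.147,"tx":0,"ty":0,"tz":0,"jaw":0.42},{"wx":0,"wy":0,"wz":0,"tx":0,"ty":0,"tz":0,"jaw":0.42}]'
python3 - <<'E'
from h import *
go([540.5,-15.5,100],125.8,6)
E
```

```text
time_s: 55.55
ee_pos: [530.0, 160.6, 200.8]
tcp_rot: [179.9, 0.1, 126.0]
force: [-0.9, -0.2, 0.6]
opening: 0.417
t 55.55 grip [530.2 160.7 146.8] rot [1.799e+02 1.000e-01 1.260e+02] F [-0.9 -0.2  0.6] open 0.417
 turn total rad [0.002 0.001 0.004]  then shift cm in turned tool: [-14.89  -9.47   4.68]  per row/6: [-2.482 -1.578  0.781]  | shift in present tool: [-14.85  -9.54   4.68]
```

```bash
python3 -m creep '[{"wx":0,"wy":0,"wz":0,"tx":-1.4,"ty":-0.9,"tz":0,"jaw":0.42},{"wx":0,"wy":0,"wz":0,"tx":-3,"ty":-1.9,"tz":0,"jaw":0.42},{"wx":0,"wy":0,"wz":0,"tx":-3.5,"ty":-2.3,"tz":0,"jaw":0.42},{"wx":0,"wy":0,"wz":0,"tx":-3.5,"ty":-2.3,"tz":0.5,"jaw":0.42},{"wx":0,"wy":0,"wz":0,"tx":-2.5,"ty":-1.5,"tz":1.5,"jaw":0.42},{"wx":0,"wy":0,"wz":0,"tx":-1,"ty":-0.6,"tz":1.8,"jaw":0.42},{"wx":0,"wy":0,"wz":0,"tx":0,"ty":0,"tz":0.9,"jaw":0.42},{"wx":0,"wy":0,"wz":0,"tx":0,"ty":0,"tz":0,"jaw":0.42}]'
python3 - <<'E'
from h import *
np.set_printoptions(precision=1,suppress=True)
go([540.5,-15.5,66],125.8,6)
c=ctrl.get_calibration("wrist");np.save("w51.npy",c["world_to_cam"]);im=ctrl.grab_frame("wrist");crop(im,200,150,240,180,3,"w51.png")
E
```

```text
time_s: 56.55
ee_pos: [539.5, -15.2, 151.3]
tcp_rot: [-180.0, -0.1, 126.0]
force: [0.3, -0.6, 0.1]
opening: 0.419
t 56.55 grip [539.5 -15.1  97.3] rot [-180.    -0.1  126. ] F [ 0.3 -0.6  0.1] open 0.419
 turn total rad [-0. -0.  0.]  then shift cm in turned tool: [-0.1  0.1  3.1]  per row/6: [-0.   0.   0.5]  | shift in present tool: [-0.1  0.1  3.1]
```

The dark watch is aligned with the jaws, its lower lugs at (293,385) and (416,385). Lowering.

```bash
python3 -m creep '[{"wx":0,"wy":0,"wz":0,"tx":0,"ty":0,"tz":1,"jaw":0.4},{"wx":0,"wy":0,"wz":0,"tx":0,"ty":0,"tz":1.2,"jaw":0.4},{"wx":0,"wy":0,"wz":0,"tx":0,"ty":0,"tz":0.5,"jaw":0.4},{"wx":0,"wy":0,"wz":0,"tx":0,"ty":0,"tz":0,"jaw":0.4}]'
python3 - <<'E'
from h import *
go([540.5,-15.5,66],125.8,6)
im=ctrl.grab_frame("wrist");crop(im,200,180,240,180,3,"w52.png")
E
```

```text
time_s: 57.1
ee_pos: [539.9, -15.9, 124.7]
tcp_rot: [-180.0, -0.0, 126.0]
force: [0.1, 0.3, 0.0]
opening: 0.4
t 57.10 grip [539.9 -15.9  70.7] rot [-180.   -0.  126.] F [0.1 0.3 0. ] open 0.4
 turn total rad [-0.    -0.001  0.003]  then shift cm in turned tool: [-0.01  0.07  0.47]  per row/6: [-0.001  0.011  0.078]  | shift in present tool: [-0.01  0.07  0.47]
```

```bash
python3 -m creep '[{"wx":0,"wy":0,"wz":0,"tx":0.05,"ty":0,"tz":0.45,"jaw":0.4},{"wx":0,"wy":0,"wz":0,"tx":0,"ty":0,"tz":0,"jaw":0.1},{"wx":0,"wy":0,"wz":0,"tx":0,"ty":0,"tz":0,"jaw":0.1},{"wx":0,"wy":0,"wz":0,"tx":0,"ty":0,"tz":0,"jaw":0.1},{"wx":0,"wy":0,"wz":0,"tx":-0.3,"ty":-0.2,"tz":-0.1,"jaw":0.1},{"wx":0,"wy":0,"wz":0,"tx":-0.4,"ty":-0.3,"tz":-0.1,"jaw":0.1},{"wx":0,"wy":0,"wz":0,"tx":-0.4,"ty":-0.3,"tz":0,"jaw":0.1},{"wx":0,"wy":0,"wz":0,"tx":-0.4,"ty":-0.3,"tz":0,"jaw":0.1},{"wx":0,"wy":0,"wz":0,"tx":-0.4,"ty":-0.3,"tz":0,"jaw":0.1},{"wx":0,"wy":0,"wz":0,"tx":-0.4,"ty":-0.3,"tz":0,"jaw":0.1},{"wx":0,"wy":0,"wz":0,"tx":0,"ty":0,"tz":0.1,"jaw":0.1},{"wx":0,"wy":0,"wz":0,"tx":0,"ty":0,"tz":0.1,"jaw":0.1}]' 30
python3 - <<'E'
from h import *
go([540.5,-15.5,66],125.8,6)
im=ctrl.grab_frame("wrist");crop(im,200,180,240,180,3,"w53.png")
E
```

```text
time_s: 58.65
ee_pos: [539.8, -44.3, 120.9]
tcp_rot: [180.0, 0.0, 125.9]
force: [0.6, -0.6, 0.0]
opening: 0.306
t 58.65 grip [539.9 -44.3  66.9] rot [180.    0.  125.9] F [ 0.6 -0.6  0. ] open 0.306
 turn total rad [0.001 0.    0.003]  then shift cm in turned tool: [2.3  1.73 0.09]  per row/6: [0.383 0.289 0.015]  | shift in present tool: [2.29 1.74 0.09]
```

It followed. Another 8 mm for clearance, then regrip across the case.

```bash
python3 -m creep '[{"wx":0,"wy":0,"wz":0,"tx":-0.3,"ty":-0.25,"tz":-0.05,"jaw":0.1},{"wx":0,"wy":0,"wz":0,"tx":-0.35,"ty":-0.25,"tz":0,"jaw":0.1},{"wx":0,"wy":0,"wz":0,"tx":0,"ty":0,"tz":0.05,"jaw":0.1},{"wx":0,"wy":0,"wz":0,"tx":0,"ty":0,"tz":0,"jaw":0.4},{"wx":0,"wy":0,"wz":0,"tx":0,"ty":0,"tz":-0.5,"jaw":0.45},{"wx":0,"wy":0,"wz":0,"tx":0,"ty":0,"tz":-2,"jaw":0.52},{"wx":0,"wy":0,"wz":0,"tx":1,"ty":0,"tz":0,"jaw":0.52},{"wx":0,"wy":0,"wz":0,"tx":1,"ty":0,"tz":0,"jaw":0.52},{"wx":0,"wy":0,"wz":0,"tx":0,"ty":0,"tz":0,"jaw":0.52}]' 30
python3 - <<'E'
from h import *
go([540.5,-15.5,66],125.8,6)
im=ctrl.grab_frame("wrist");crop(im,200,180,240,180,3,"w54.png")
E
```

```text
time_s: 59.82
ee_pos: [526.6, -35.2, 145.0]
tcp_rot: [-180.0, -0.1, 126.0]
force: [-0.2, -0.5, -1.1]
opening: 0.522
t 59.83 grip [526.6 -35.2  91. ] rot [-1.80e+02 -1.00e-01  1.26e+02] F [-0.2 -0.5 -1.1] open 0.522
 turn total rad [-0.    -0.001  0.004]  then shift cm in turned tool: [0.78 2.28 2.5 ]  per row/6: [0.13  0.38  0.417]  | shift in present tool: [0.77 2.28 2.5 ]
```

```bash
python3 -m creep '[{"wx":0,"wy":0,"wz":0,"tx":0,"ty":0,"tz":1,"jaw":0.5},{"wx":0,"wy":0,"wz":0,"tx":0,"ty":0,"tz":1,"jaw":0.5},{"wx":0,"wy":0,"wz":0,"tx":0,"ty":0,"tz":0.5,"jaw":0.5},{"wx":0,"wy":0,"wz":0,"tx":0,"ty":0,"tz":0,"jaw":0.25},{"wx":0,"wy":0,"wz":0,"tx":0,"ty":0,"tz":0,"jaw":0.25},{"wx":0,"wy":0,"wz":0,"tx":0,"ty":0,"tz":0,"jaw":0.25},{"wx":0,"wy":0,"wz":0,"tx":0,"ty":0,"tz":0,"jaw":0.25}]' 35
python3 - <<'E'
from h import *
im=ctrl.grab_frame("wrist");crop(im,200,180,240,180,3,"w55.png")
E
```

```text
time_s: 60.75
ee_pos: [528.1, -36.3, 121.2]
tcp_rot: [179.9, 0.0, 126.0]
force: [0.7, -0.6, 0.0]
opening: 0.384
```

Gripped (0.384). Backing off the pull a little, lifting and turning to the tray's yaw.

```bash
python3 -m creep '[{"wx":0,"wy":0,"wz":0,"tx":-0.3,"ty":0,"tz":-0.5,"jaw":0.25},{"wx":0,"wy":0,"wz":0,"tx":-0.5,"ty":0,"tz":-1.5,"jaw":0.25},{"wx":0,"wy":0,"wz":0,"tx":0,"ty":0,"tz":-2.5,"jaw":0.25},{"wx":0,"wy":0,"wz":0,"tx":0,"ty":0,"tz":-3,"jaw":0.25},{"wx":0,"wy":0,"wz":-0.1,"tx":0,"ty":0,"tz":-1,"jaw":0.25},{"wx":0,"wy":0,"wz":-0.15,"tx":0,"ty":0,"tz":0,"jaw":0.25},{"wx":0,"wy":0,"wz":-0.16,"tx":0,"ty":0,"tz":0,"jaw":0.25},{"wx":0,"wy":0,"wz":-0.16,"tx":0,"ty":0,"tz":0,"jaw":0.25},{"wx":0,"wy":0,"wz":-0.16,"tx":0,"ty":0,"tz":0,"jaw":0.25},{"wx":0,"wy":0,"wz":-0.16,"tx":0,"ty":0,"tz":0,"jaw":0.25},{"wx":0,"wy":0,"wz":-0.145,"tx":0,"ty":0,"tz":0,"jaw":0.25},{"wx":0,"wy":0,"wz":0,"tx":0,"ty":0,"tz":0,"jaw":0.25}]'
python3 - <<'E'
from h import *
go([469,305.2,120],185.3,8)
im=ctrl.grab_frame("wrist");crop(im,160,120,320,240,2.4,"w56.png")
im=ctrl.grab_frame("top");crop(im,120,170,190,150,4.2,"t56.png")
E
```

```text
time_s: 62.3
ee_pos: [533.0, -43.1, 207.2]
tcp_rot: [-180.0, 0.1, -174.8]
force: [-0.3, 0.3, -0.7]
opening: 0.385
t 62.30 grip [533.2 -43.1 153.2] rot [-1.800e+02  1.000e-01 -1.748e+02] F [-0.3  0.3 -0.7] open 0.385
 turn total rad [-0.     0.002 -0.002]  then shift cm in turned tool: [ 3.17 35.27  3.32]  per row/8: [0.396 4.409 0.415]  | shift in present tool: [ 3.26 35.27  3.3 ]
```

Dark is held level and the tray is unmoved, with the near-right compartment empty. Carrying.

```bash
python3 -m creep '[{"wx":0,"wy":0,"wz":0,"tx":0.2,"ty":1.5,"tz":0,"jaw":0.25},{"wx":0,"wy":0,"wz":0,"tx":0.4,"ty":4,"tz":0,"jaw":0.25},{"wx":0,"wy":0,"wz":0,"tx":0.4,"ty":5,"tz":0,"jaw":0.25},{"wx":0,"wy":0,"wz":0,"tx":0.4,"ty":5,"tz":0,"jaw":0.25},{"wx":0,"wy":0,"wz":0,"tx":0.5,"ty":5,"tz":0,"jaw":0.25},{"wx":0,"wy":0,"wz":0,"tx":0.5,"ty":5,"tz":0,"jaw":0.25},{"wx":0,"wy":0,"wz":0,"tx":0.5,"ty":5,"tz":0.5,"jaw":0.25},{"wx":0,"wy":0,"wz":0,"tx":0.3,"ty":3.5,"tz":1.5,"jaw":0.25},{"wx":0,"wy":0,"wz":0,"tx":0,"ty":1.3,"tz":2.5,"jaw":0.25},{"wx":0,"wy":0,"wz":0,"tx":0,"ty":0,"tz":3.3,"jaw":0.25},{"wx":0,"wy":0,"wz":0,"tx":0,"ty":0,"tz":0,"jaw":0.25}]'
python3 - <<'E'
from h import *
go([469,305.2,61],185.3,5)
im=ctrl.grab_frame("wrist");crop(im,160,140,320,240,2.4,"w57.png")
E
```

```text
time_s: 63.78
ee_pos: [465.5, 305.7, 125.2]
tcp_rot: [-179.9, -0.3, -174.7]
force: [0.5, -1.4, 0.0]
opening: 0.383
t 63.77 grip [465.3 305.6  71.2] rot [-179.9   -0.3 -174.7] F [ 0.5 -1.4  0. ] open 0.383
 turn total rad [-0.002 -0.005 -0.001]  then shift cm in turned tool: [-0.37 -0.07  1.02]  per row/5: [-0.074 -0.014  0.204]  | shift in present tool: [-0.37 -0.07  1.02]
```

```bash
python3 -m creep '[{"wx":0,"wy":0,"wz":0,"tx":0.2,"ty":-0.05,"tz":0.3,"jaw":0.25},{"wx":0,"wy":0,"wz":0,"tx":0,"ty":0,"tz":0.5,"jaw":0.25},{"wx":0,"wy":0,"wz":0,"tx":0,"ty":0,"tz":0.2,"jaw":0.25},{"wx":0,"wy":0,"wz":0,"tx":0,"ty":0,"tz":0,"jaw":0.25}]'
python3 - <<'E'
from h import *
im=ctrl.grab_frame("wrist");crop(im,160,140,320,240,2.4,"w58.png")
E
```

```text
time_s: 64.32
ee_pos: [466.5, 305.0, 118.0]
tcp_rot: [180.0, 0.1, -174.8]
force: [-0.2, -0.3, -0.2]
opening: 0.384
```

Inside the walls (the lugs at rows 297 to 515, the walls at 265 and 525). Shift 1 mm, lower 3 mm, release.

```bash
python3 -m creep '[{"wx":0,"wy":0,"wz":0,"tx":0.15,"ty":0,"tz":0.1,"jaw":0.25},{"wx":0,"wy":0,"wz":0,"tx":0,"ty":0,"tz":0.15,"jaw":0.25},{"wx":0,"wy":0,"wz":0,"tx":0,"ty":0,"tz":0.05,"jaw":0.25},{"wx":0,"wy":0,"wz":0,"tx":0,"ty":0,"tz":0,"jaw":0.44},{"wx":0,"wy":0,"wz":0,"tx":0,"ty":0,"tz":0,"jaw":0.48},{"wx":0,"wy":0,"wz":0,"tx":0,"ty":0,"tz":-0.5,"jaw":0.48},{"wx":0,"wy":0,"wz":0,"tx":0,"ty":0,"tz":-2,"jaw":0.48},{"wx":0,"wy":0,"wz":0,"tx":0,"ty":0,"tz":-3,"jaw":0.48},{"wx":0,"wy":0,"wz":0,"tx":0,"ty":-2,"tz":-3,"jaw":0.4},{"wx":0,"wy":0,"wz":0,"tx":0,"ty":-4,"tz":0,"jaw":0.35},{"wx":0,"wy":0,"wz":0,"tx":0,"ty":-4,"tz":0,"jaw":0.35},{"wx":0,"wy":0,"wz":0,"tx":0,"ty":-3,"tz":0,"jaw":0.35},{"wx":0,"wy":0,"wz":0,"tx":0,"ty":0,"tz":0,"jaw":0.35}]'
python3 - <<'E'
from h import *
im=ctrl.grab_frame("wrist");cv2.imwrite("pics/w59.png",im[:,:,::-1])
im=ctrl.grab_frame("scene");crop(im,180,270,200,140,4,"s59.png")
im=ctrl.grab_frame("top");cv2.imwrite("pics/t59.png",im[:,:,::-1]);crop(im,120,170,350,200,2.2,"t59c.png")
E
```

```text
time_s: 66.0
ee_pos: [477.2, 174.1, 200.5]
tcp_rot: [-180.0, 0.1, -174.9]
force: [-0.4, 0.6, 0.1]
opening: 0.35
```

All four watches lie flat, one per compartment, and the pot is untouched. Now I measure the carrier's pose.

```bash
python3 - <<'E'
from h import *
im=cv2.imread("pics/t59.png")[:,:,::-1];crop(im,280,240,150,90,5.2,"t59d.png")
E
python3 - <<'E'
from h import *
np.set_printoptions(precision=1,suppress=True)
t=ctrl.get_calibration("top")
P=lambda x,y,z:px2w(t,280+(x+.5)/5.2-.5,240+(y+.5)/5.2-.5,z)
L=[((104,109),P(214,40,44)),((104,-109),P(738,165,44)),((-12,-109),P(676,443,36)),((-12,109),P(140,303,36))]
A=np.array([a for a,_ in L],float);B=np.array([b[:2] for _,b in L])
a=A-A.mean(0);b=B-B.mean(0)
yaw=np.arctan2((a[:,0]*b[:,1]-a[:,1]*b[:,0]).sum(),(a*b).sum())
Rm=np.array([[np.cos(yaw),-np.sin(yaw)],[np.sin(yaw),np.cos(yaw)]])
org=B.mean(0)-Rm@A.mean(0)
print("carrier yaw",np.degrees(yaw),"pull",org,"res",B-(A@Rm.T+org))
print("pull top px ->",P(417,318,94))
go([org[0],org[1],100],91.4,6)
E
```

```text
carrier yaw 1.5013003903079254 pull [502.1   2.1] res [[-1.8 -0.3]
 [-0.  -0.2]
 [ 0.3 -0. ]
 [ 1.5  0.6]]
pull top px -> [498.    2.6  94. ]
t 66.15 grip [477.  176.2 146.3] rot [ 180.     0.1 -174.7] F [1.  0.3 0.4] open 0.352
 turn total rad [0.  0.  1.6]  then shift cm in turned tool: [-17.5   2.1   4.6]  per row/6: [-2.9  0.3  0.8]  | shift in present tool: [ -0.9 -17.6   4.6]
```

```bash
python3 -m creep '[{"wx":0,"wy":0,"wz":0,"tx":-0.3,"ty":-3,"tz":0,"jaw":0.35},{"wx":0,"wy":0,"wz":0,"tx":-0.3,"ty":-4,"tz":0,"jaw":0.35},{"wx":0,"wy":0,"wz":0,"tx":-0.3,"ty":-4,"tz":0,"jaw":0.35},{"wx":0,"wy":0,"wz":0,"tx":0,"ty":-4,"tz":0,"jaw":0.35},{"wx":0,"wy":0,"wz":0.15,"tx":0,"ty":-2,"tz":0,"jaw":0.35},{"wx":0,"wy":0,"wz":0.15,"tx":0,"ty":0,"tz":0,"jaw":0.35},{"wx":0,"wy":0,"wz":0.15,"tx":0,"ty":0,"tz":0,"jaw":0.35},{"wx":0,"wy":0,"wz":0.15,"tx":0,"ty":0,"tz":0,"jaw":0.35},{"wx":0,"wy":0,"wz":0.15,"tx":0,"ty":0,"tz":0,"jaw":0.35},{"wx":0,"wy":0,"wz":0.15,"tx":0,"ty":0,"tz":0,"jaw":0.35},{"wx":0,"wy":0,"wz":0.15,"tx":0,"ty":0,"tz":0,"jaw":0.35},{"wx":0,"wy":0,"wz":0.15,"tx":0,"ty":0,"tz":0,"jaw":0.35},{"wx":0,"wy":0,"wz":0.15,"tx":0,"ty":0,"tz":0,"jaw":0.35},{"wx":0,"wy":0,"wz":0.15,"tx":0,"ty":0,"tz":0,"jaw":0.35},{"wx":0,"wy":0,"wz":0.14,"tx":0,"ty":0,"tz":0,"jaw":0.35},{"wx":0,"wy":0,"wz":0,"tx":0,"ty":0,"tz":0,"jaw":0.35}]'
python3 - <<'E'
from h import *
go([501.5,2.8,100],91.4,6)
c=ctrl.get_calibration("wrist");np.save("w60.npy",c["world_to_cam"]);im=ctrl.grab_frame("wrist");cv2.imwrite("pics/w60.png",im[:,:,::-1])
E
```

```text
time_s: 68.15
ee_pos: [501.5, 8.2, 200.0]
tcp_rot: [179.9, -0.0, 91.4]
force: [0.7, 0.2, -0.4]
opening: 0.351
t 68.15 grip [501.6   8.2 146. ] rot [179.9  -0.   91.4] F [ 0.7  0.2 -0.4] open 0.351
 turn total rad [ 0.001 -0.     0.001]  then shift cm in turned tool: [-0.54 -0.02  4.6 ]  per row/6: [-0.09  -0.004  0.766]  | shift in present tool: [-0.54 -0.03  4.6 ]
```

```bash
python3 -m creep '[{"wx":0,"wy":0,"wz":0,"tx":-0.55,"ty":0,"tz":1.5,"jaw":0.35},{"wx":0,"wy":0,"wz":0,"tx":0,"ty":0,"tz":2.0,"jaw":0.35},{"wx":0,"wy":0,"wz":0,"tx":0,"ty":0,"tz":2.0,"jaw":0.35},{"wx":0,"wy":0,"wz":0,"tx":0,"ty":0,"tz":1.2,"jaw":0.35},{"wx":0,"wy":0,"wz":0,"tx":0,"ty":0,"tz":0,"jaw":0.35}]'
python3 - <<'E'
from h import *
import numpy as np
im=ctrl.grab_frame("wrist"); crop(im,160,100,320,240,2.5,"w61.png")
E
```

```text
time_s: 68.82
ee_pos: [500.6, 1.7, 131.5]
tcp_rot: [-179.9, -0.0, 91.3]
force: [0.9, 0.4, -0.2]
opening: 0.349
```

View pics/w61.png

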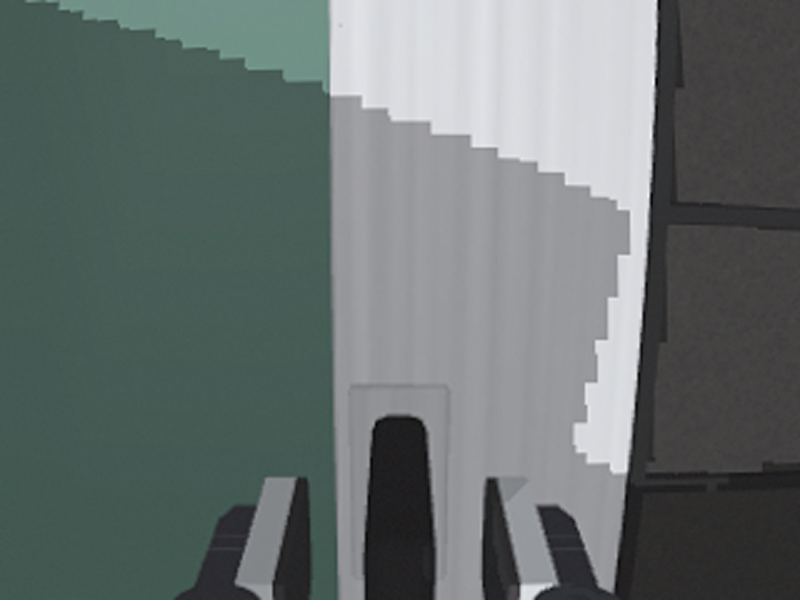

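The pull sits centred between the fingers (pull at crop column 400, pads at about 305 and 488). I'll grip it and lift.

```bash
python3 -m creep '[{"wx":0,"wy":0,"wz":0,"tx":0,"ty":0,"tz":0,"jaw":0},{"wx":0,"wy":0,"wz":0,"tx":0,"ty":0,"tz":0,"jaw":0},{"wx":0,"wy":0,"wz":0,"tx":0,"ty":0,"tz":0,"jaw":0},{"wx":0,"wy":0,"wz":0,"tx":0,"ty":0,"tz":0,"jaw":0},{"wx":0,"wy":0,"wz":0,"tx":0,"ty":0,"tz":-0.4,"jaw":0},{"wx":0,"wy":0,"wz":0,"tx":0,"ty":0,"tz":-0.5,"jaw":0},{"wx":0,"wy":0,"wz":0,"tx":0.3,"ty":0,"tz":0,"jaw":0},{"wx":0,"wy":0,"wz":0,"tx":0.3,"ty":0,"tz":0,"jaw":0},{"wx":0,"wy":0,"wz":0,"tx":0,"ty":0,"tz":0,"jaw":0}]' 60
python3 - <<'E'
from h import *
im=ctrl.grab_frame("scene"); import cv2; cv2.imwrite("pics/s62.png",im[:,:,::-1])
im=ctrl.grab_frame("wrist"); cv2.imwrite("pics/w62.png",im[:,:,::-1])
E
```

```text
time_s: 70.0
ee_pos: [501.1, 8.0, 141.7]
tcp_rot: [180.0, -0.0, 91.3]
force: [-0.3, 0.8, -4.1]
opening: 0.105
```

View pics/s62.png

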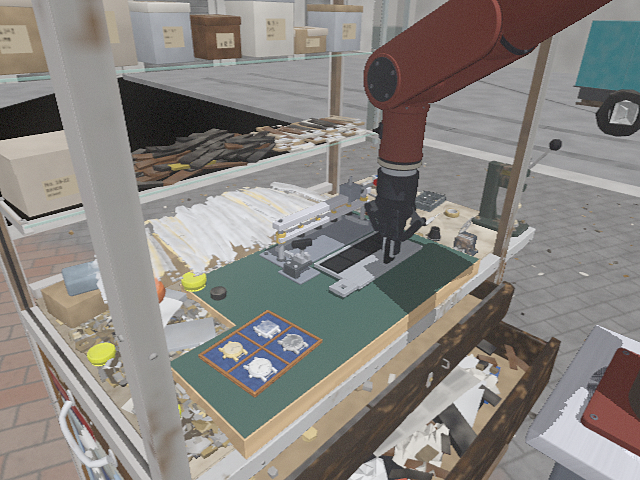

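View pics/w62.png

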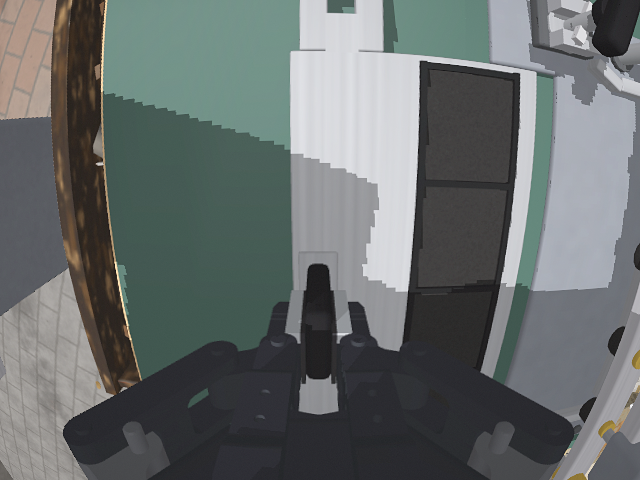

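```bash
python3 -m creep '[{"wx":0,"wy":0,"wz":0,"tx":0,"ty":0.8,"tz":0,"jaw":0},{"wx":0,"wy":0,"wz":0,"tx":0,"ty":1.0,"tz":0,"jaw":0},{"wx":0,"wy":0,"wz":0,"tx":0,"ty":1.0,"tz":0,"jaw":0},{"wx":0,"wy":0,"wz":0,"tx":0,"ty":0.7,"tz":0,"jaw":0},{"wx":0,"wy":0,"wz":0,"tx":0,"ty":0,"tz":0,"jaw":0},{"wx":0,"wy":0,"wz":0,"tx":0,"ty":0,"tz":0.3,"jaw":0},{"wx":0,"wy":0,"wz":0,"tx":0,"ty":0,"tz":0,"jaw":0}]'
python3 - <<'E'
from h import *
import cv2
im=ctrl.grab_frame("wrist"); cv2.imwrite("pics/w63.png",im[:,:,::-1])
im=ctrl.grab_frame("top"); cv2.imwrite("pics/t63.png",im[:,:,::-1])
E
```

```text
time_s: 70.97
ee_pos: [536.3, 8.4, 139.5]
tcp_rot: [179.9, -0.0, 91.3]
force: [-3.0, -0.1, 1.7]
opening: 0.106
```

View pics/w63.png

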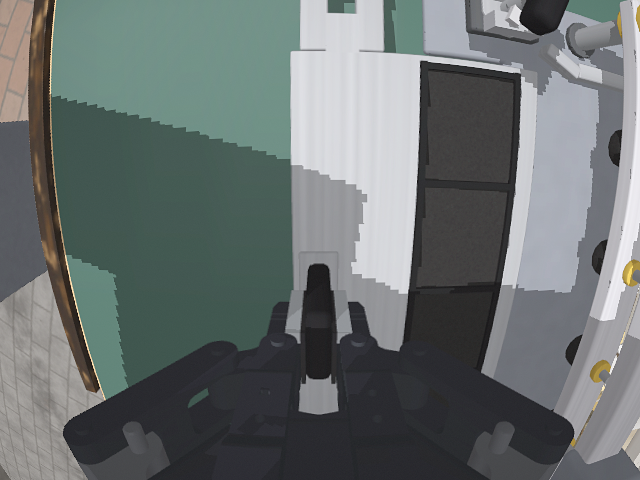

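View pics/t63.png

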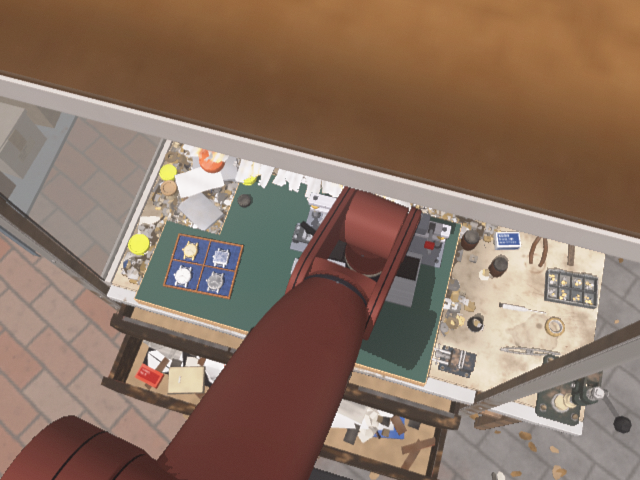

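```bash
python3 -m creep '[{"wx":0,"wy":0,"wz":0,"tx":0,"ty":0.6,"tz":0,"jaw":0},{"wx":0,"wy":0,"wz":0,"tx":0,"ty":0.6,"tz":0.1,"jaw":0},{"wx":0,"wy":0,"wz":0,"tx":0,"ty":0.6,"tz":0,"jaw":0},{"wx":0,"wy":0,"wz":0,"tx":0,"ty":0,"tz":0,"jaw":0}]'
python3 - <<'E'
from h import *
import cv2
im=ctrl.grab_frame("wrist"); cv2.imwrite("pics/w64.png",im[:,:,::-1])
E
```

```text
time_s: 71.58
ee_pos: [554.4, 8.8, 139.4]
tcp_rot: [180.0, 0.0, 91.3]
force: [-8.8, -0.2, 12.0]
opening: 0.107
```

View pics/w64.png

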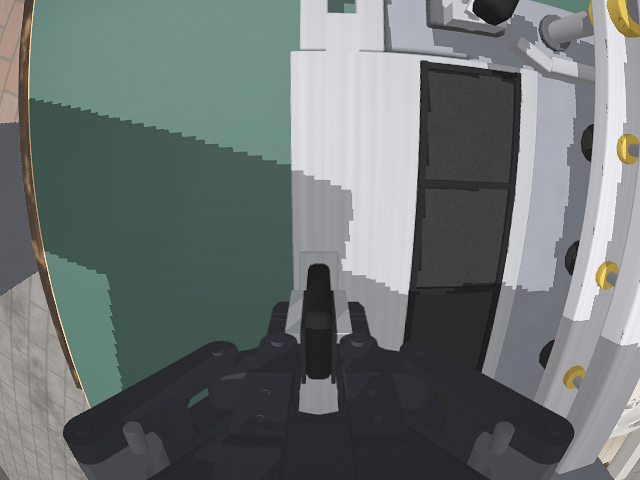

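```bash
python3 -m creep '[{"wx":0,"wy":0,"wz":0,"tx":0,"ty":0.6,"tz":0,"jaw":0},{"wx":0,"wy":0,"wz":0,"tx":0,"ty":0.6,"tz":0,"jaw":0},{"wx":0,"wy":0,"wz":0,"tx":0,"ty":0.4,"tz":0,"jaw":0},{"wx":0,"wy":0,"wz":0,"tx":0,"ty":0,"tz":0,"jaw":0}]'
python3 - <<'E'
from h import *
import cv2
im=ctrl.grab_frame("wrist"); cv2.imwrite("pics/w65.png",im[:,:,::-1])
im=ctrl.grab_frame("scene"); crop(im,230,170,260,160,3,"s65.png")
E
```

```text
time_s: 72.12
ee_pos: [569.9, 9.1, 139.7]
tcp_rot: [-180.0, 0.0, 91.3]
force: [-12.1, 0.2, 14.2]
opening: 0.107
```

View pics/w65.png

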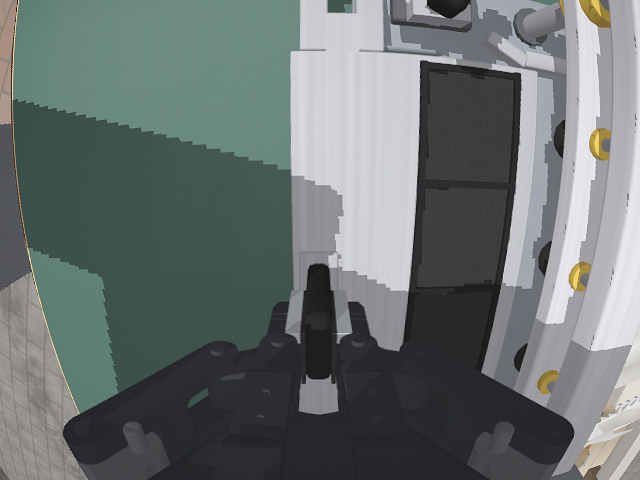

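View pics/s65.png

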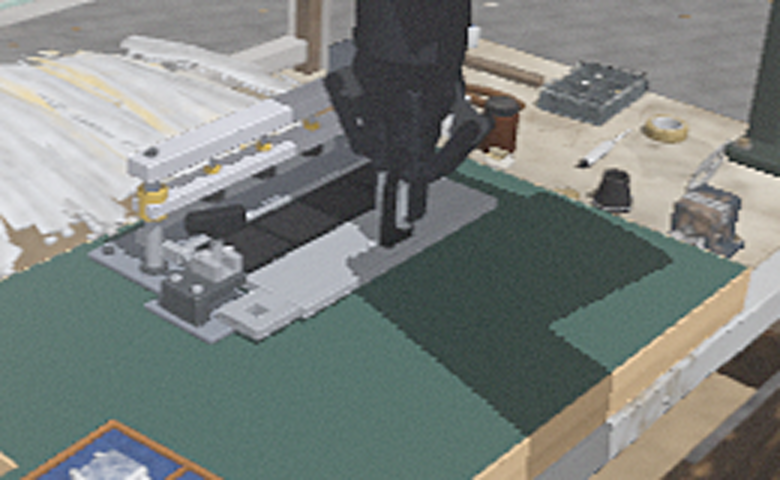

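```bash
python3 -m creep '[{"wx":0,"wy":0,"wz":0,"tx":0,"ty":0.6,"tz":-0.05,"jaw":0},{"wx":0,"wy":0,"wz":0,"tx":0,"ty":0.6,"tz":0,"jaw":0},{"wx":0,"wy":0,"wz":0,"tx":0,"ty":0.4,"tz":0,"jaw":0},{"wx":0,"wy":0,"wz":0,"tx":0,"ty":0,"tz":0,"jaw":0}]'
python3 - <<'E'
from h import *
import cv2
im=ctrl.grab_frame("wrist"); cv2.imwrite("pics/w66.png",im[:,:,::-1])
E
```

```text
time_s: 72.72
ee_pos: [586.1, 9.5, 139.8]
tcp_rot: [-180.0, 0.0, 91.3]
force: [-7.7, 0.0, 9.8]
opening: 0.11
```

View pics/w66.png

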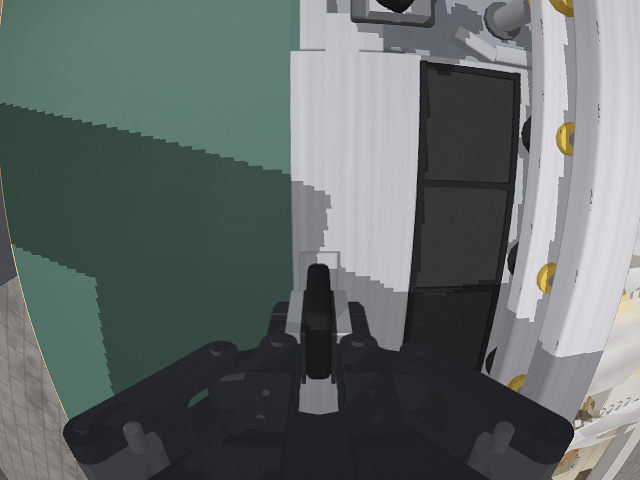

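```bash
python3 -m creep '[{"wx":0,"wy":0,"wz":0,"tx":0,"ty":0,"tz":0,"jaw":0.25},{"wx":0,"wy":0,"wz":0,"tx":0,"ty":0,"tz":0,"jaw":0.25},{"wx":0,"wy":0,"wz":0,"tx":0,"ty":0,"tz":0,"jaw":0.25}]'
python3 - <<'E'
from h import *
import cv2
im=ctrl.grab_frame("wrist"); cv2.imwrite("pics/w67.png",im[:,:,::-1])
im=ctrl.grab_frame("scene"); crop(im,230,170,260,160,3,"s67.png")
E
```

```text
time_s: 73.15
ee_pos: [586.5, 9.5, 138.5]
tcp_rot: [179.9, -0.0, 91.3]
force: [1.1, -0.5, 0.6]
opening: 0.246
```

View pics/w67.png

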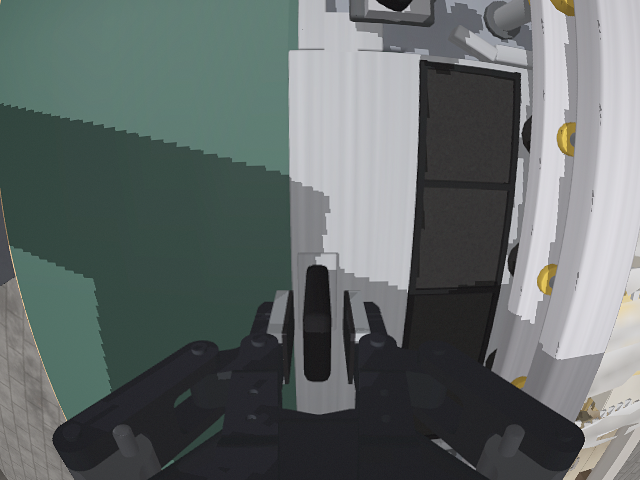

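View pics/s67.png

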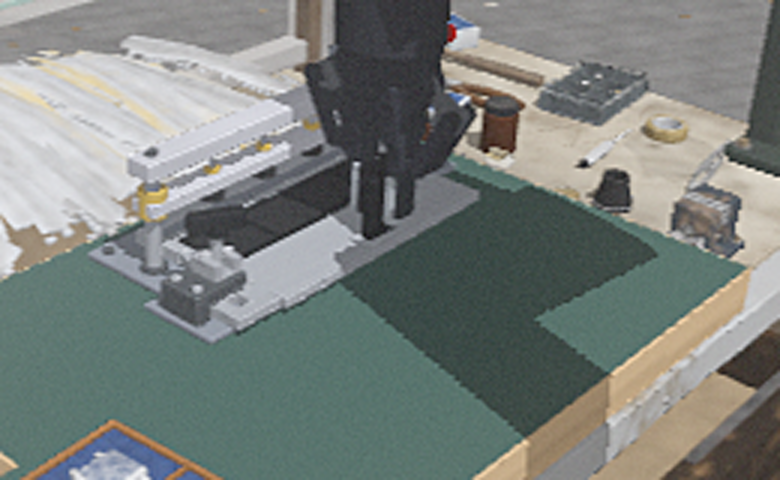

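```bash
python3 -m creep '[{"wx":0,"wy":0,"wz":0,"tx":0,"ty":0,"tz":0,"jaw":0},{"wx":0,"wy":0,"wz":0,"tx":0,"ty":0,"tz":0,"jaw":0},{"wx":0,"wy":0,"wz":0,"tx":0,"ty":0,"tz":0,"jaw":0},{"wx":0,"wy":0,"wz":0,"tx":0,"ty":0.5,"tz":0,"jaw":0},{"wx":0,"wy":0,"wz":0,"tx":0,"ty":0.5,"tz":0,"jaw":0},{"wx":0,"wy":0,"wz":0,"tx":0,"ty":0.4,"tz":0,"jaw":0},{"wx":0,"wy":0,"wz":0,"tx":0,"ty":0,"tz":0,"jaw":0}]' 30
python3 - <<'E'
from h import *
import cv2
im=ctrl.grab_frame("wrist"); cv2.imwrite("pics/w68.png",im[:,:,::-1])
E
```

```text
time_s: 74.12
ee_pos: [600.2, 9.9, 138.5]
tcp_rot: [180.0, -0.0, 91.3]
force: [-2.5, -0.3, 3.3]
opening: 0.117
```

View pics/w68.png

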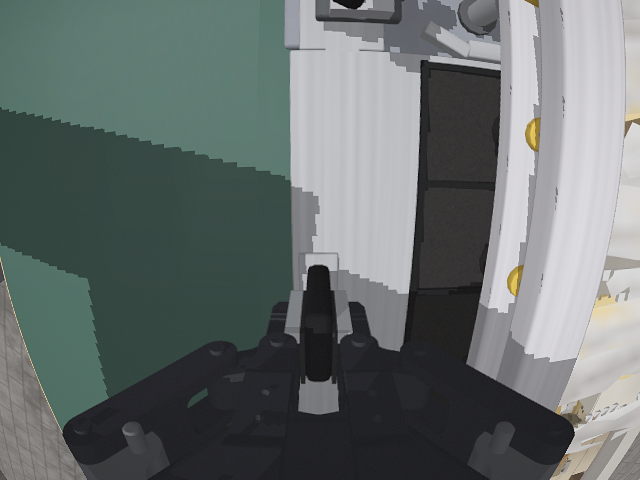

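Sliding freely. I'll do the last 5 to 7 mm in small steps up to the stop.

```bash
python3 -m creep '[{"wx":0,"wy":0,"wz":0,"tx":0,"ty":0.3,"tz":0,"jaw":0},{"wx":0,"wy":0,"wz":0,"tx":0,"ty":0.2,"tz":0,"jaw":0},{"wx":0,"wy":0,"wz":0,"tx":0,"ty":0.1,"tz":0,"jaw":0},{"wx":0,"wy":0,"wz":0,"tx":0,"ty":0,"tz":0,"jaw":0}]'; python3 -m creep '[{"wx":0,"wy":0,"wz":0,"tx":0,"ty":0.1,"tz":0,"jaw":0},{"wx":0,"wy":0,"wz":0,"tx":0,"ty":0,"tz":0,"jaw":0}]'
```

```text
time_s: 74.68
ee_pos: [605.8, 10.0, 138.5]
tcp_rot: [-180.0, -0.0, 91.3]
force: [-4.8, 0.0, 4.0]
opening: 0.111
time_s: 74.92
ee_pos: [606.7, 10.0, 138.5]
tcp_rot: [-180.0, -0.0, 91.3]
force: [-5.2, 0.2, 4.5]
opening: 0.114
```

```bash
python3 -m creep '[{"wx":0,"wy":0,"wz":0,"tx":0,"ty":0.1,"tz":0,"jaw":0},{"wx":0,"wy":0,"wz":0,"tx":0,"ty":0,"tz":0,"jaw":0}]'
python3 - <<'E'
from h import *
import cv2
im=ctrl.grab_frame("wrist"); cv2.imwrite("pics/w69.png",im[:,:,::-1])
E
```

```text
time_s: 75.18
ee_pos: [606.9, 10.1, 138.5]
tcp_rot: [-179.8, -0.0, 91.3]
force: [-10.3, 0.3, 6.5]
opening: 0.112
```

View pics/w69.png

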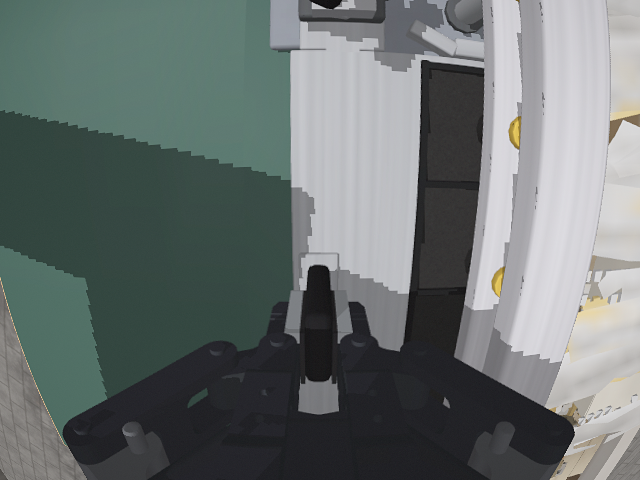

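Force jumped at x=606.9, which is the stop. I'll back off 1 mm, release and rise.

```bash
python3 -m creep '[{"wx":0,"wy":0,"wz":0,"tx":0,"ty":-0.2,"tz":0,"jaw":0},{"wx":0,"wy":0,"wz":0,"tx":0,"ty":0,"tz":0,"jaw":0},{"wx":0,"wy":0,"wz":0,"tx":0,"ty":0,"tz":0,"jaw":0}]';python3 -m creep '[{"wx":0,"wy":0,"wz":0,"tx":0,"ty":0,"tz":0,"jaw":0.3},{"wx":0,"wy":0,"wz":0,"tx":0,"ty":0,"tz":0,"jaw":0.3},{"wx":0,"wy":0,"wz":0,"tx":0,"ty":0,"tz":-1.5,"jaw":0.3},{"wx":0,"wy":0,"wz":0,"tx":0,"ty":0,"tz":-2.5,"jaw":0.3},{"wx":0,"wy":0,"wz":0,"tx":0,"ty":0,"tz":-2.5,"jaw":0.3},{"wx":0,"wy":0,"wz":0,"tx":0,"ty":0,"tz":0,"jaw":0.3}]'
python3 - <<'E'
from h import *
import cv2
im=ctrl.grab_frame("wrist"); cv2.imwrite("pics/w70.png",im[:,:,::-1])
go((614,142,131),64.4,8)
E
```

```text
time_s: 75.6
ee_pos: [606.5, 10.1, 138.5]
tcp_rot: [179.9, -0.0, 91.3]
force: [0.3, 0.7, -0.1]
opening: 0.113
time_s: 76.35
ee_pos: [608.2, 9.8, 207.2]
tcp_rot: [179.6, 0.0, 91.3]
force: [-0.1, -0.4, -0.2]
opening: 0.298
t 76.40 grip [607.4   9.9 151.3] rot [179.8   0.   91.3] F [ 0.3 -0.4 -0.6] open 0.297
 turn total rad [ 0.004 -0.001  0.469]  then shift cm in turned tool: [12.2  -5.11  2.03]  per row/8: [ 1.525 -0.639  0.253]  | shift in present tool: [13.2   0.95  2.03]
```

View pics/w70.png

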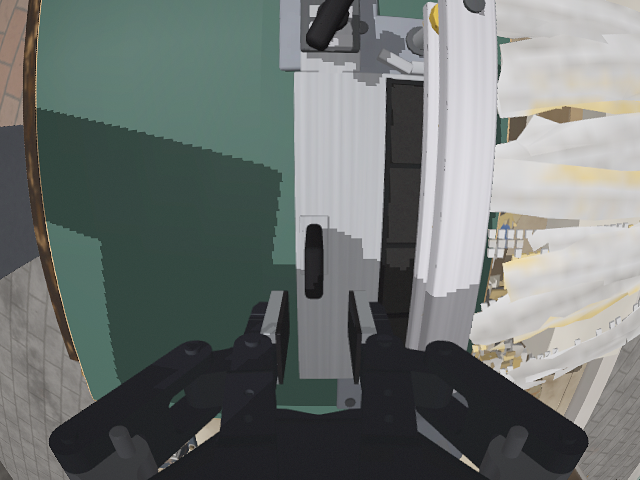

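```bash
python3 -m creep '[{"wx":0,"wy":0,"wz":0,"tx":2.6,"ty":0.2,"tz":0,"jaw":0.3},{"wx":0,"wy":0,"wz":0,"tx":3.6,"ty":0.25,"tz":0,"jaw":0.3},{"wx":0,"wy":0,"wz":0,"tx":3.6,"ty":0.25,"tz":0,"jaw":0.3},{"wx":0,"wy":0,"wz":0,"tx":3.4,"ty":0.25,"tz":0,"jaw":0.3},{"wx":0,"wy":0,"wz":0.12,"tx":0,"ty":0,"tz":0.3,"jaw":0.3},{"wx":0,"wy":0,"wz":0.12,"tx":0,"ty":0,"tz":0.3,"jaw":0.3},{"wx":0,"wy":0,"wz":0.12,"tx":0,"ty":0,"tz":0.3,"jaw":0.3},{"wx":0,"wy":0,"wz":0.109,"tx":0,"ty":0,"tz":0.3,"jaw":0.3},{"wx":0,"wy":0,"wz":0,"tx":0,"ty":0,"tz":0,"jaw":0.3}]'
python3 - <<'E'
from h import *
import cv2
im=ctrl.grab_frame("wrist"); crop(im,160,140,320,240,2.5,"w71.png")
go((614,142,104),64.4,8)
E
```

```text
time_s: 77.53
ee_pos: [611.9, 142.0, 189.8]
tcp_rot: [-179.9, 0.1, 64.5]
force: [0.2, -0.4, 0.0]
opening: 0.301
t 77.58 grip [612.1 142.1 136.3] rot [-179.9    0.    64.5] F [-0.4  0.3 -0.3] open 0.296
 turn total rad [-0.001  0.     0.002]  then shift cm in turned tool: [0.08 0.17 3.23]  per row/8: [0.009 0.021 0.404]  | shift in present tool: [0.08 0.18 3.23]
```

View pics/w71.png

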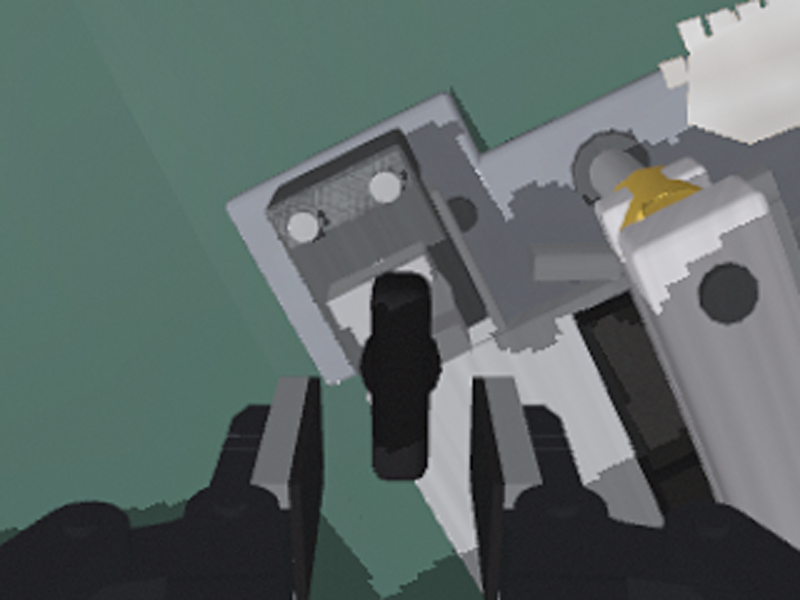

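Bar is parallel to the pads and centred (column about 401 of 397). I'll lower and grip.

```bash
python3 -m creep '[{"wx":0,"wy":0,"wz":0,"tx":0.1,"ty":0.15,"tz":1.2,"jaw":0.3},{"wx":0,"wy":0,"wz":0,"tx":0,"ty":0,"tz":1.2,"jaw":0.3},{"wx":0,"wy":0,"wz":0,"tx":0,"ty":0,"tz":0.8,"jaw":0.3},{"wx":0,"wy":0,"wz":0,"tx":0,"ty":0,"tz":0,"jaw":0.3},{"wx":0,"wy":0,"wz":0,"tx":0,"ty":0,"tz":0,"jaw":0},{"wx":0,"wy":0,"wz":0,"tx":0,"ty":0,"tz":0,"jaw":0},{"wx":0,"wy":0,"wz":0,"tx":0,"ty":0,"tz":0,"jaw":0},{"wx":0,"wy":0,"wz":0,"tx":0,"ty":0,"tz":-0.1,"jaw":0},{"wx":0,"wy":0,"wz":0,"tx":0,"ty":0,"tz":0,"jaw":0}]' 70
```

```text
time_s: 78.7
ee_pos: [613.8, 142.9, 159.8]
tcp_rot: [-179.9, -0.0, 64.4]
force: [-3.4, 4.1, -4.3]
opening: 0.11
```

```bash
python3 -m creep '[{"wx":0,"wy":0,"wz":0.13,"tx":0,"ty":0,"tz":-0.05,"jaw":0},{"wx":0,"wy":0,"wz":0.14,"tx":0,"ty":0,"tz":0,"jaw":0},{"wx":0,"wy":0,"wz":0.14,"tx":0,"ty":0,"tz":0,"jaw":0},{"wx":0,"wy":0,"wz":0.14,"tx":0,"ty":0,"tz":0,"jaw":0},{"wx":0,"wy":0,"wz":0.14,"tx":0,"ty":0,"tz":0,"jaw":0},{"wx":0,"wy":0,"wz":0.14,"tx":0,"ty":0,"tz":0,"jaw":0},{"wx":0,"wy":0,"wz":0.14,"tx":0,"ty":0,"tz":0,"jaw":0},{"wx":0,"wy":0,"wz":0.13,"tx":0,"ty":0,"tz":0,"jaw":0},{"wx":0,"wy":0,"wz":0,"tx":0,"ty":0,"tz":0,"jaw":0}]'
```

```text
time_s: 79.82
ee_pos: [613.9, 142.2, 159.7]
tcp_rot: [180.0, 0.1, 1.5]
force: [-1.1, 2.1, -8.1]
opening: 0.109
```

Twisted back, and the spring load shows at -8 N. Next I'll follow it down.

```bash
python3 -m creep '[{"wx":0,"wy":0,"wz":0,"tx":0,"ty":0,"tz":0.3,"jaw":0},{"wx":0,"wy":0,"wz":0,"tx":0,"ty":0,"tz":0.3,"jaw":0},{"wx":0,"wy":0,"wz":0,"tx":0,"ty":0,"tz":0.3,"jaw":0},{"wx":0,"wy":0,"wz":0,"tx":0,"ty":0,"tz":0,"jaw":0}]'
```

```text
time_s: 80.32
ee_pos: [614.2, 142.3, 151.6]
tcp_rot: [180.0, 0.0, 1.4]
force: [-4.6, 0.5, -4.7]
opening: 0.114
```

```bash
python3 -m creep '[{"wx":0,"wy":0,"wz":0,"tx":0,"ty":0,"tz":0.1,"jaw":0},{"wx":0,"wy":0,"wz":0,"tx":0,"ty":0,"tz":0,"jaw":0.33},{"wx":0,"wy":0,"wz":0,"tx":0,"ty":0,"tz":0,"jaw":0.33},{"wx":0,"wy":0,"wz":0,"tx":0,"ty":0,"tz":0,"jaw":0.33},{"wx":0,"wy":0,"wz":0,"tx":0,"ty":0,"tz":-1.0,"jaw":0.33},{"wx":0,"wy":0,"wz":0,"tx":0,"ty":0,"tz":-2.5,"jaw":0.33},{"wx":0,"wy":0,"wz":0,"tx":0,"ty":0,"tz":-2.5,"jaw":0.33},{"wx":0,"wy":0,"wz":0,"tx":0,"ty":0,"tz":0,"jaw":0.33}]'
python3 - <<'E'
from h import *
import cv2
im=ctrl.grab_frame("wrist"); cv2.imwrite("pics/w72.png",im[:,:,::-1])
im=ctrl.grab_frame("scene"); crop(im,230,170,260,160,3,"s72.png")
E
```

```text
time_s: 81.32
ee_pos: [616.5, 142.6, 214.6]
tcp_rot: [-180.0, -0.4, 1.4]
force: [0.8, -0.6, -0.3]
opening: 0.33
```

View pics/w72.png

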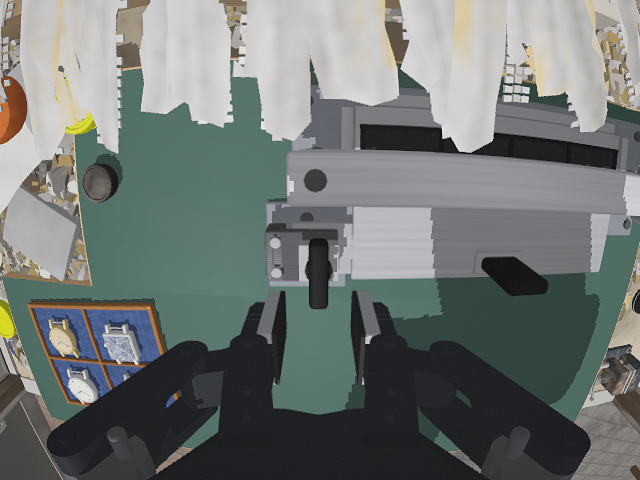

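View pics/s72.png

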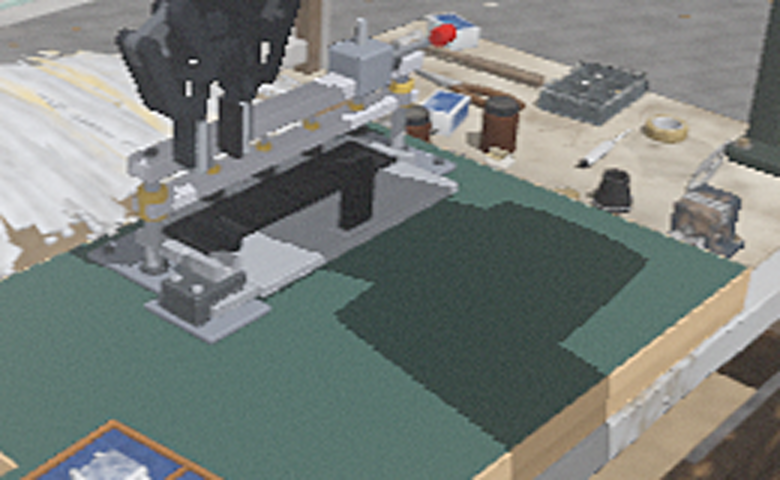

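```bash
python3 -m creep '[{"wx":0,"wy":0,"wz":0,"tx":-1.5,"ty":0,"tz":-1.5,"jaw":0.33},{"wx":0,"wy":0,"wz":0,"tx":-3,"ty":0,"tz":-2,"jaw":0.33},{"wx":0,"wy":0,"wz":0,"tx":-4,"ty":0.5,"tz":-1,"jaw":0.33},{"wx":0,"wy":0,"wz":0,"tx":-4,"ty":0.5,"tz":0,"jaw":0.33},{"wx":0,"wy":0,"wz":0,"tx":-2,"ty":0.5,"tz":0,"jaw":0.33},{"wx":0,"wy":0,"wz":0,"tx":0,"ty":0,"tz":0,"jaw":0.33}]'
python3 - <<'E'
from h import *
import cv2,numpy as np
np.save("wcal73.npy",ctrl.get_calibration("wrist"),allow_pickle=True)
c=ctrl.get_calibration("wrist")
im=ctrl.grab_frame("wrist"); cv2.imwrite("pics/w73.png",im[:,:,::-1])
im=ctrl.grab_frame("scene"); crop(im,270,235,60,45,13,"s73.png"); cv2.imwrite("pics/s73f.png",im[:,:,::-1])
s=ctrl.get_calibration("scene")
for z in (91,93,95,100,104): print(z,np.round(w2px(s,[614,142,z]),1),np.round(w2fish(c,[614,142,z]),1))
E
```

```text
time_s: 82.18
ee_pos: [468.5, 123.7, 254.7]
tcp_rot: [-180.0, 0.1, 1.4]
force: [0.8, -0.3, -0.1]
opening: 0.333
91 [302.5 246.6] [296.  19.]
93 [302.5 245.7] [295.8  18.1]
95 [302.5 244.8] [295.6  17.2]
100 [302.5 242.5] [295.1  15. ]
104 [302.5 240.7] [294.7  13.1]
```

View pics/s73.png

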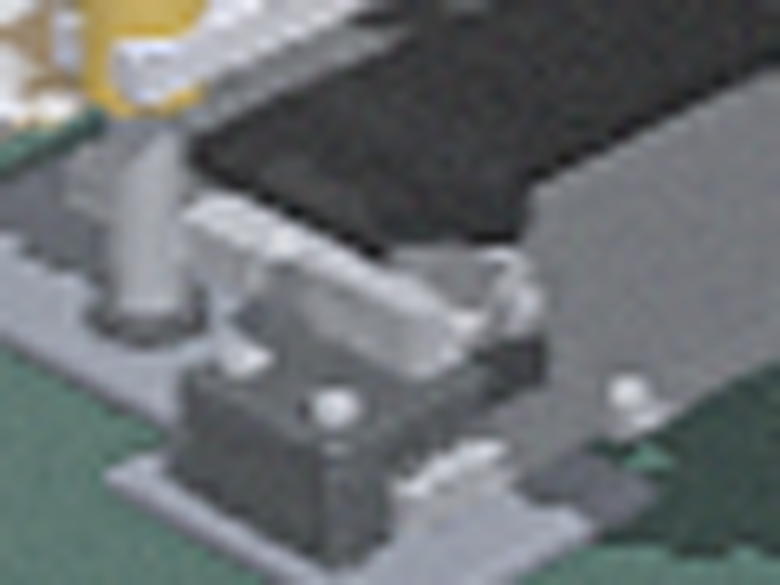

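View pics/w73.png

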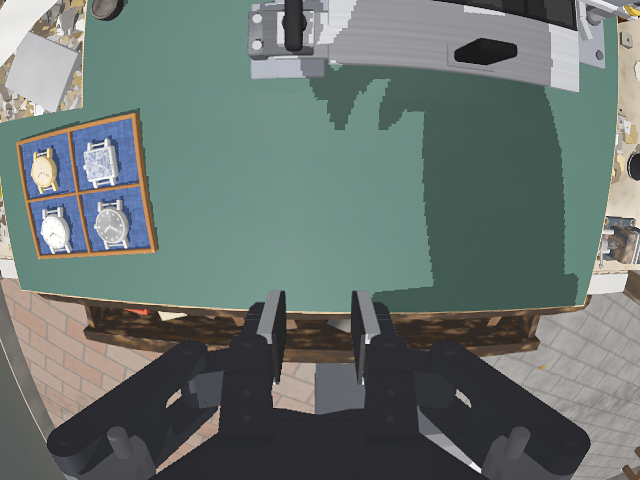

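```bash
ls pics | head -80
```

```text
c1.png
c2.png
c3.png
c4.png
c5.png
s15.png
s16.png
s17.png
s18.png
s18c.png
s19.png
s23.png
s4.png
s5.png
s59.png
s62.png
s65.png
s67.png
s7.png
s72.png
s73.png
s73f.png
scene0.png
t1.png
t10.png
t14.png
t16.png
t18.png
t18c.png
t29.png
t47.png
t56.png
t59.png
t59c.png
t59d.png
t63.png
top0.png
w1.png
w10.png
w11.png
w12.png
w13.png
w14.png
w15.png
w16.png
w17.png
w18.png
w18c.png
w18ca.png
w19.png
w2.png
w20.png
w21.png
w22.png
w23.png
w24.png
w25.png
w26.png
w27.png
w28.png
w29.png
w3.png
w30.png
w31.png
w32.png
w33.png
w34.png
w35.png
w36.png
w37.png
w38.png
w39.png
w4.png
w40.png
w41.png
w42.png
w43.png
w44.png
w45.png
w46.png
```

Watches sit in their compartments. The T-grip is hard to tell from the dark pockets here, so I'll compare its height with the start picture.

Run:
```python
import cv2,numpy as np
a=cv2.imread("pics/scene0.png");b=cv2.imread("pics/s73f.png");print(a.shape,b.shape)
f=lambda i:cv2.resize(i[225:285,265:330],None,fx=6,fy=6,interpolation=cv2.INTER_CUBIC)
g=lambda i:cv2.convertScaleAbs(f(i),alpha=2.0,beta=0)
cv2.imwrite("pics/cmp74.png",np.vstack([np.hstack([g(a),g(b)])]))
```

```text
(480, 640, 3) (480, 640, 3)
```

View pics/cmp74.png

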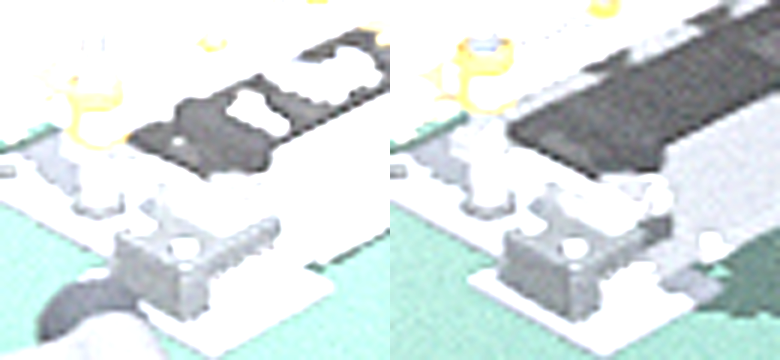

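Run:
```python
import cv2,numpy as np
a=cv2.imread("pics/scene0.png");b=cv2.imread("pics/s73f.png")
f=lambda i:cv2.resize(cv2.convertScaleAbs(i[236:262,280:316],alpha=1.3),None,fx=11,fy=11,interpolation=cv2.INTER_NEAREST)
cv2.imwrite("pics/cmp75.png",np.hstack([f(a),f(b)]))
```

```text
(no output)
```

View pics/cmp75.png

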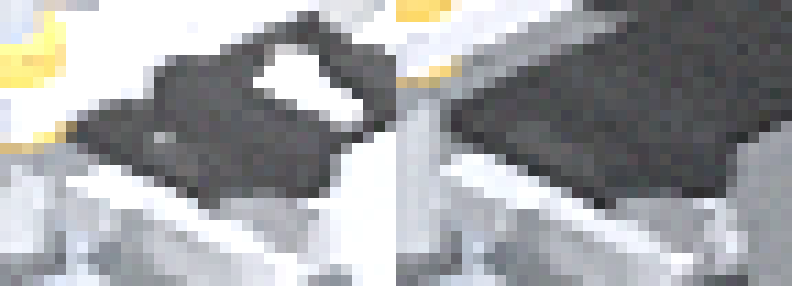

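Run:
```python
from h import *
import cv2
im=ctrl.grab_frame("top"); crop(im,150,140,320,240,2.5,"t75.png")
print(ctrl.observe()["time_s"],ctrl.observe()["force"])
```

```text
82.325 [ 0.16665318  0.37537372 -0.14775864]
```

View pics/t75.png

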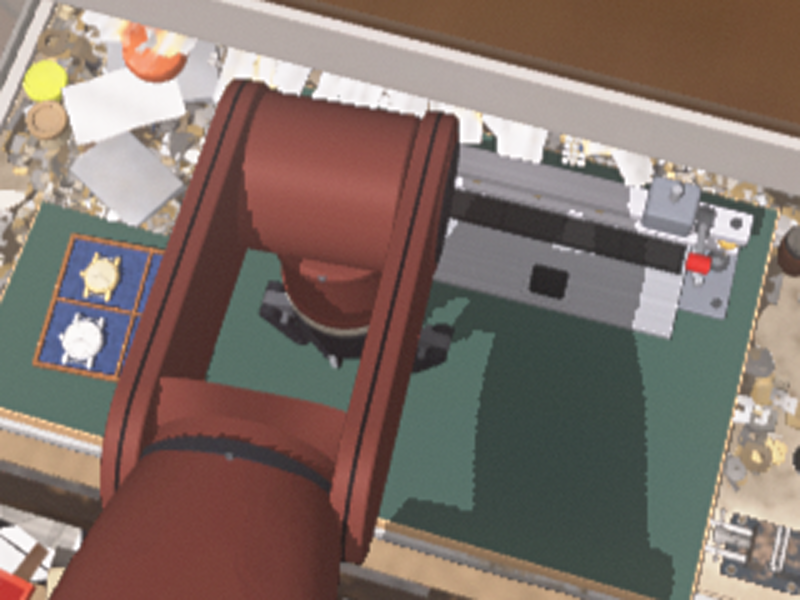

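Run:
```python
from h import *
import cv2,numpy as np
print(px2w(ctrl.get_calibration("top"),369.4,252.8,94+6))
a=cv2.imread("pics/top0.png");print(a.shape);im=ctrl.grab_frame("top")[:,:,::-1]
f=lambda i:cv2.resize(i[235:270,345:400],None,fx=7,fy=7,interpolation=cv2.INTER_NEAREST)
cv2.imwrite("pics/cmp76.png",np.hstack([f(a),f(im)]))
```

```text
[598.1284257    9.64545789 100.        ]
(480, 640, 3)
```

View pics/cmp76.png

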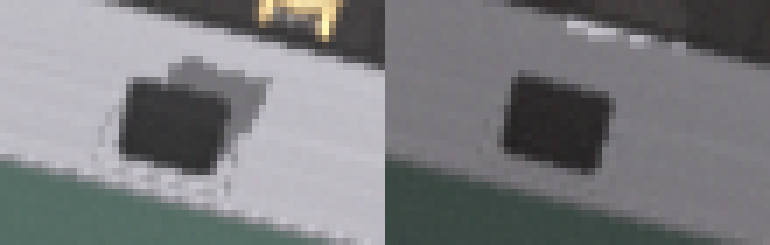

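The pull is at the same pixels as at the start, so I'm handing in.

Run:
```python
from rig import ctrl
print(ctrl.hand_in()); print(ctrl.observe()["time_s"])
```

```text
the job is handed in; nothing more can be done
None
the job is handed in; nothing more can be done
```

I did every step and handed the job in at about 82 s of the 208 s allowed; no verdict was reported.

- **What I did:** I raised the lever, latched the plunger open and drew the carrier out onto the board. I laid all four watches (gold, square, light and dark) dial up, each in its own tray compartment. Then I slid the carrier in to its stop, backed it off a little, twisted the plunger back and let it drop.
- **Carrier:** the top camera shows its pull within about 1 pixel (roughly 2 mm) of where it was at the start.
- **Plunger:** in the scene picture the T-grip lies along the slot at its starting height. The spring was still pulling it down, with nothing under it, at about 1 mm from the bottom.
- **Lever, watches, pot and robot:** the lever's red grip is up. The last wrist picture shows all four watches in place, and the pot looks untouched. The arm was clear with no force on it.
- **Not in agreement:** absolute positions of the pull worked out from the top camera differ by a few mm: 598 in x from the last pictures, 604 when the carrier was first home. I relied on the stop contact and the comparison with the start picture instead. No other check failed.

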